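Pin the hold-down bar over the egg stands

TASK

Get the egg tray ready to be carried to the drying shelf: pull the leftover short peg or pegs out of the tray's end holes into the cardboard box, and set every egg stand upright on the tray floor, side by side, with its egg end at the back and its bare ledge to the front. Then lay the hold-down bar across the ledges with its two holes over the holes of the tray, and push a long pin from the tidy down through bar and tray at each end until its head sits on the bar. Leave the brush pot and the paper cup alone.

Things in the scene. Friction and masses are not known exactly. Their poses are not given: they have to be found in the camera images.
- stand0: egg stand (two or three are present): pale wood foot 90 x 54 x 14 mm; on its back end a square wooden block 44 x 44 mm, 44 mm tall (14 to 58 mm above the underside), with a white egg sunk in it whose tip is 90 mm above the underside. The rest of the foot is a bare ledge (own x from -45 to -2 mm). Origin: centre of the foot's underside; x towards the block end, z up. About 0.2 kg. Grip it by the block.
- stand0_block (a point): centre of stand0's square block, 36 mm above the foot's underside and 20 mm along the stand's x from its origin
- stand1: egg stand (two or three are present): pale wood foot 90 x 54 x 14 mm; on its back end a square wooden block 44 x 44 mm, 44 mm tall (14 to 58 mm above the underside), with a white egg sunk in it whose tip is 90 mm above the underside. The rest of the foot is a bare ledge (own x from -45 to -2 mm). Origin: centre of the foot's underside; x towards the block end, z up. About 0.2 kg. Grip it by the block.
- stand1_block (a point): centre of stand1's square block, 36 mm above the foot's underside and 20 mm along the stand's x from its origin
- stand2: egg stand (two or three are present): pale wood foot 90 x 54 x 14 mm; on its back end a square wooden block 44 x 44 mm, 44 mm tall (14 to 58 mm above the underside), with a white egg sunk in it whose tip is 90 mm above the underside. The rest of the foot is a bare ledge (own x from -45 to -2 mm). Origin: centre of the foot's underside; x towards the block end, z up. About 0.2 kg. Grip it by the block.
- stand2_block (a point): centre of stand2's square block, 36 mm above the foot's underside and 20 mm along the stand's x from its origin
- tray: wooden carrying tray, fixed to the table, front (its -x side) towards the robot: 116 mm deep (x) and 252 mm long (y). Floor top 10 mm above the table; space for stands is 96 mm (own x -48 to 48) by 180 mm (own y -90 to 90). Low front lip 18 mm high, back wall 26 mm high, and a solid end cheek 36 mm wide and 26 mm high at each end with a 17 mm hole right through it, nearer the front. Origin: centre of the underside; x to the back, y along its length, z up.
- tray_hole0 (a point): mouth of the 17 mm through hole in the tray's +y end cheek, 26 mm above the table, at own (-26, +108) mm in the tray's frame
- tray_hole1 (a point): the same at the -y end, at own (-26, -108) mm
- tray_seat (a point): point midway between the two tray holes, 26 mm above the table: where the underside centre of the bar belongs
- bar: hold-down bar: plywood strip 30 mm wide (x), 250 mm long (y), 14 mm thick, with a 17 mm through hole 108 mm to either side of the centre and a wooden grip block 26 x 32 mm (x, y) standing 48 mm tall on its middle (14 to 62 mm above the underside). Origin: centre of its underside, z up. Turned end for end it is the same. 0.18 kg. On the cheeks it clears the stands' feet by 2 mm.
- long_pin0: long wooden pin, standing in a hole of the tidy: shaft 14 mm thick and 38 mm long with a round nose, then a round head 24 mm thick and 40 mm tall (78 mm overall). Any two of the three will do. Origin: centre of the tip, z along the pin to the head. Fully home through bar and tray the tip is 2 mm above the table and the head's underside 40 mm. In the tidy the tip is 6 mm above the table, so the head starts 44 mm up, 16 mm above the tidy's top.
- long_pin1: long wooden pin, standing in a hole of the tidy: shaft 14 mm thick and 38 mm long with a round nose, then a round head 24 mm thick and 40 mm tall (78 mm overall). Any two of the three will do. Origin: centre of the tip, z along the pin to the head. Fully home through bar and tray the tip is 2 mm above the table and the head's underside 40 mm. In the tidy the tip is 6 mm above the table, so the head starts 44 mm up, 16 mm above the tidy's top.
- long_pin2: long wooden pin, standing in a hole of the tidy: shaft 14 mm thick and 38 mm long with a round nose, then a round head 24 mm thick and 40 mm tall (78 mm overall). Any two of the three will do. Origin: centre of the tip, z along the pin to the head. Fully home through bar and tray the tip is 2 mm above the table and the head's underside 40 mm. In the tidy the tip is 6 mm above the table, so the head starts 44 mm up, 16 mm above the tidy's top.
- old_peg0: leftover short peg stuck loosely in tray hole 0 (one or both are present): shaft 14 mm thick and 18 mm long, head 24 mm thick and 40 mm tall (58 mm overall). Origin: centre of the tip, z towards the head. In the tray its tip is 8 mm and its head's underside 26 mm above the table; lift it straight out.
- old_peg1: leftover short peg stuck loosely in tray hole 1 (one or both are present): shaft 14 mm thick and 18 mm long, head 24 mm thick and 40 mm tall (58 mm overall). Origin: centre of the tip, z towards the head. In the tray its tip is 8 mm and its head's underside 26 mm above the table; lift it straight out.
- short_peg0: short peg like the leftover ones (18 mm shaft, same 24 x 40 mm head), in the tidy; its head sits right on the tidy's top. Too short for this job. Origin: centre of the tip.
- short_peg1: short peg like the leftover ones (18 mm shaft, same 24 x 40 mm head), in the tidy; its head sits right on the tidy's top. Too short for this job. Origin: centre of the tip.
- glue_stick: white glue stick 116 mm tall and up to 22 mm thick, upright in the tidy; not needed. Origin: centre of its foot.
- tidy: desk tidy, fixed: dark wood block 112 x 124 x 28 mm (x, y, z) with six square 16 mm holes, 22 mm deep, at own x -33 and 33 mm, y -40, 0 and 40 mm; which thing stands in which hole varies. Things in it can lean up to about 5 degrees. Origin: centre of the underside. Beside a head there is most room for the fingers along the tidy's own x.
- offcut_box: open cardboard box, fixed: 104 x 124 mm (x, y), 45 mm high, walls and floor 5 mm. Origin: centre of the underside.
- brush_pot: terracotta pot 92 mm wide with brushes, about 190 mm high, on the far side; a bystander, leave alone. Origin: centre of the underside.
- paper_cup: paper cup 74 mm wide, 90 mm high, on the far side; a bystander, leave alone. Origin: centre of the underside.
Mind the look-alikes: they are no part of the job. Leave any blue or purple look-alike of the stand2 alone.

How it is judged:
On the way, in this order (a step that is already met when the one before it is completed fails the run):
1. old pegs are in the cardboard box and every egg stand is in the tray, egg end at the back (x of stand0 in the frame of tray between -0.012 and 0.012 m and y of stand0 in the frame of tray between -0.075 and 0.075 m and z of stand0 in the frame of tray between 0.005 and 0.0145 m and angle between each of stand0, stand1, stand2's own z axis and vertical below 0.08 rad and angle between the x axis of each of stand0, stand1, stand2 and the x axis of tray, either way round below 0.15 rad and x of each of stand0_block, stand1_block, stand2_block in the frame of tray above 0.005 m and x of stand1 in the frame of tray between -0.012 and 0.012 m and y of stand1 in the frame of tray between -0.075 and 0.075 m and z of stand1 in the frame of tray between 0.005 and 0.0145 m and x of stand2 in the frame of tray between -0.012 and 0.012 m and y of stand2 in the frame of tray between -0.075 and 0.075 m and z of stand2 in the frame of tray between 0.005 and 0.0145 m and x of old_peg0 in the frame of offcut_box between -0.052 and 0.052 m and y of old_peg0 in the frame of offcut_box between -0.062 and 0.062 m and z of each of old_peg0, old_peg1 in the frame of offcut_box below 0.05 m and x of old_peg1 in the frame of offcut_box between -0.052 and 0.052 m and y of old_peg1 in the frame of offcut_box between -0.062 and 0.062 m), for 0.2 s.
2. the bar lies on both end cheeks with its holes over the tray's holes (horizontal distance between bar and tray_seat below 0.005 m and angle between the y axis of bar and the y axis of tray, either way round below 0.035 rad and angle between bar's own z axis and vertical below 0.04 rad and z of bar in the frame of tray between 0.022 and 0.03 m), for 0.2 s.
At the end, for the whole second after the job is handed in: old pegs in the cardboard box; every stand on the tray floor, upright, square to the tray within about 8 degrees, egg end at the back; bar lying flat on the cheeks within 5 mm and 2 degrees of lined up; a long pin within 6 mm of each tray hole's axis and within 4 mm of fully home; all at rest (all of step 1 and all of step 2 and ((horizontal distance between long_pin0 and tray_hole0 below 0.006 m and z of long_pin0 in the frame of tray below 0.006 m and angle between long_pin0's own z axis and vertical below 0.12 rad) or (horizontal distance between long_pin1 and tray_hole0 below 0.006 m and z of long_pin1 in the frame of tray below 0.006 m and angle between long_pin1's own z axis and vertical below 0.12 rad) or (horizontal distance between long_pin2 and tray_hole0 below 0.006 m and z of long_pin2 in the frame of tray below 0.006 m and angle between long_pin2's own z axis and vertical below 0.12 rad)) and ((horizontal distance between long_pin0 and tray_hole1 below 0.006 m and z of long_pin0 in the frame of tray below 0.006 m and angle between long_pin0's own z axis and vertical below 0.12 rad) or (horizontal distance between long_pin1 and tray_hole1 below 0.006 m and z of long_pin1 in the frame of tray below 0.006 m and angle between long_pin1's own z axis and vertical below 0.12 rad) or (horizontal distance between long_pin2 and tray_hole1 below 0.006 m and z of long_pin2 in the frame of tray below 0.006 m and angle between long_pin2's own z axis and vertical below 0.12 rad)) and linear speed of each of bar, stand0, stand1, stand2 below 0.02 m/s); the robot touches nothing.
It fails at once if the brush pot or the paper cup is shifted by more than 3 cm (distance of any of brush_pot, paper_cup from where it was at the start of the episode above 0.03 m).
Of stand0, stand1, stand2 only 2 to 3 are there at a start; the rules pass over those that are not, and their reading is None.
Of old_peg0, old_peg1 only 1 to 2 are there at a start; the rules pass over those that are not, and their reading is None.
At some moment in a run one of stand0, stand1, stand2 may be knocked a few centimetres aside while the robot is not near it.
It also fails if it takes over 210 s, if anything falls off the work surface, if the arm or the gripper's body presses on something with over 40 N, if the wrist force passes 120 N, or if a joint passes its speed limit or range.

ROBOT

A 7-joint arm with a two-finger parallel gripper is mounted at the origin on the work surface. World frame = base frame: x ahead of the robot, y to its left, z up, the work surface at z = 0. Lengths are in m, angles in rad, forces in N, time in s.
With the tool pointing down it reaches from about 0.4 to 0.85 m from the base axis. Payload 4.5 kg.
Tool frame: the origin (TCP) lies at the very end of the fingers, on their centre line; the grasp point (between the pads) lies 19 mm behind it (r.pinch_z is the distance from the TCP to the grasp point, in m); x points along the fingers, y is the direction in which the jaws open and shut, and the axes are right-handed (so a half turn about x gives the same grasp; the last joint's range is limited). The gripper opens to 88 mm and grips with 3 to 60 N. Pads are 18 mm wide; open, the fingers measure 123 mm over their backs; the gripper's body (75 mm by 187 mm) begins 45 mm behind the grasp point.
Start: joints at [1.174, 0.689, -0.195, 1.565, 0.157, 0.902, -0.215], TCP at [0.261, -0.568, 0.239] pointing down, gripper open.
Joint ranges: [-3.01, 3.01], [-0.46, 2.08], [-1.47, 1.51], [0.13, 2.56], [-1, 4.14], [0.04, 2.09], [-2.66, 2.66]. Speed limits (rad/s): [2.57, 2.57, 3.14, 3.14, 3.14, 3.14, 3.14].

INTERFACE

Orientations are given as a unit quaternion [x, y, z, w].
In Python, from plant import telemetry, cams, job, r gives the robot as it stands.
- The arm moves only by the tool send_rows, never from a script. Its argument "commands" is one flat list of numbers, 7 for each row, row after row: the shift along the world's x, y, z as a fraction of full scale, then the turn, a rotation vector about the world's x, y, z as a fraction of full scale, then the closure, from 0 (fully open) to 1 (shut). In form: [dx, dy, dz, wx, wy, wz, claw, dx, dy, dz, wx, wy, wz, claw, ...]. A call has 1 to 12 rows; each row shifts and turns the pose as measured when the row begins; what a row does not reach is not made up. Full scale, the value 1, is 250 mm for a shift and 90 degrees for a turn. A row lasts 1/10 s, in which the tool goes at most 50 mm and 8.59 degrees, less where a joint would pass 70% of its speed; a pose out of reach is approached as far as the arm can. A call with a number of a shift or a turn outside -1 to 1 is refused whole. A call with a gripper value outside its range is refused whole. The fingers move at their own pace and stop on an object; "newtons" is the grip in N (left out, the last holds). Time passes only in rows, so rows that do not move let the fingers close. It gives the time, the measured TCP pose, the force and the opening at its end, in the units of the state.
- telemetry.get_state(): the state, without advancing time (a new reading comes with each control period).
- cams.snapshot(name): name is "scene" or "top" or "wrist"; returns a dict with "image" (400x640x3 uint8, blue, green, red), "intrinsics" (3x3 intrinsics, pixels), "k1" (the pictures are not rectified: a ray, as slopes to the right and down, at radius r is drawn at 1 + k1 r^2 times it, then the intrinsics apply), "world_to_cam" (4x4, takes a point from world to camera coordinates). Camera axes: x right, y down, z forward; pixel columns grow to the right and rows downward; lengths in m; the calibration is good to about 2 mm. A picture is of the moment at which its call begins. There is no depth.
- job.finish_job(): hands the job in, once; it reports no verdict.
The state is a dict: "clock": time; "q": joint angles; "qd": joint speeds; "joint_torque": joint torques, N m; "tool_pos": TCP position; "eef_rot": TCP orientation; "contact_force": force on the tool from outside, world axes, zero at the start; "moment": the same for the moment, N m; "opening": opening from 0.0 (shut) to 1.0 (fully open).
Only numpy, scipy, OpenCV 4.12 (cv2) and the standard library are available. Lean on these libraries where they do the work, as an engineer would, in place of code of your own. Each camera call takes 0.05 s, during which the arm holds its last target.

## Working session

There is one attempt and no reset: what is moved stays moved. The work goes in short steps, Python scripts to look and compute and a tool call to move; the robot and the scene stay as the last step left them, time stands still between calls to the robot, and variables do not carry over. Pictures are saved under pics/ and viewed, and the job is handed in when it is done.

Besides the shell and the picture viewer there is one more tool, called after "Call:" by a JSON object that holds its "api" and its "payload". send_rows: Moves the arm, as the interface text tells. Its arguments: {"type":"object","properties":{"commands":{"type":"array"},"newtons":{"type":"number"}},"required":["commands"]}

```bash
ls; mkdir -p pics; python3 - <<'E'
from plant import telemetry,cams,job,r
import cv2
print(telemetry.get_state()); print(r.pinch_z)
for n in ("scene","top"):
    s=cams.snapshot(n); cv2.imwrite(f"pics/{n}0.png",s["image"]); print(n,s["intrinsics"],s["k1"],s["world_to_cam"])
E
```

```text
pics
{'clock': 0.0, 'q': array([ 1.1738248 ,  0.68997965, -0.19448432,  1.56630947,  0.15733328,
        0.90250876, -0.21512281]), 'qd': array([ 4.89089379e-04, -5.50535812e-04, -1.10241884e-03, -1.05826784e-04,
       -1.65869165e-04, -1.21473323e-05, -8.58911391e-04]), 'joint_torque': array([ 2.59353983e-04, -5.27563405e+01, -1.26635838e+00, -1.53430778e+01,
       -5.25437901e-02,  6.83795006e-03,  1.88325389e-04]), 'tool_pos': array([ 0.26065745, -0.56737322,  0.23792121]), 'eef_rot': array([-0.69056663, -0.15175456,  0.69096125, -0.15053516]), 'contact_force': array([-0.82167114, -0.53552949, -0.36958644]), 'moment': array([-0.01282524,  0.02112681, -0.02052196]), 'opening': 0.996134463629266}
0.0187
scene [[464.55055647   0.         321.05504425]
 [  0.         464.55055647 190.0788067 ]
 [  0.           0.           1.        ]] -0.09668626750181235 [[-0.33869925  0.9407719   0.01520032  0.15055897]
 [ 0.57071481  0.21826056 -0.79161034 -0.24895165]
 [-0.74804239 -0.25944278 -0.61083715  1.53171196]
 [ 0.          0.          0.          1.        ]]
top [[467.28733787   0.         318.71581711]
 [  0.         467.28733787 198.89871815]
 [  0.           0.           1.        ]] -0.1296758001935299 [[ 0.00568951 -0.99995916  0.00702131  0.01896507]
 [-0.99562461 -0.00631947 -0.09322925  0.48440894]
 [ 0.09326981 -0.00646016 -0.99561991  1.19002101]
 [ 0.          0.          0.          1.        ]]
```

View pics/scene0.png

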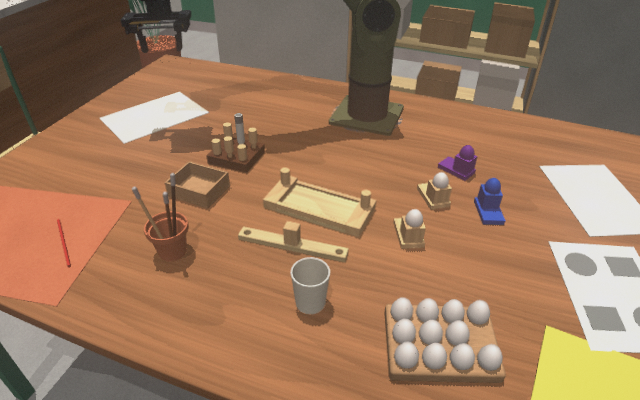

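View pics/top0.png

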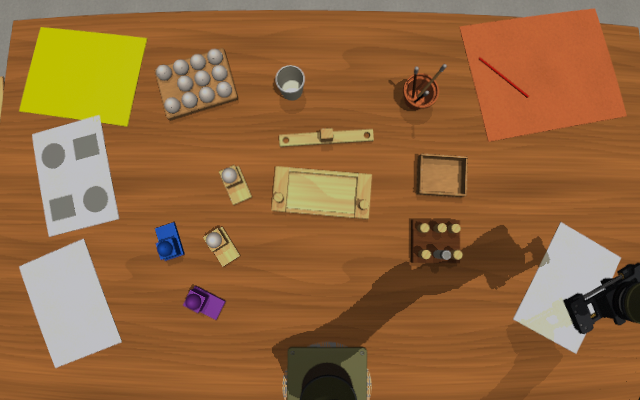

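```bash
cat > h.py <<'E'
import numpy as np, cv2
from plant import telemetry,cams,job,r
from scipy.spatial.transform import Rotation as R
def undist(s,px):
    K=s["intrinsics"]; 
    d=np.array([s["k1"],0,0,0,0.])
    return cv2.undistortPoints(np.array(px,float).reshape(-1,1,2),K,d,None,None).reshape(-1,2)
def ray(s,px):
    u=undist(s,px); T=s["world_to_cam"]; 
    d=np.c_[u,np.ones(len(u))]@T[:3,:3]; o=-T[:3,:3].T@T[:3,3]
    return o,d
def onz(s,px,z):
    o,d=ray(s,px); t=(z-o[2])/d[:,2]; return o+t[:,None]*d
def proj(s,P):
    T=s["world_to_cam"]; P=np.atleast_2d(np.array(P,float))
    rv,_=cv2.Rodrigues(T[:3,:3])
    return cv2.projectPoints(P,rv,T[:3,3],s["intrinsics"],np.array([s["k1"],0,0,0,0.]))[0].reshape(-1,2)
def crop(s,x0,y0,x1,y1,k,name):
    im=s["image"][y0:y1,x0:x1]; im=cv2.resize(im,None,fx=k,fy=k,interpolation=cv2.INTER_CUBIC)
    st=10
    for x in range((x0//st+1)*st,x1,st):
        cv2.line(im,((x-x0)*k,0),((x-x0)*k,5 if x%50 else 14),(0,255,255),1)
        if x%20==0: cv2.putText(im,str(x),((x-x0)*k-10,24),0,.4,(0,255,255),1)
    for y in range((y0//st+1)*st,y1,st):
        cv2.line(im,(0,(y-y0)*k),(5,(y-y0)*k),(0,255,255),1)
        if y%20==0: cv2.putText(im,str(y),(8,(y-y0)*k+4),0,.4,(0,255,255),1)
    cv2.imwrite("pics/"+name,im)
def tool():
    st=telemetry.get_state(); Rm=R.from_quat(st["eef_rot"]).as_matrix()
    return st,Rm
E
python3 - <<'E'
from h import *
s=cams.snapshot("top")
crop(s,150,120,280,320,3,"a1.png"); crop(s,260,115,480,275,3,"a2.png")
c=cams.snapshot("scene"); crop(c,160,100,360,270,4,"a3.png"); crop(c,370,130,520,260,5,"a4.png")
st,Rm=tool(); print(Rm)
E
```

```text
[[-5.36962639e-04  4.17631382e-01 -9.08616388e-01]
 [ 9.91381990e-04 -9.08615850e-01 -4.17631720e-01]
 [-9.99999364e-01 -1.12503855e-03  7.38605343e-05]]
```

View pics/a1.png

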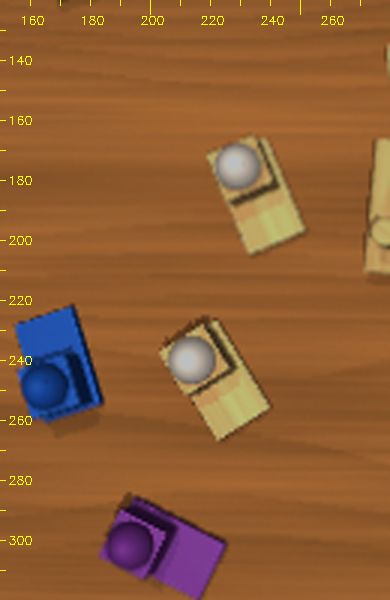

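View pics/a2.png

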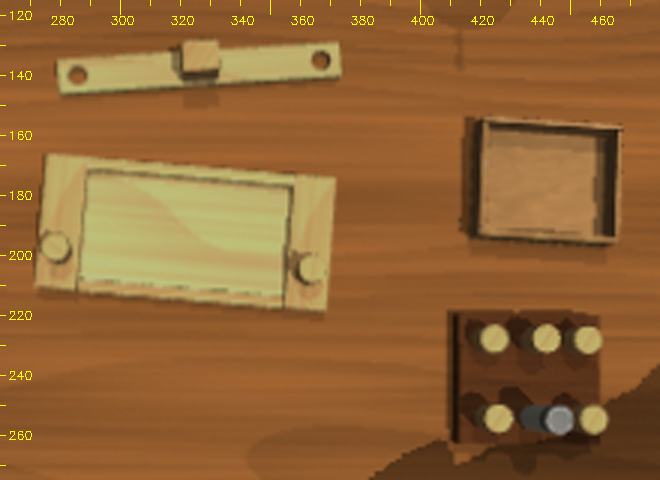

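View pics/a3.png

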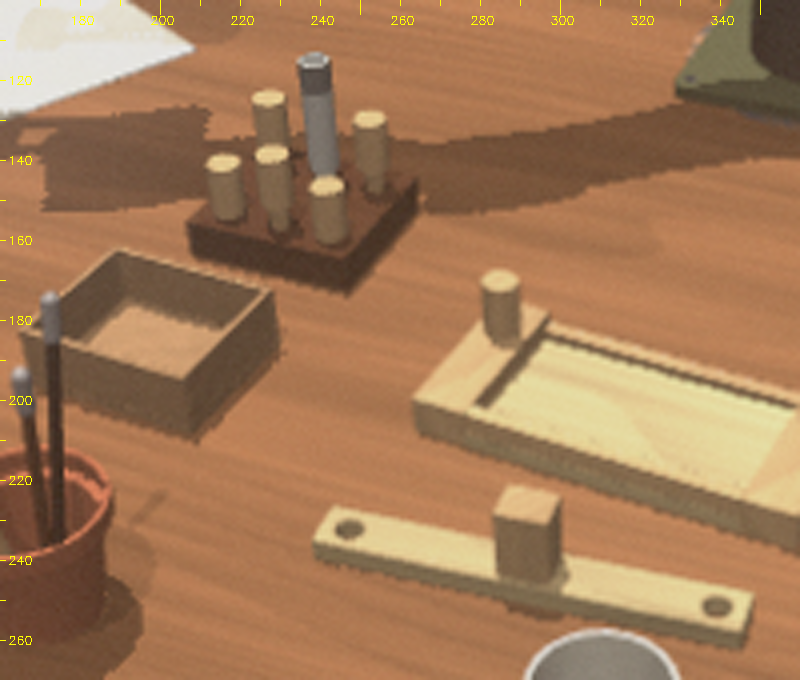

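View pics/a4.png

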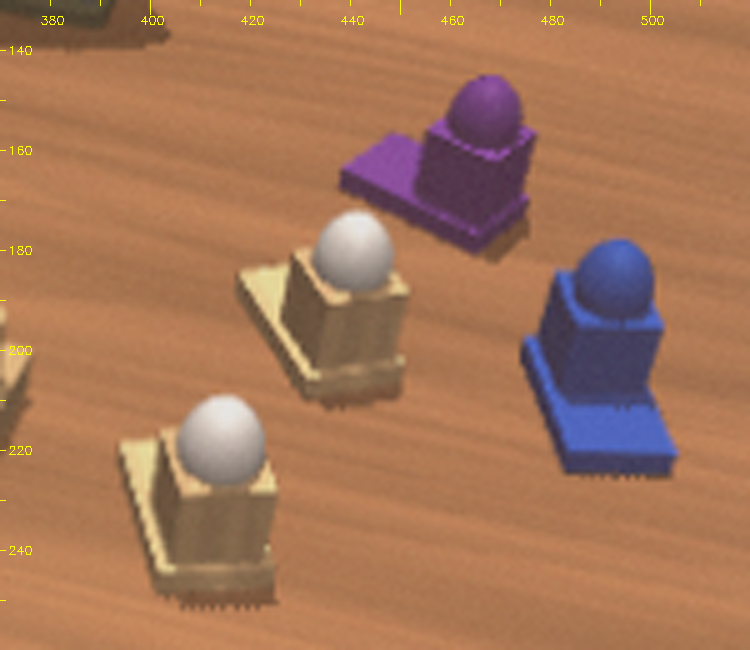

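Two pale stands (235,185 and 221,246 in top) match the description; the blue (167,242) and purple (205,302) ones are look-alikes and stay. Old pegs are in both tray holes (279,198 and 362,204). In the tidy, the heads that show shaft below them are the long pins: (442,228), (424,255) and (457,255). Next I measure positions.

```bash
python3 - <<'E'
from h import *
np.set_printoptions(precision=4,suppress=True)
s=cams.snapshot("top"); o,_=ray(s,[[320,200]]); print("cam",o)
hsv=cv2.cvtColor(s["image"],cv2.COLOR_BGR2HSV)
for p in [(300,190),(285,170),(236,196),(320,165),(276,185),(440,175),(424,228),(290,135)]: print(p,hsv[p[1],p[0]])
E
```

```text
cam [0.3712 0.0297 1.2298]
(300, 190) [ 26 103 191]
(285, 170) [ 24 115 191]
(236, 196) [ 22 120 191]
(320, 165) [ 14 176 152]
(276, 185) [ 22 119 191]
(440, 175) [ 16 143 175]
(424, 228) [ 21 124 191]
(290, 135) [ 20 119 190]
```

```bash
python3 - <<'E'
from h import *
np.set_printoptions(precision=4,suppress=True)
s=cams.snapshot("top")
big=cv2.resize(s["image"],None,fx=4,fy=4,interpolation=cv2.INTER_CUBIC)
hsv=cv2.cvtColor(big,cv2.COLOR_BGR2HSV)
m=((hsv[...,0]>=17)&(hsv[...,0]<35)&(hsv[...,1]>60)&(hsv[...,1]<160)&(hsv[...,2]>120)).astype(np.uint8)*255
cv2.imwrite("pics/m.png",cv2.resize(m[400:1300,700:2000],None,fx=.6,fy=.6))
m=cv2.morphologyEx(m,cv2.MORPH_CLOSE,np.ones((9,9)))
cs,_=cv2.findContours(m,cv2.RETR_EXTERNAL,cv2.CHAIN_APPROX_NONE)
for c in cs:
    a=cv2.contourArea(c)
    if a<500 or a>70000: continue
    c2=(c.reshape(-1,2)+.5)/4-.5
    b=cv2.minAreaRect(c2.astype(np.float32))
    print(a,np.round(b[0],2),np.round(b[1],2),round(b[2],1),np.round(cv2.boxPoints(b),1).tolist())
E
```

```text
701.0 [284.12 385.  ] [17.75  4.5 ] 90.0 [[281.8999938964844, 376.1000061035156], [286.3999938964844, 376.1000061035156], [286.3999938964844, 393.8999938964844], [281.8999938964844, 393.8999938964844]]
1423.5 [368.83 382.64] [ 5.17 33.5 ] 0.5 [[366.1000061035156, 399.3999938964844], [366.3999938964844, 365.8999938964844], [371.6000061035156, 365.8999938964844], [371.29998779296875, 399.3999938964844]]
1072.5 [457.63 254.25] [9.39 9.06] 63.4 [[451.5, 252.10000610351562], [459.6000061035156, 248.0], [463.79998779296875, 256.3999938964844], [455.70001220703125, 260.5]]
1082.5 [425.81 254.06] [9.37 9.19] 45.0 [[419.29998779296875, 254.0], [425.79998779296875, 247.5], [432.3999938964844, 254.10000610351562], [425.8999938964844, 260.6000061035156]]
8614.0 [221.1  246.08] [36.09 22.95] 58.0 [[201.8000030517578, 236.89999389648438], [221.3000030517578, 224.6999969482422], [240.39999389648438, 255.3000030517578], [220.89999389648438, 267.5]]
1045.0 [455.69 227.81] [9.19 9.02] 45.0 [[449.29998779296875, 227.8000030517578], [455.6000061035156, 221.39999389648438], [462.1000061035156, 227.899993
[... 228 characters left out ...]
38]]
1062.0 [424.5 227.5] [9.19 9.19] 45.0 [[418.0, 227.5], [424.5, 221.0], [431.0, 227.5], [424.5, 234.0]]
9052.0 [234.9  183.82] [37.31 21.44] 66.9 [[217.6999969482422, 170.89999389648438], [237.39999389648438, 162.5], [252.10000610351562, 196.8000030517578], [232.39999389648438, 205.1999969482422]]
17283.0 [325.73 135.58] [15.4  94.94] 86.5 [[277.8999938964844, 130.8000030517578], [372.6000061035156, 125.0], [373.6000061035156, 140.3000030517578], [278.79998779296875, 146.1999969482422]]
1529.5 [ 1.25 96.88] [42.5   3.25] 90.0 [[-0.4000000059604645, 75.5999984741211], [2.9000000953674316, 75.5999984741211], [2.9000000953674316, 118.0999984741211], [-0.4000000059604645, 118.0999984741211]]
```

View pics/m.png

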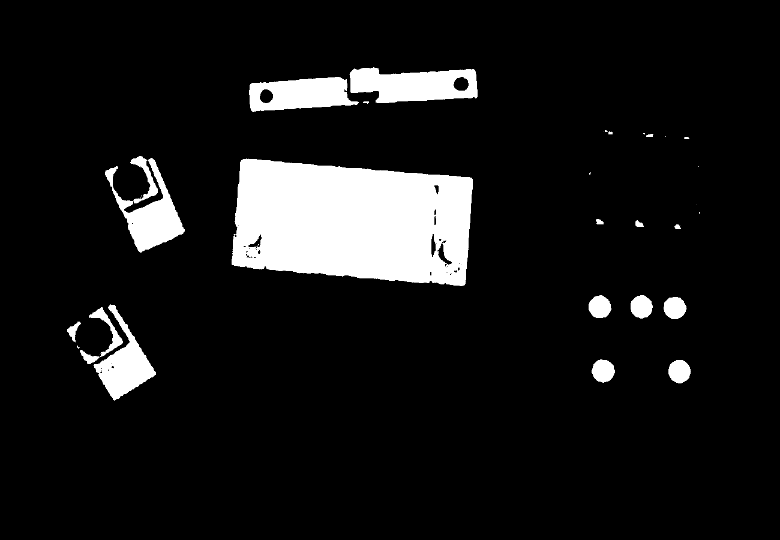

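```bash
cat >> h.py <<'E'
def woodmask(im,k=4):
    big=cv2.resize(im,None,fx=k,fy=k,interpolation=cv2.INTER_CUBIC)
    hsv=cv2.cvtColor(big,cv2.COLOR_BGR2HSV)
    return ((hsv[...,0]>=17)&(hsv[...,0]<35)&(hsv[...,1]>60)&(hsv[...,1]<160)&(hsv[...,2]>120)).astype(np.uint8)*255,big
E
python3 - <<'E'
from h import *
np.set_printoptions(precision=4,suppress=True)
s=cams.snapshot("top")
m,big=woodmask(s["image"])
mc=cv2.morphologyEx(m,cv2.MORPH_CLOSE,np.ones((9,9)))
cs,_=cv2.findContours(mc,cv2.RETR_EXTERNAL,cv2.CHAIN_APPROX_NONE)
for c in cs:
    a=cv2.contourArea(c); c2=(c.reshape(-1,2)+.5)/4-.5; cen=c2.mean(0)
    if 60000<a<100000 and 250<cen[0]<400:
        P=onz(s,c2,.026)[:,:2]
        b=cv2.minAreaRect((P*1000).astype(np.float32)); print("tray",b,cv2.boxPoints(b).round(1).tolist())
    if 16000<a<19000:
        P=onz(s,c2,.014)[:,:2]; b=cv2.minAreaRect((P*1000).astype(np.float32)); print("bar",b)
    if 8000<a<10000:
        P=onz(s,c2,.014)[:,:2]; b=cv2.minAreaRect((P*1000).astype(np.float32)); print("stand",cen,b)
        q=cv2.approxPolyDP(c,14,True).reshape(-1,2)/4; print(q.tolist())
    if 900<a<1200 and cen[1]>220: print("pin",cen, "long",onz(s,[cen],.084)[0,:2],"short",onz(s,[cen],.068)[0,:2])
# bar holes
x0,y0=275,120
sub=cv2.bitwise_not(m)[y0*4:150*4,x0*4:378*4]
n,l,stt,ce=cv2.connectedComponentsWithStats(sub)
for i in range(1,n):
    if 100<stt[i,4]<1500:
        p=(ce[i]+.5)/4-.5+[x0,y0]; print("hole",p,stt[i],onz(s,[p],.014)[0])
hsv=cv2.cvtColor(big,cv2.COLOR_BGR2HSV)
egg=((hsv[...,1]<50)&(hsv[...,2]>90)).astype(np.uint8)
sub=egg[160*4:260*4,200*4:255*4]
n,l,stt,ce=cv2.connectedComponentsWithStats(sub)
for i in range(1,n):
    if stt[i,4]>300:
        p=(ce[i]+.5)/4-.5+[200,160]; print("egg",p,stt[i],onz(s,[p],.068)[0])
E
```

```text
pin [457.6203 254.3373] long [ 0.3429 -0.3222] short [ 0.3425 -0.3271]
pin [425.8393 254.0655] long [ 0.3438 -0.2422] short [ 0.3435 -0.246 ]
stand [222.1419 245.8665] ((360.19061279296875, 275.5491943359375), (94.57919311523438, 59.86394119262695), 32.47632598876953)
[[221.0, 226.75], [211.75, 231.5], [220.75, 235.75], [220.5, 244.5], [208.25, 246.5], [222.5, 266.75], [239.75, 255.0]]
pin [455.6954 227.8095] long [ 0.4086 -0.3183] short [ 0.4091 -0.3231]
pin [441.8022 227.4041] long [ 0.4095 -0.283 ] short [ 0.4101 -0.2874]
pin [424.4417 227.425 ] long [ 0.4094 -0.2393] short [ 0.4099 -0.2431]
tray ((501.79644775390625, 14.891098022460938), (254.332275390625, 119.37487030029297), 85.5215072631836) [[432.3999938964844, -107.19999694824219], [551.4000244140625, -116.5], [571.2000122070312, 137.0], [452.20001220703125, 146.3000030517578]]
stand [233.4358 182.409 ] ((523.7046508789062, 242.5536346435547), (100.13445281982422, 56.62135314941406), 24.293283462524414)
[[233.25, 165.0], [229.25, 168.0], [236.5, 174.0], [234.25, 182.0], [225.75, 183.25], [224.0, 169.75], [218.75, 172.75], [233.75, 205.0], [251.75, 195.5], [239.75, 167.5]]
bar ((654.4212036132812, 3.9852066040039062), (42.16673278808594, 252.33763122558594), 4.057963848114014)
hole [366.6787 134.5452] [356  48  25  23 442] [ 0.6578 -0.1048  0.014 ]
hole [285.4732 139.6508] [ 33  69  22  23 387] [0.6423 0.1108 0.014 ]
egg [228.6757 175.0303] [  89   34   57   57 2566] [0.539  0.2493 0.068 ]
egg [213.4105 239.6707] [  26  290   59   61 2750] [0.3763 0.284  0.068 ]
```

Call:
{"api": "send_rows", "payload": {"commands": [0.07,0.16,0,0,0,0,0,0.07,0.16,0,0,0,0,0,0.07,0.16,0,0,0,0,0,0.07,0.16,0,0,0,0,0,0.07,0.16,0,0,0,0,0,0.07,0.16,0,0,0,0,0,0.07,0.16,0,0,0,0,0,0.07,0.16,0,0,0,0,0,0.07,0.16,0,0,0,0,0,0.07,0.16,0,0,0,0,0,0.07,0.16,0,0,0,0,0,0.07,0.16,0,0,0,0,0], "newtons": 15}}

```text
clock: 1.55
tool_pos: [0.4726, -0.0773, 0.2397]
eef_rot: [0.693, 0.142, -0.691, 0.148]
contact_force: [0.8, -0.2, -0.1]
opening: 1.002
```

```bash
python3 - <<'E'
from h import *
np.set_printoptions(precision=4,suppress=True)
st,Rm=tool(); print(st["tool_pos"],Rm[:,1])
s=cams.snapshot("wrist"); cv2.imwrite("pics/w1.png",s["image"]); print(s["intrinsics"],s["k1"],s["world_to_cam"]); o,_=ray(s,[[320,200]]);print(o)
t=cams.snapshot("scene"); crop(t,230,120,420,270,4,"s1.png")
E
```

```text
[ 0.4726 -0.0773  0.2397] [ 0.4025 -0.9154  0.0089]
[[321.5762   0.     321.0578]
 [  0.     321.5762 197.8557]
 [  0.       0.       1.    ]] -0.06063925096645802 [[ 0.4018 -0.9157  0.0099 -0.2629]
 [-0.8695 -0.3781  0.3179  0.3372]
 [-0.2874 -0.1364 -0.9481  0.5158]
 [ 0.      0.      0.      1.    ]]
[ 0.547  -0.0429  0.3844]
```

View pics/w1.png

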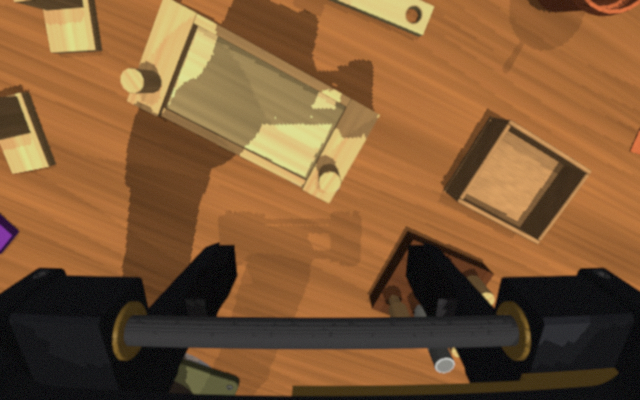

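View pics/s1.png

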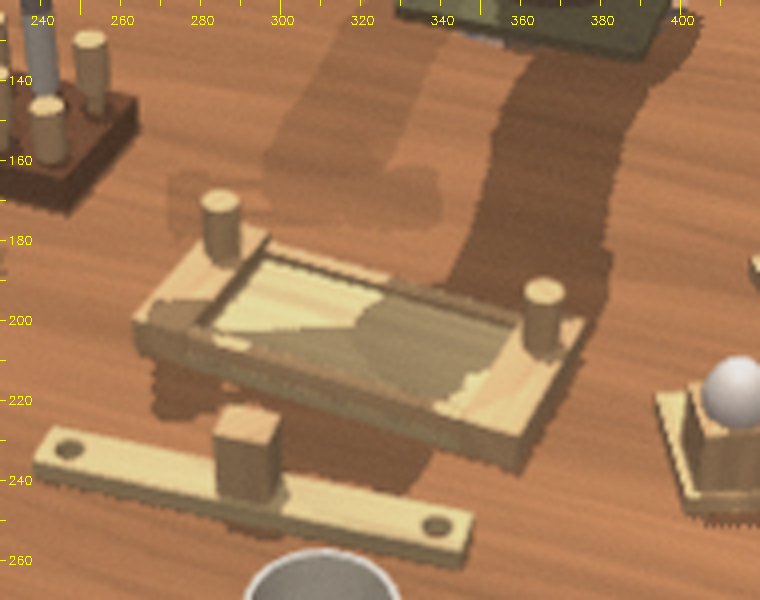

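```bash
python3 - <<'E'
from h import *
np.set_printoptions(precision=4,suppress=True)
s=cams.snapshot("scene"); print(onz(s,[[285,170.5],[366.2,193]],.066))
# corners of cheeks top (z=.026) scene: front-left... 
px=[[263.5,200.],[360,230],[376.5,199.5]]
print(onz(s,px,.026))
c=np.array([.5025,.0148]); a=np.radians(-4.47); X=np.array([np.cos(a),np.sin(a)]);Y=np.array([-X[1],X[0]])
for dx,dy in((58,-126),(58,126),(-58,126)): print(c+X*dx/1000+Y*dy/1000)
s=cams.snapshot("top"); print(onz(s,[[278.7,197],[363.3,203.7]],.066))
print(proj(s,[[.4682,-.0909,.066],[.485,.1245,.066]]))
w=cams.snapshot("wrist"); print(proj(w,[[.4682,-.0909,.066],[.485,.1245,.066],[.4726,-.0773,.2397]]))
E
```

```text
[[ 0.4749 -0.0858  0.066 ]
 [ 0.4907  0.1284  0.066 ]]
[[ 0.5562 -0.109   0.026 ]
 [ 0.5765  0.1406  0.026 ]
 [ 0.4561  0.1481  0.026 ]]
[ 0.5505 -0.1153]
[0.5701 0.1359]
[0.4545 0.1449]
[[ 0.4844  0.1224  0.066 ]
 [ 0.4689 -0.0895  0.066 ]]
[[363.8423 203.9625]
 [277.8521 196.7383]]
[[329.4488 183.1   ]
 [130.1784  80.3265]
 [320.3452 259.2127]]
```

```bash
python3 - <<'E'
from h import *
w=cams.snapshot("wrist"); crop(w,90,50,390,220,2,"w2.png")
s=cams.snapshot("top"); crop(s,260,150,390,230,6,"t2.png")
E
```

```text
(no output)
```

View pics/w2.png

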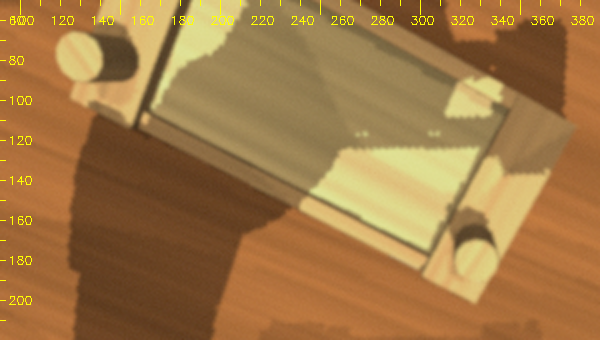

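View pics/t2.png

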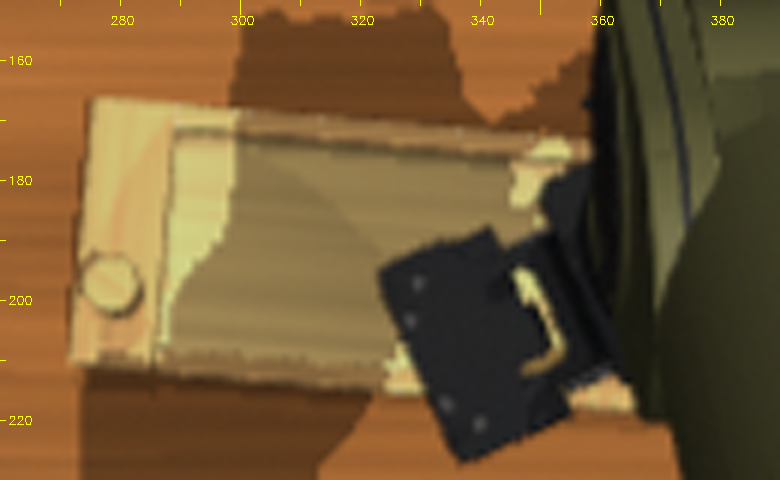

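```bash
python3 - <<'E'
from h import *
np.set_printoptions(precision=4,suppress=True)
w=cams.snapshot("wrist"); s=cams.snapshot("top"); c=cams.snapshot("scene")
print(onz(w,[[327.8,178.2],[128.8,77.8]],.066))
print(onz(s,[[363.8,204.1],[278.6,197.1]],.066))
print(onz(w,[[326.9,200.5],[376.5,113]],.026)) # front right corner, back right corner
# scene circle of tool? project TCP in scene & top
st,R_=tool(); print(proj(c,[st["tool_pos"]]),proj(s,[st["tool_pos"]]))
crop(c,230,100,400,230,4,"s3.png")
E
```

```text
[[ 0.4711 -0.0902  0.066 ]
 [ 0.4869  0.1231  0.066 ]]
[[ 0.4679 -0.0908  0.066 ]
 [ 0.4841  0.1226  0.066 ]]
[[ 0.4364 -0.1057  0.026 ]
 [ 0.5498 -0.1146  0.026 ]]
[[285.3681 107.8916]] [[367.3711 195.7212]]
```

```bash
python3 - <<'E'
from h import *
c=cams.snapshot("scene"); cv2.imwrite("pics/s4.png",c["image"])
E
```

```text
(no output)
```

View pics/s4.png

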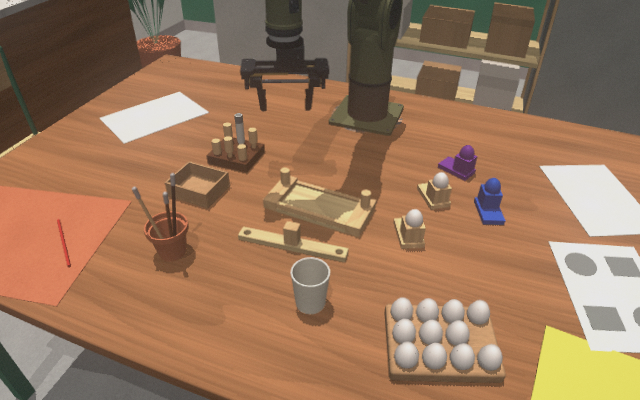

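Call:
{"api": "send_rows", "payload": {"commands": [-0.01,-0.053,-0.1,0,0,0,0,0,0,-0.16,0,0,0,0,0,0,-0.16,0,0,0,0,0,0,-0.16,0,0,0,0,0,0,-0.12,0,0,0,0,0,0,-0.09,0,0,0,0,0,0,0,0,0,0,0]}}

```text
clock: 2.8
tool_pos: [0.4717, -0.0991, 0.0375]
eef_rot: [0.697, 0.137, -0.688, 0.146]
contact_force: [-0.5, -0.2, 0.3]
opening: 1.001
```

```bash
cat > st.py <<'E'
from h import *
np.set_printoptions(precision=4,suppress=True)
st,Rm=tool(); print(st["clock"],st["tool_pos"],"x",Rm[:,0],"y",Rm[:,1],np.degrees(np.arctan2(Rm[1,1],Rm[0,1])),st["opening"],st["contact_force"],"q7",st["q"][6])
E
python3 st.py; python3 - <<'E'
from h import *
w=cams.snapshot("wrist"); cv2.imwrite("pics/w3.png",w["image"])
E
```

```text
2.8 [ 0.4717 -0.0991  0.0375] x [ 0.0152 -0.0098 -0.9998] y [ 0.392  -0.9199  0.0149] -66.92120000001802 1.001483557273563 [-0.5265 -0.1807  0.3281] q7 -1.2617479143421788
```

View pics/w3.png

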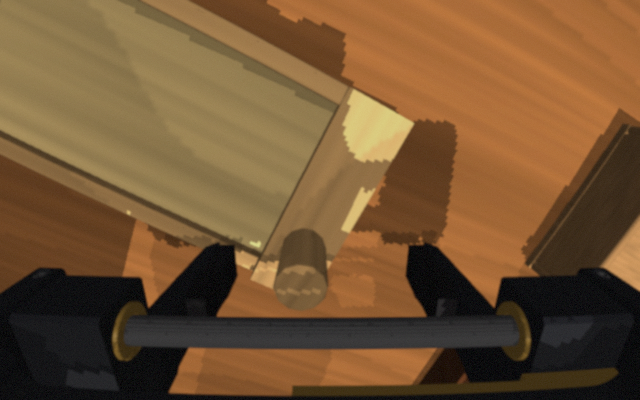

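```bash
python3 - <<'E'
from h import *
np.set_printoptions(precision=4,suppress=True)
w=cams.snapshot("wrist"); print(onz(w,[[300.5,288]],.066)); st,R=tool(); print(proj(w,[st["tool_pos"]+[0,0,.028]]))
E
```

```text
[[ 0.4702 -0.09    0.066 ]]
[[323.2164 292.3279]]
```

Call:
{"api": "send_rows", "payload": {"commands": [-0.006,0.036,0,0.006,0.01,0,0,0,0,0,0,0,0,0,0,0,0,0,0,0,1,0,0,0,0,0,0,1,0,0,0,0,0,0,1,0,0,0,0,0,0,1,0,0,0,0,0,0,1,0,0,0,0,0,0,1], "newtons": 15}}

```text
clock: 3.7
tool_pos: [0.4748, -0.0904, 0.0452]
eef_rot: [0.697, 0.14, -0.689, 0.142]
contact_force: [-0.2, 0.0, 0.7]
opening: 0.479
```

```bash
python3 st.py
```

```text
3.7 [ 0.4748 -0.0904  0.0452] x [ 0.0117 -0.0008 -0.9999] y [ 0.3907 -0.9205  0.0053] -67.00114594623928 0.4788440774882741 [-0.2471  0.0181  0.7307] q7 -1.2673099953324387
```

Call:
{"api": "send_rows", "payload": {"commands": [0,0,0,0,0,0,1,0,0,0,0,0,0,1,0,0,0,0,0,0,1,0,0,0,0,0,0,1]}}

```text
clock: 4.1
tool_pos: [0.4744, -0.09, 0.045]
eef_rot: [0.697, 0.14, -0.689, 0.142]
contact_force: [0.5, 0.7, 1.4]
opening: 0.264
```

```bash
python3 st.py
```

```text
4.1 [ 0.4744 -0.09    0.045 ] x [ 0.0108 -0.0004 -0.9999] y [ 0.3911 -0.9203  0.0046] -66.97466443065986 0.2637310524157639 [0.4834 0.7068 1.3682] q7 -1.2672822091832066
```

Call:
{"api": "send_rows", "payload": {"commands": [0,0,0.08,0,0,0,1,0,0,0.16,0,0,0,1,0,0,0.16,0,0,0,1,0,0,0.08,0,0,0,1]}}

```text
clock: 4.5
tool_pos: [0.4716, -0.0899, 0.1655]
eef_rot: [0.694, 0.141, -0.692, 0.141]
contact_force: [0.2, 0.0, -0.9]
opening: 0.269
```

```bash
python3 st.py; python3 - <<'E'
from h import *
np.set_printoptions(precision=4,suppress=True)
s=cams.snapshot("top"); crop(s,400,140,490,270,5,"t5.png"); print(onz(s,[[420,155],[466.5,157],[465,196],[419.,194.5]],.045))
w=cams.snapshot("wrist");cv2.imwrite("pics/w5.png",w["image"])
E
```

```text
4.5 [ 0.4716 -0.0899  0.1655] x [ 0.0024 -0.0002 -1.    ] y [ 0.3915 -0.9202  0.0011] -66.95441525521227 0.26863898560470845 [ 0.172   0.038  -0.8657] q7 -1.237727082684353
[[ 0.5982 -0.2399  0.045 ]
 [ 0.5946 -0.3634  0.045 ]
 [ 0.4921 -0.3565  0.045 ]
 [ 0.4952 -0.2355  0.045 ]]
```

View pics/t5.png

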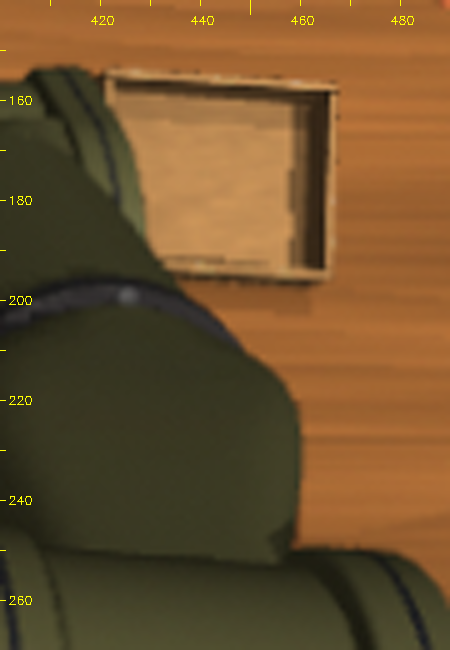

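View pics/w5.png

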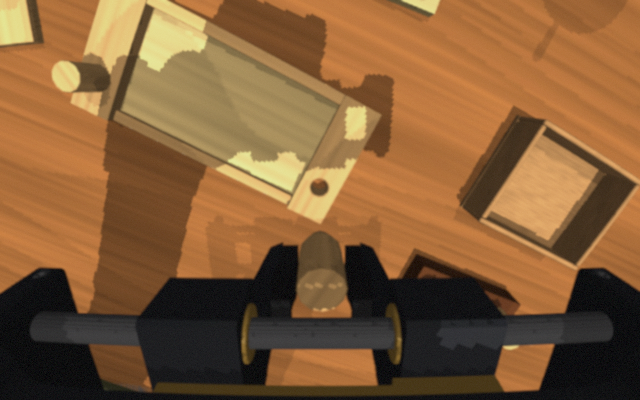

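Call:
{"api": "send_rows", "payload": {"commands": [0.05,-0.14,0,0,0,0,1,0.05,-0.14,0,0,0,0,1,0.05,-0.14,0,0,0,0,1,0.05,-0.14,0,0,0,0,1,0.04,-0.11,0,0,0,0,1,0.02,-0.05,-0.1,0,0,0,1,0,0,-0.14,0,0,0,1,0,0,-0.1,0,0,0,1,0,0,-0.04,0,0,0,1,0,0,0,0,0,0,1]}}

```text
clock: 5.6
tool_pos: [0.5328, -0.2768, 0.0549]
eef_rot: [-0.69, -0.144, 0.695, -0.14]
contact_force: [-0.4, 0.0, -1.1]
opening: 0.27
```

```bash
python3 st.py; python3 - <<'E'
from h import *
np.set_printoptions(precision=4,suppress=True)
c=cams.snapshot("scene"); crop(c,150,120,300,220,5,"s5.png")
E
```

```text
5.6 [ 0.5328 -0.2768  0.0549] x [-0.0081  0.0029 -1.    ] y [ 0.3933 -0.9194 -0.0058] -66.83880547412855 0.26964717923964826 [-0.3883  0.0371 -1.105 ] q7 -0.9718242326358755
```

View pics/s5.png

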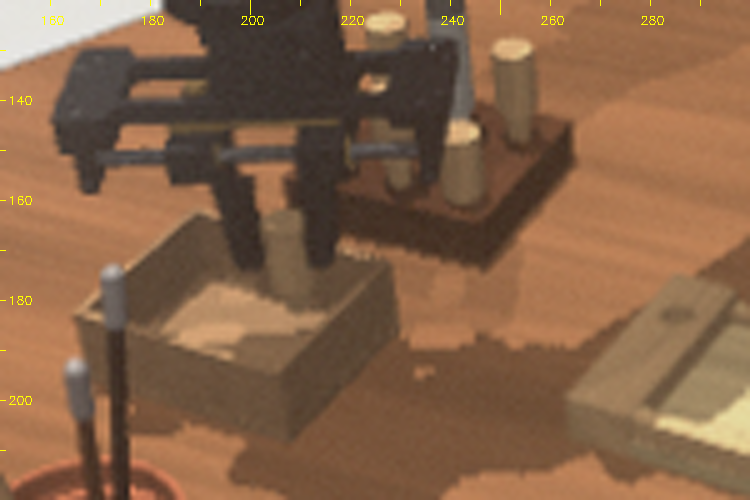

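Call:
{"api": "send_rows", "payload": {"commands": [0,0,0,0,0,0,0.5,0,0,0,0,0,0,0.5,0,0,0,0,0,0,0.5,0,0,0,0,0,0,0.5,0,0,0.1,0,0,0,0.5,0,0,0.16,0,0,0,0.5,0,0,0.16,0,0,0,0.5,-0.02,0.1,0.06,0,0,0,0.3]}}

```text
clock: 6.45
tool_pos: [0.5295, -0.2549, 0.1829]
eef_rot: [-0.692, -0.14, 0.694, -0.141]
contact_force: [0.7, 0.7, 0.2]
opening: 0.569
```

```bash
python3 st.py; python3 - <<'E'
from h import *
np.set_printoptions(precision=4,suppress=True)
c=cams.snapshot("wrist"); cv2.imwrite("pics/w6.png",c["image"])
E
```

```text
6.45 [ 0.5295 -0.2549  0.1829] x [-0.0022 -0.0017 -1.    ] y [ 0.3899 -0.9209  0.0007] -67.05150666441351 0.5691648651965019 [0.6858 0.6714 0.1823] q7 -0.969639853075592
```

View pics/w6.png

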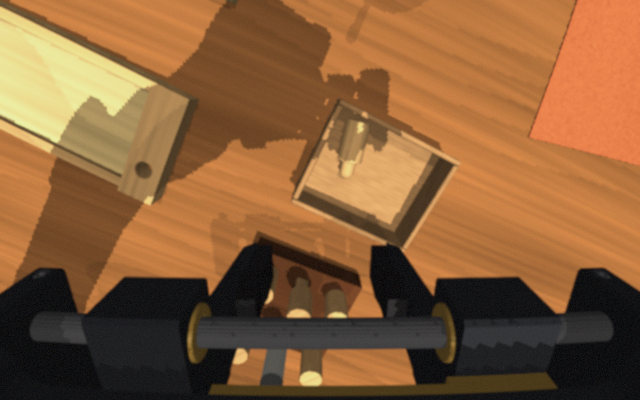

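Call:
{"api": "send_rows", "payload": {"commands": [-0.02,0.16,0,0,0,0,0.3,-0.02,0.16,0,0,0,0,0.3,-0.02,0.16,0,0,0,0,0.3,-0.02,0.16,0,0,0,0,0.3,-0.02,0.16,0,0,0,0,0.3,-0.02,0.16,0,0,0,0,0.3,-0.02,0.16,0,0,0,0,0.3,-0.02,0.16,0,0,0,0,0.3,-0.01,0.12,0,0,0,0,0.3,0,0.06,0,0,0,0,0.3,0,0,0,0,0,0,0.3]}}

```text
clock: 7.6
tool_pos: [0.4846, 0.1329, 0.1877]
eef_rot: [0.695, 0.146, -0.689, 0.144]
contact_force: [-0.6, 0.4, 0.3]
opening: 0.701
```

```bash
python3 st.py; python3 - <<'E'
from h import *
np.set_printoptions(precision=4,suppress=True)
c=cams.snapshot("wrist"); cv2.imwrite("pics/w7.png",c["image"])
E
```

```text
7.6 [0.4846 0.1329 0.1877] x [ 0.0087  0.0044 -1.    ] y [ 0.4018 -0.9157 -0.0005] -66.30889286347849 0.700653622553293 [-0.6122  0.4037  0.3029] q7 -1.6190383858185007
```

View pics/w7.png

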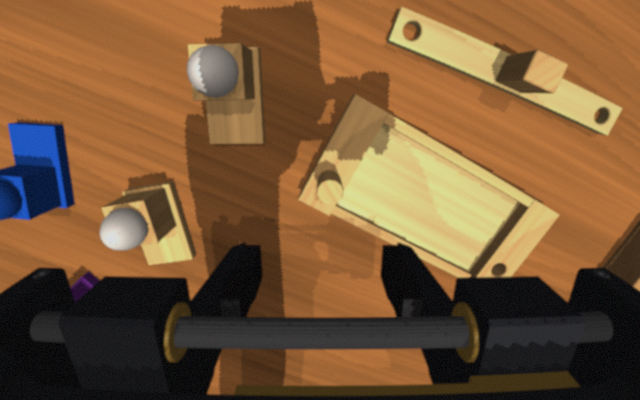

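```bash
python3 - <<'E'
from h import *
np.set_printoptions(precision=4,suppress=True)
w=cams.snapshot("wrist"); print(onz(w,[[330.5,192.5]],.066)); crop(w,290,80,370,220,4,"w8.png"); print(onz(w,[[498.5,269.5]],.026))
E
```

```text
[[0.4865 0.1232 0.066 ]]
[[ 0.4687 -0.0906  0.026 ]]
```

View pics/w8.png

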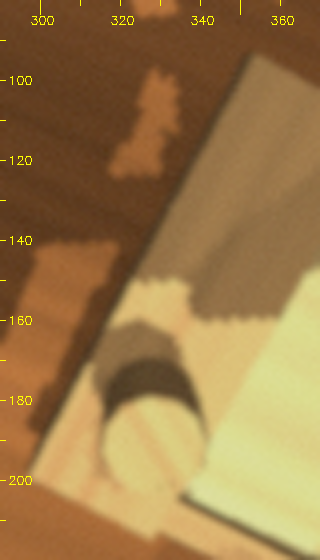

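Call:
{"api": "send_rows", "payload": {"commands": [0.006,-0.04,-0.1,0,0,0,0.3,0,0,-0.16,0,0,0,0.3,0,0,-0.14,0,0,0,0.3,0,0,-0.1,0,0,0,0.3,0,0,-0.05,0,0,0,0.3,0,0,-0.02,0,0,0,0.3,0,0,0,0,0,0,0.3]}}

```text
clock: 8.4
tool_pos: [0.4899, 0.1046, 0.0417]
eef_rot: [0.698, 0.135, -0.689, 0.14]
contact_force: [-0.3, 0.7, 0.6]
opening: 0.695
```

```bash
python3 st.py; python3 - <<'E'
from h import *
np.set_printoptions(precision=4,suppress=True)
w=cams.snapshot("wrist"); crop(w,200,180,440,340,3,"w9.png"); st,_=tool(); print(proj(w,[[.486,.1235,.066],st["tool_pos"]]))
E
```

```text
8.4 [0.4899 0.1046 0.0417] x [ 0.0143 -0.0043 -0.9999] y [ 0.3804 -0.9248  0.0094] -67.64130547952466 0.6945734088714764 [-0.2887  0.6979  0.6267] q7 -1.6351819025670582
[[278.1413 280.4725]
 [321.2557 260.2698]]
```

View pics/w9.png

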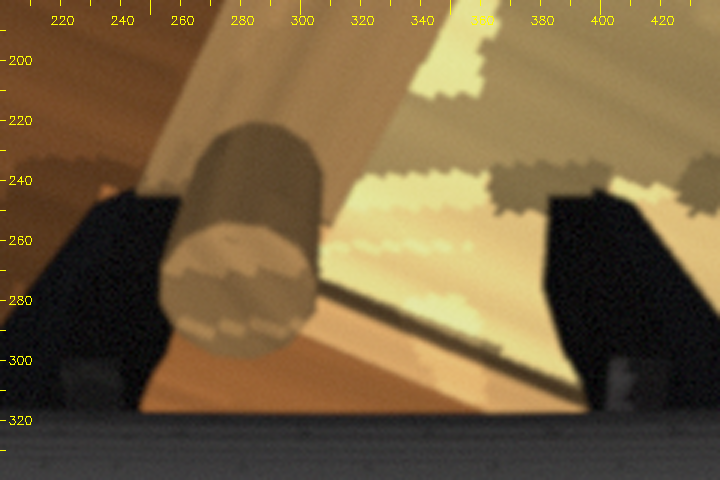

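Call:
{"api": "send_rows", "payload": {"commands": [-0.008,0.038,0,0.003,0.009,0,0.3,-0.008,0.036,0,0,0,0,0.3,0,0,0,0,0,0,0.3,0,0,0,0,0,0,0.3]}}

```text
clock: 8.85
tool_pos: [0.4878, 0.1249, 0.045]
eef_rot: [0.696, 0.137, -0.692, 0.136]
contact_force: [-0.8, 0.3, -0.4]
opening: 0.702
```

```bash
python3 st.py
```

```text
8.85 [0.4878 0.1249 0.045 ] x [ 0.0047  0.0028 -1.    ] y [ 0.3796 -0.9251 -0.0008] -67.68817366536152 0.7016829582537171 [-0.8423  0.3009 -0.3776] q7 -1.6525560173880263
```

Call:
{"api": "send_rows", "payload": {"commands": [0,0,0,0,0,0,1,0,0,0,0,0,0,1,0,0,0,0,0,0,1,0,0,0,0,0,0,1,0,0,0,0,0,0,1,0,0,0,0,0,0,1,0,0,0,0,0,0,1,0,0,0,0,0,0,1,0,0,0.08,0,0,0,1,0,0,0.14,0,0,0,1,0,0,0.14,0,0,0,1,0,0,0.1,0,0,0,1]}}

```text
clock: 10.05
tool_pos: [0.4847, 0.1239, 0.1603]
eef_rot: [-0.692, -0.137, 0.695, -0.137]
contact_force: [0.6, -0.0, -0.6]
opening: 0.269
```

```bash
python3 st.py; python3 - <<'E'
from h import *
np.set_printoptions(precision=4,suppress=True)
w=cams.snapshot("wrist"); cv2.imwrite("pics/w10.png",w["image"])
E
```

```text
10.05 [0.4847 0.1239 0.1603] x [-0.0036 -0.0005 -1.    ] y [ 0.3803 -0.9249 -0.0009] -67.64625178419512 0.26881483748528556 [ 0.5567 -0.0003 -0.5701] q7 -1.6305082126958115
```

View pics/w10.png

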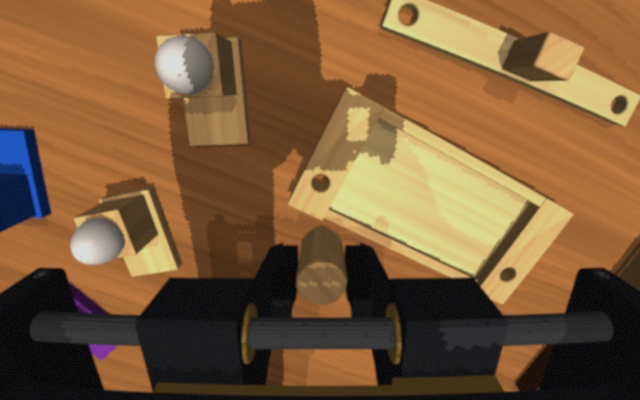

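```bash
python3 - <<'E'
from h import *
np.set_printoptions(precision=4,suppress=True)
w=cams.snapshot("wrist"); im=cv2.resize(w["image"],None,fx=4,fy=4,interpolation=cv2.INTER_CUBIC)
g=cv2.cvtColor(im,cv2.COLOR_BGR2GRAY)
for (x,y,z) in [(320,182,.026),(508,275,.026),(408,14,.014),(620,103,.014)]:
    a=g[max(0,(y-14)*4):(y+14)*4,(x-14)*4:(x+14)*4]
    t=cv2.threshold(a,0,255,cv2.THRESH_BINARY_INV+cv2.THRESH_OTSU)[1]
    n,l,st,ce=cv2.connectedComponentsWithStats(t)
    for i in range(1,n):
        if 300<st[i,4]<4000:
            p=(ce[i]+.5)/4-.5+[x-14,max(0,y-14)]; print(p,st[i],onz(w,[p],z)[0])
crop(w,280,150,360,210,6,"w11.png")
E
```

```text
[325.4242 168.3075] [ 55   0  57   9 315] [0.5024 0.1266 0.026 ]
[505.4435 274.9132] [  15   29   65   58 2866] [ 0.4696 -0.0885  0.026 ]
[519.2724 285.6088] [ 85  79  27  33 463] [ 0.464  -0.1102  0.026 ]
[628.3558  90.9289] [ 52   0  60  29 899] [ 0.6763 -0.1062  0.014 ]
[614.7902 106.9265] [   5   36   65   75 3748] [ 0.6584 -0.1022  0.014 ]
[631.6225 112.8446] [ 89  69  23  43 493] [ 0.6615 -0.1221  0.014 ]
```

Call:
{"api": "send_rows", "payload": {"commands": [0.02,-0.15,0,0,0,0,1,0.02,-0.15,0,0,0,0,1,0.02,-0.15,0,0,0,0,1,0.02,-0.15,0,0,0,0,1,0.02,-0.15,0,0,0,0,1,0.02,-0.15,0,0,0,0,1,0.02,-0.15,0,0,0,0,1,0.02,-0.15,0,0,0,0,1,0.02,-0.15,0,0,0,0,1,0.02,-0.15,0,0,0,0,1,0.02,-0.12,0,0,0,0,1,0,-0.06,0,0,0,0,1]}}

```text
clock: 11.35
tool_pos: [0.5334, -0.3062, 0.147]
eef_rot: [-0.688, -0.145, 0.698, -0.136]
contact_force: [0.0, 0.1, -1.3]
opening: 0.265
```

```bash
python3 st.py
```

```text
11.35 [ 0.5334 -0.3062  0.147 ] x [-0.0165  0.0102 -0.9998] y [ 0.3899 -0.9207 -0.0158] -67.04673224045484 0.26519558631698964 [ 0.0243  0.0598 -1.2984] q7 -0.923207358649095
```

View pics/w11.png

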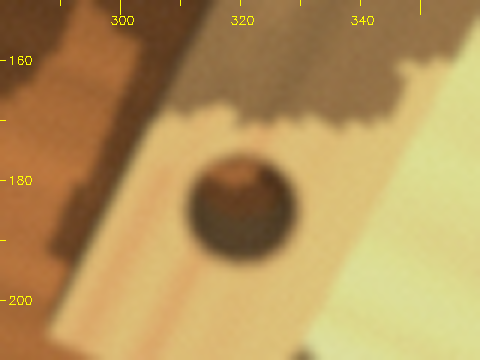

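Call:
{"api": "send_rows", "payload": {"commands": [0,0,-0.12,-0.006,-0.01,0,1,0.02,0,-0.12,0,0,0,1,0.02,0,-0.08,0,0,0,1,0,0,-0.03,0,0,0,1,0,0,0,0,0,0,1,0,0,0,0,0,0,0.4,0,0,0,0,0,0,0.4,0,0,0,0,0,0,0.4,0,0,0.06,0,0,0,0.4,0,0,0.12,0,0,0,0.2,0,0,0.14,0,0,0,0,0,0,0.14,0,0,0,0]}}

```text
clock: 12.55
tool_pos: [0.5382, -0.304, 0.1736]
eef_rot: [-0.69, -0.143, 0.696, -0.138]
contact_force: [1.0, 0.4, 0.3]
opening: 0.845
```

```bash
python3 st.py; python3 - <<'E'
from h import *
np.set_printoptions(precision=4,suppress=True)
w=cams.snapshot("wrist"); cv2.imwrite("pics/w12.png",w["image"])
E
```

```text
12.55 [ 0.5382 -0.304   0.1736] x [-0.0084  0.0053 -1.    ] y [ 0.3888 -0.9213 -0.0081] -67.11956640244827 0.8454738794542198 [1.023  0.4068 0.2782] q7 -0.9237828705242663
```

View pics/w12.png

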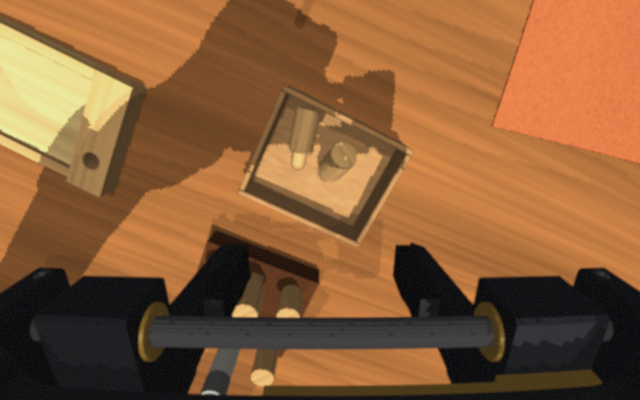

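Call:
{"api": "send_rows", "payload": {"commands": [0,0.18,0,0,0,0,0,0,0.19,0,0,0,0,0,0,0.19,0,0,0,0,0,0,0.19,0,0,0,0,0,0,0.19,0,0,0,0,0,0,0.19,0,0,0,0,0,0,0.19,0,0,0,0,0,0,0.19,0,0,0,0,0,0,0.19,0,0,0,0,0,0,0.19,0,0,0,0,0,0,0.18,0,0,0,0,0,0,0.1,0,0,0,0,0]}}

```text
clock: 13.8
tool_pos: [0.545, 0.2494, 0.2043]
eef_rot: [0.708, 0.131, -0.68, 0.138]
contact_force: [0.5, 0.6, 0.4]
opening: 1.0
```

Call:
{"api": "send_rows", "payload": {"commands": [0,0.04,0,0,0,0,0,0,0,0,0,0,0,0]}}

```text
clock: 14.0
tool_pos: [0.5444, 0.2654, 0.2068]
eef_rot: [0.709, 0.135, -0.678, 0.139]
contact_force: [-0.3, -0.9, -0.3]
opening: 1.001
```

```bash
python3 st.py; python3 - <<'E'
from h import *
np.set_printoptions(precision=4,suppress=True)
w=cams.snapshot("wrist"); cv2.imwrite("pics/w13.png",w["image"]); 
t=cams.snapshot("top"); cv2.imwrite("pics/t13.png",t["image"])
print(proj(w,[[.539,.2493,.068],[.539,.2493,.09]]))
E
```

```text
14.0 [0.5444 0.2654 0.2068] x [ 0.0435  0.0017 -0.9991] y [ 0.3802 -0.9248  0.015 ] -67.6533473831178 1.0010332959399284 [-0.291  -0.9043 -0.2831] q7 -1.8264693500454128
[[332.5545 201.4522]
 [333.8314 208.8315]]
```

View pics/w13.png

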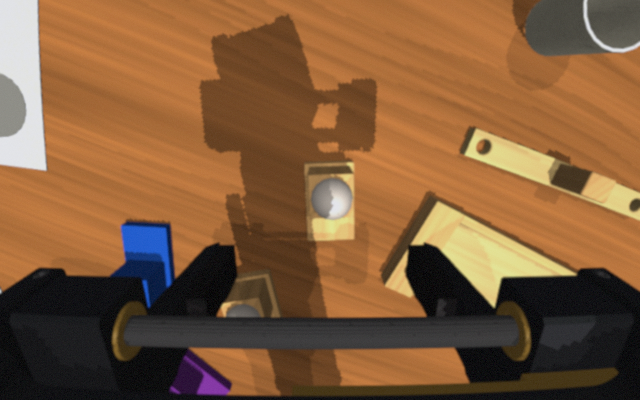

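View pics/t13.png

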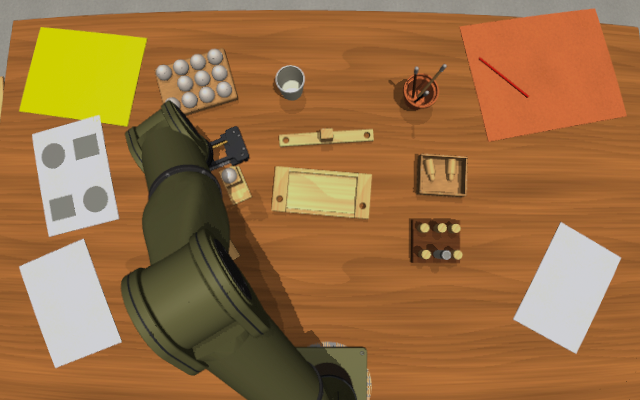

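Call:
{"api": "send_rows", "payload": {"commands": [-0.02,-0.06,0,-0.001,0.028,0,0,0,0,-0.08,0,0,0,0,0,0,-0.12,0,0,0,0,0,0,-0.1,0,0,0,0,0,0,-0.05,0,0,0,0,0,0,0,0,0,0,0]}}

```text
clock: 14.7
tool_pos: [0.544, 0.2286, 0.1189]
eef_rot: [-0.695, -0.124, 0.696, -0.132]
contact_force: [0.0, 0.2, 0.7]
opening: 1.003
```

```bash
python3 st.py; python3 - <<'E'
from h import *
np.set_printoptions(precision=4,suppress=True)
w=cams.snapshot("wrist"); cv2.imwrite("pics/w14.png",w["image"]); 
print(proj(w,[[.539,.2493,.068],[.539,.2493,.09]]))
E
```

```text
14.7 [0.544  0.2286 0.1189] x [ 0.0011 -0.0113 -0.9999] y [ 0.3567 -0.9341  0.0109] -69.09836237913515 1.003241171663573 [0.0368 0.159  0.6919] q7 -1.8063769520472455
[[288.0033 217.6208]
 [284.8376 231.7697]]
```

View pics/w14.png

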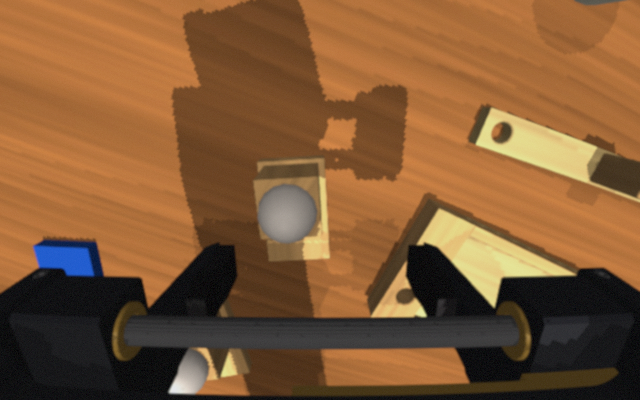

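Call:
{"api": "send_rows", "payload": {"commands": [-0.02,0.08,0,-0.002,0,0.033,0,0,0,0,0,0,0,0,0,0,0,0,0,0,0]}}

```text
clock: 15.05
tool_pos: [0.5411, 0.251, 0.1228]
eef_rot: [0.693, 0.143, -0.69, 0.152]
contact_force: [-0.2, -0.9, -0.3]
opening: 0.998
```

```bash
python3 st.py; python3 - <<'E'
from h import *
np.set_printoptions(precision=4,suppress=True)
w=cams.snapshot("wrist"); cv2.imwrite("pics/w15.png",w["image"]); 
print(proj(w,[[.539,.2493,.068],[.539,.2493,.09]]))
E
```

```text
15.05 [0.5411 0.251  0.1228] x [ 0.0077 -0.0115 -0.9999] y [ 0.408  -0.9129  0.0137] -65.92042837203674 0.998496659955842 [-0.1778 -0.9319 -0.3261] q7 -1.7993980881500986
[[321.0976 222.8707]
 [321.6341 236.9931]]
```

View pics/w15.png

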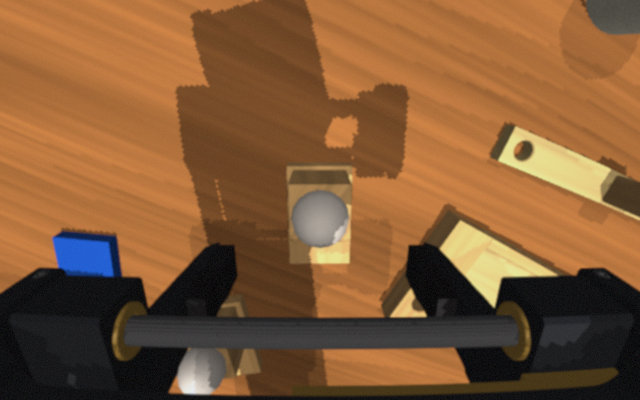

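Call:
{"api": "send_rows", "payload": {"commands": [0,0.004,-0.06,-0.007,0.005,0,0,0,0.006,-0.06,0,0,0,0,0,0.006,-0.06,0,0,0,0,0,0.006,-0.06,0,0,0,0,0,0,0,0,0,0,0]}}

```text
clock: 15.6
tool_pos: [0.5403, 0.258, 0.0574]
eef_rot: [-0.689, -0.14, 0.693, -0.156]
contact_force: [0.6, -0.2, 0.7]
opening: 0.999
```

```bash
python3 st.py
```

```text
15.6 [0.5403 0.258  0.0574] x [-0.0011 -0.0226 -0.9997] y [ 0.4093 -0.9122  0.0202] -65.83163757173617 0.9986416168107936 [ 0.6293 -0.1866  0.687 ] q7 -1.8242847053050835
```

Call:
{"api": "send_rows", "payload": {"commands": [0,-0.02,-0.05,0.014,0,0,0,0,-0.008,-0.05,0,0,0,0,0,0,-0.01,0,0,0,0,0,0,0,0,0,0,0]}}

```text
clock: 16.0
tool_pos: [0.5399, 0.2508, 0.0271]
eef_rot: [-0.69, -0.148, 0.692, -0.148]
contact_force: [0.1, -1.0, 0.5]
opening: 1.002
```

```bash
python3 st.py; python3 - <<'E'
from h import *
np.set_printoptions(precision=4,suppress=True)
w=cams.snapshot("wrist"); cv2.imwrite("pics/w16.png",w["image"]); 
E
```

```text
16.0 [0.5399 0.2508 0.0271] x [-0.0026 -0.0014 -1.    ] y [ 0.4095 -0.9123  0.0002] -65.82921042873888 1.0021462071161753 [ 0.1387 -0.9937  0.493 ] q7 -1.8103523598675442
```

View pics/w16.png

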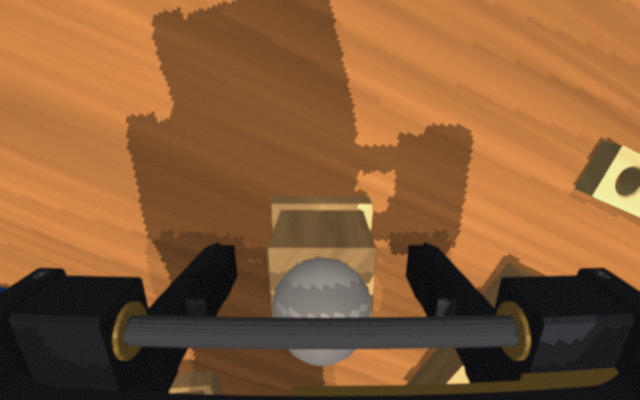

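Call:
{"api": "send_rows", "payload": {"commands": [0,0,0.018,0,0,0,0,0,0,0,0,0,0,1,0,0,0,0,0,0,1,0,0,0,0,0,0,1,0,0,0,0,0,0,1,0,0,0,0,0,0,1,0,0,0,0,0,0,1,0,0,0,0,0,0,1,0,0,0,0,0,0,1,0,0,0,0,0,0,1], "newtons": 25}}

```text
clock: 17.05
tool_pos: [0.5414, 0.2528, 0.0347]
eef_rot: [0.692, 0.149, -0.691, 0.148]
contact_force: [0.1, 0.5, -0.3]
opening: 0.499
```

```bash
python3 st.py
```

```text
17.05 [0.5414 0.2528 0.0347] x [ 0.0018  0.0012 -1.    ] y [ 0.4105 -0.9118 -0.0003] -65.76107476276383 0.4994396913429925 [ 0.0519  0.5241 -0.3308] q7 -1.8096485707469219
```

Call:
{"api": "send_rows", "payload": {"commands": [0,0,0.06,0,0,0,1,0,0,0.12,0,0,0,1,0,0,0.14,0,0,0,1,0,0,0.14,0,0,0,1,0,0,0.06,0,0,0,1,0,0,0,0,0,0,1]}}

```text
clock: 17.65
tool_pos: [0.5388, 0.2517, 0.1718]
eef_rot: [-0.691, -0.149, 0.692, -0.149]
contact_force: [0.8, 0.1, -2.2]
opening: 0.496
```

```bash
python3 st.py; python3 - <<'E'
from h import *
np.set_printoptions(precision=4,suppress=True)
w=cams.snapshot("wrist"); cv2.imwrite("pics/w17.png",w["image"]); 
st,Rm=tool()
p=st["tool_pos"]; f=-Rm[:,2] if 0 else Rm[:,2]
print(Rm[:,2]); print(proj(w,[p+[0,0,.033],p+Rm[:,2]*.02+[0,0,.033],p+[0,0,.0235]+Rm[:,2]*.022,p+[0,0,.0235]-Rm[:,2]*.022]))
E
```

```text
17.65 [0.5388 0.2517 0.1718] x [-0.0014 -0.0004 -1.    ] y [ 0.4111 -0.9116 -0.0002] -65.72594188383962 0.49633747726368505 [ 0.7861  0.1484 -2.2392] q7 -1.7789864962985364
[-0.9116 -0.4112  0.0026]
[[321.4889 299.6008]
 [321.5051 337.6638]
 [321.4631 326.4172]
 [321.4214 241.72  ]]
```

View pics/w17.png

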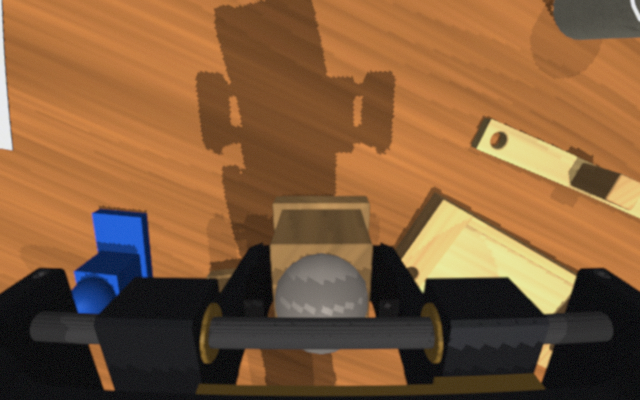

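Call:
{"api": "send_rows", "payload": {"commands": [-0.01,-0.1,0,0,0,-0.06,1,-0.01,-0.14,0,0,0,-0.08,1,-0.01,-0.14,0,0,0,-0.08,1,-0.01,-0.15,0,0,0,-0.07,1,-0.01,-0.15,0,0,0,-0.03,1,-0.01,-0.15,0,0,0,0,1,0,-0.14,0,0,0,0,1,0,-0.1,0,0,0,0,1,0,-0.05,0,0,0,0,1,0,0,0,0,0,0,1]}}

```text
clock: 18.7
tool_pos: [0.5122, -0.0369, 0.1615]
eef_rot: [-0.699, 0.034, 0.713, 0.033]
contact_force: [0.2, 0.8, -1.3]
opening: 0.497
```

```bash
python3 st.py; python3 - <<'E'
from h import *
np.set_printoptions(precision=4,suppress=True)
w=cams.snapshot("wrist"); cv2.imwrite("pics/w18.png",w["image"]); 
np.save("w18.npy",w,allow_pickle=True)
E
```

```text
18.7 [ 0.5122 -0.0369  0.1615] x [-0.0203 -0.0003 -0.9998] y [-0.0952 -0.9955  0.0022] -95.46170192320132 0.49687074102956774 [ 0.2072  0.7892 -1.3081] q7 -1.730394062074414
```

View pics/w18.png

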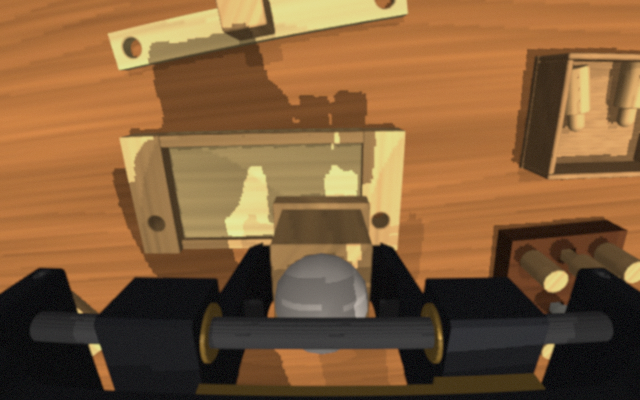

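```bash
cat > tray.py <<'E'
from h import *
np.set_printoptions(precision=4,suppress=True)
def dark(w,x,y,z,rad=11):
    im=w["image"][y-rad:y+rad+1,x-rad:x+rad+1].astype(float).sum(2); 
    im=cv2.resize(im,None,fx=4,fy=4,interpolation=cv2.INTER_CUBIC)
    lo,hi=np.percentile(im,5),np.percentile(im,70); t=(im<(lo+hi)/2).astype(np.uint8)
    n,l,st,ce=cv2.connectedComponentsWithStats(t)
    c0=np.array([im.shape[1]/2,im.shape[0]/2])
    i=l[int(c0[1]),int(c0[0])]
    if i==0: i=1+np.argmin(np.linalg.norm(ce[1:]-c0,axis=1))
    p=(ce[i]+.5)/4-.5+[x-rad,y-rad]
    bb=st[i]; pb=(np.array([bb[0]+bb[2]/2,bb[1]+bb[3]/2]))/4-.5+[x-rad,y-rad]
    return p,pb,bb,onz(w,[pb],z)[0]
E
python3 - <<'E'
from tray import *
w=np.load("w18.npy",allow_pickle=True).item()
a=dark(w,157,223,.026); b=dark(w,380,220,.026); print(a,b)
h0,h1=a[3],b[3]; d=h0-h1; print(np.linalg.norm(d),np.degrees(np.arctan2(d[0],d[1])),(h0+h1)/2)
crop(w,110,120,420,260,2,"w19.png")
E
```

```text
(array([155.8346, 222.8649]), array([155.75 , 222.875]), array([   7,   14,   68,   63, 3297], dtype=int32), array([0.4875, 0.1242, 0.026 ])) (array([379.9957, 220.0528]), array([380., 220.]), array([  11,   14,   70,   64, 3547], dtype=int32), array([ 0.4699, -0.0897,  0.026 ]))
0.2145870488750147 4.701570537693084 [0.4787 0.0173 0.026 ]
```

View pics/w19.png

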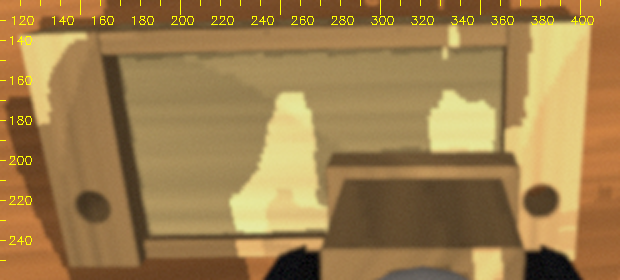

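```bash
python3 - <<'E'
from tray import *
w=np.load("w18.npy",allow_pickle=True).item()
p=onz(w,[[321,197.5]],.1408)[0]; q=onz(w,[[321,243]],.1850)[0]; print(p,q, "rel tcp along X", (p-[.5122,-.0369,0])@[.9955,-.095,0],(q-[.5122,-.0369,0])@[.9955,-.095,0])
E
```

```text
[ 0.5387 -0.0399  0.1408] [ 0.5344 -0.0393  0.185 ] rel tcp along X 0.02663880967323469 0.02234255011131809
```

Call:
{"api": "send_rows", "payload": {"commands": [0.03,0.02,0,0,-0.013,0.008,1,0.012,0.002,-0.06,0,0,0,1,0,0,-0.08,0,0,0,1,0,0,-0.08,0,0,0,1,0,0,-0.04,0,0,0,1,0,0,0,0,0,0,1]}}

```text
clock: 19.35
tool_pos: [0.5274, -0.0139, 0.0945]
eef_rot: [0.71, -0.017, -0.703, -0.025]
contact_force: [-0.7, -0.6, -1.3]
opening: 0.493
```

```bash
python3 st.py; python3 - <<'E'
from h import *
np.set_printoptions(precision=4,suppress=True)
w=cams.snapshot("wrist"); cv2.imwrite("pics/w20.png",w["image"]); 
np.save("w20.npy",w,allow_pickle=True)
E
```

```text
19.35 [ 0.5274 -0.0139  0.0945] x [ 0.0098  0.0099 -0.9999] y [-0.0591 -0.9982 -0.0104] -93.38936532723848 0.4932820558062332 [-0.6918 -0.5755 -1.2767] q7 -1.7434868738920861
```

View pics/w20.png

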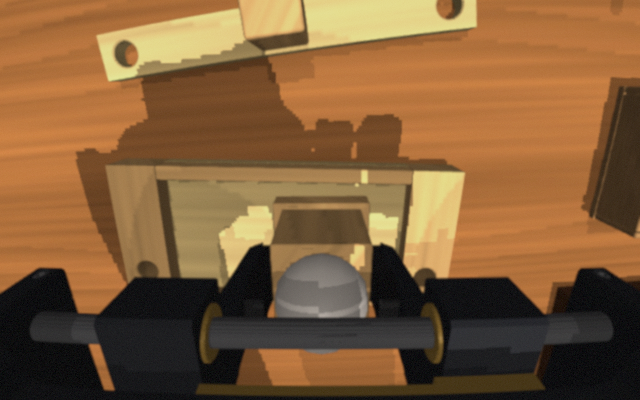

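Call:
{"api": "send_rows", "payload": {"commands": [-0.02,-0.065,0,-0.006,0.006,-0.014,1,0,0,0,0,0,0,1,0,0,0,0,0,0,1]}}

```text
clock: 19.7
tool_pos: [0.5239, -0.0308, 0.0971]
eef_rot: [0.708, -0.029, -0.705, -0.029]
contact_force: [0.1, -0.1, -1.5]
opening: 0.496
```

```bash
python3 st.py
```

```text
19.7 [ 0.5239 -0.0308  0.0971] x [ 0.0044 -0.0002 -1.    ] y [-0.0819 -0.9966 -0.0001] -94.69927795056455 0.4961955878306323 [ 0.0724 -0.1244 -1.4927] q7 -1.7412288151953483
```

Call:
{"api": "send_rows", "payload": {"commands": [-0.008,0,-0.03,0,0.003,0,1,0,0,-0.04,0,0,0,1,0,0,-0.04,0,0,0,1,0,0,-0.03,0,0,0,1,0,0,0,0,0,0,1,0,0,0,0,0,0,1]}}

```text
clock: 20.3
tool_pos: [0.5218, -0.0311, 0.0591]
eef_rot: [-0.706, 0.029, 0.707, 0.029]
contact_force: [0.1, -0.1, -1.3]
opening: 0.496
```

```bash
python3 st.py; python3 - <<'E'
from h import *
np.set_printoptions(precision=4,suppress=True)
w=cams.snapshot("wrist"); crop(w,100,130,500,350,2,"w21.png"); 
E
```

```text
20.3 [ 0.5218 -0.0311  0.0591] x [-0.0001  0.     -1.    ] y [-0.0828 -0.9966 -0.    ] -94.75173685807339 0.4956017266801133 [ 0.0629 -0.0684 -1.2822] q7 -1.7452630289545676
```

View pics/w21.png

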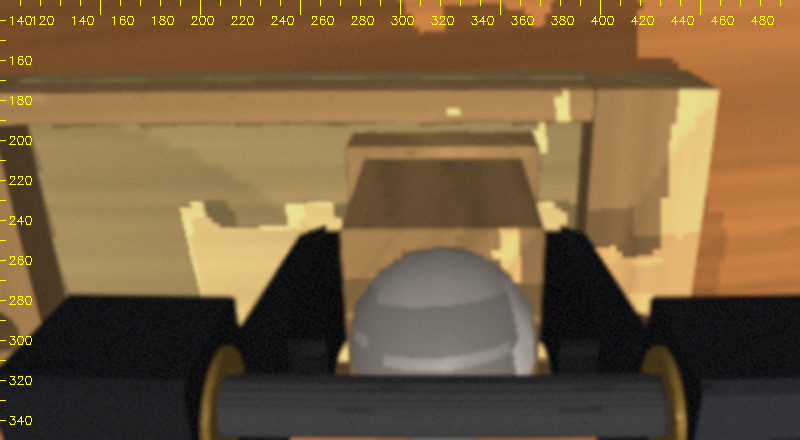

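```bash
python3 - <<'E'
from tray import *
w=cams.snapshot("wrist")
P=[onz(w,[[320,191.3]],.026)[0],onz(w,[[320,202.2]],.0384)[0],onz(w,[[320,196.3]],.0244)[0],onz(w,[[320,173.5]],.026)[0]]
c=np.array([.5046,.0152]);X=np.array([.9966,-.082])
for p in P: print(p,(p[:2]-c)@X)
E
```

```text
[ 0.5482 -0.033   0.026 ] 0.04736263237247297
[ 0.5458 -0.0329  0.0384] 0.045026283212901586
[ 0.5446 -0.0327  0.0244] 0.0437841040376727
[ 0.5587 -0.0339  0.026 ] 0.05797163358002983
```

Call:
{"api": "send_rows", "payload": {"commands": [0,0,-0.03,0,0,0,1,0,0,-0.024,0,0,0,1,0,0,0,0,0,0,1,0,0,0,0,0,0,1]}}

```text
clock: 20.8
tool_pos: [0.5226, -0.031, 0.0453]
eef_rot: [0.707, -0.029, -0.706, -0.029]
contact_force: [-0.2, -0.6, -1.6]
opening: 0.496
```

```bash
python3 st.py
```

```text
20.8 [ 0.5226 -0.031   0.0453] x [ 0.002   0.0001 -1.    ] y [-0.0828 -0.9966 -0.0002] -94.74680835048432 0.4960824301167034 [-0.1527 -0.614  -1.6032] q7 -1.746610846015756
```

Call:
{"api": "send_rows", "payload": {"commands": [0,0,-0.003,0,0,0,1,0,0,0,0,0,0,0.3,0,0,0,0,0,0,0.3,0,0,0,0,0,0,0.3,0,0,0,0,0,0,0.3,0,0,0.06,0,0,0,0.3,0,0,0.12,0,0,0,0.3,0,0,0.16,0,0,0,0.3,0,0,0.16,0,0,0,0,0,0,0.06,0,0,0,0]}}

```text
clock: 21.8
tool_pos: [0.5208, -0.0309, 0.1879]
eef_rot: [-0.706, 0.029, 0.707, 0.029]
contact_force: [0.2, 0.6, -0.1]
opening: 0.857
```

```bash
python3 st.py; python3 - <<'E'
from h import *
np.set_printoptions(precision=4,suppress=True)
w=cams.snapshot("wrist"); cv2.imwrite("pics/w22.png",w["image"]); 
E
```

```text
21.8 [ 0.5208 -0.0309  0.1879] x [-0.0024 -0.     -1.    ] y [-0.0825 -0.9966  0.0002] -94.73263950875828 0.8570146491770021 [ 0.1795  0.5728 -0.1037] q7 -1.7290907787456644
```

View pics/w22.png

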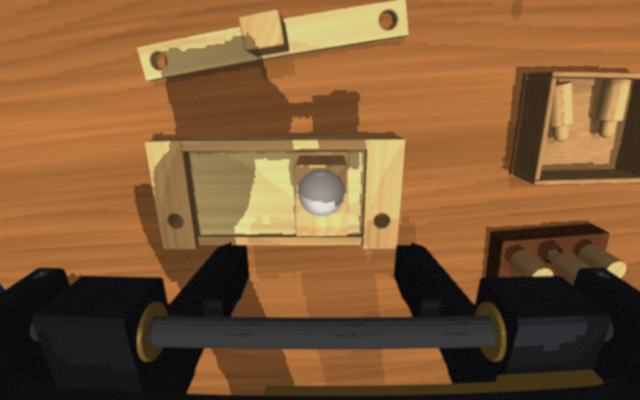

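Call:
{"api": "send_rows", "payload": {"commands": [-0.06,0.12,0,0,0,0.07,0,-0.06,0.14,0,0,0,0.08,0,-0.06,0.14,0,0,0,0.08,0,-0.06,0.14,0,0,0,0.08,0,-0.06,0.14,0,0,0,0.08,0,-0.06,0.14,0,0,0,0.03,0,-0.06,0.14,0,0,0,0,0,-0.06,0.12,0,0,0,0,0,-0.04,0.06,0,0,0,0,0,0,0,0,0,0,0,0,0,0,0,0,0,0,0]}}

```text
clock: 22.95
tool_pos: [0.3845, 0.2609, 0.1864]
eef_rot: [0.676, 0.21, -0.674, 0.209]
contact_force: [1.1, -0.8, 1.1]
opening: 0.997
```

```bash
python3 st.py; python3 - <<'E'
from h import *
np.set_printoptions(precision=4,suppress=True)
w=cams.snapshot("wrist"); cv2.imwrite("pics/w23.png",w["image"]); print(proj(w,[[.378,.284,.068]]))
w=cams.snapshot("top"); cv2.imwrite("pics/t23.png",w["image"]);
E
```

```text
22.95 [0.3845 0.2609 0.1864] x [ 0.0023  0.0016 -1.    ] y [ 0.5657 -0.8246 -0.    ] -55.5462210664468 0.9973263296121597 [ 1.0855 -0.7955  1.1149] q7 -1.8521875646004526
[[294.5259 182.5038]]
```

View pics/w23.png

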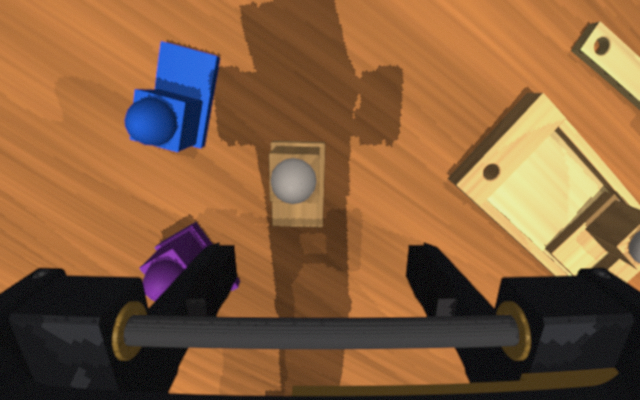

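View pics/t23.png

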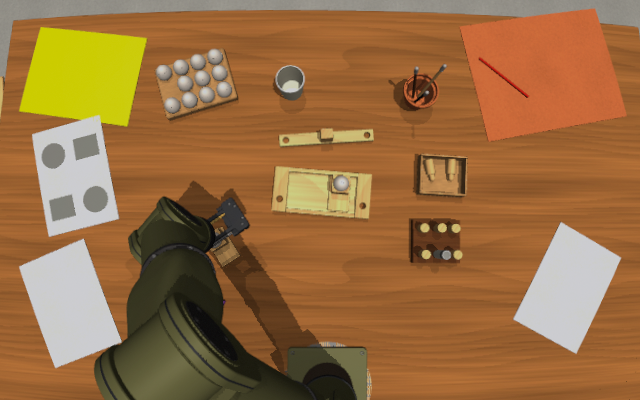

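Call:
{"api": "send_rows", "payload": {"commands": [-0.022,0.096,0,0,0,-0.005,0.25,0,0,0,0,0,0,0.25,0,0,0,0,0,0,0.25,0,0,-0.06,0,0,0,0.25,0,0,-0.08,0,0,0,0.25,0,0,-0.08,0,0,0,0.25,0,0,-0.03,0,0,0,0.25,0,0,0,0,0,0,0.25]}}

```text
clock: 23.85
tool_pos: [0.3865, 0.273, 0.1226]
eef_rot: [0.68, 0.198, -0.677, 0.201]
contact_force: [-0.1, -0.2, 0.4]
opening: 0.751
```

```bash
python3 st.py; python3 - <<'E'
from h import *
np.set_printoptions(precision=4,suppress=True)
w=cams.snapshot("wrist"); cv2.imwrite("pics/w24.png",w["image"]); print(onz(w,[[320,222]],.068))
E
```

```text
23.85 [0.3865 0.273  0.1226] x [ 0.0062 -0.0033 -1.    ] y [ 0.5407 -0.8412  0.0062] -57.265038477472544 0.751409226635382 [-0.1496 -0.2232  0.4369] q7 -1.9227820406158738
[[0.3846 0.2726 0.068 ]]
```

View pics/w24.png

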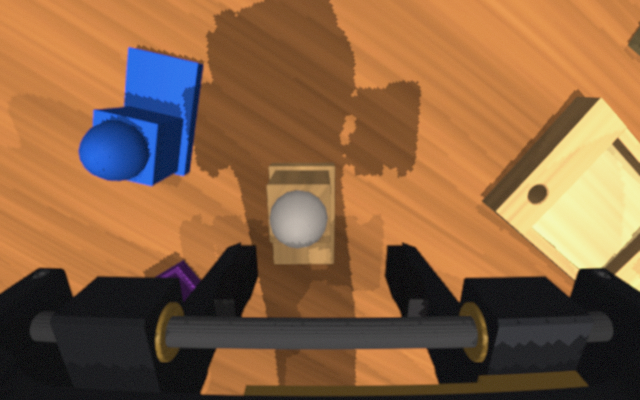

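```bash
python3 - <<'E'
from h import *
np.set_printoptions(precision=4,suppress=True)
w=cams.snapshot("wrist"); print(onz(w,[[298.5,218]],.068))
E
```

```text
[[0.3794 0.2862 0.068 ]]
```

Call:
{"api": "send_rows", "payload": {"commands": [-0.03,0.05,0,0.002,0.004,0.018,0.25,0,0,0,0,0,0,0.25,0,0,0,0,0,0,0.25,0,0,0,0,0,0,0.25,0,0,-0.03,0,0,0,0.25,0,0,-0.05,0,0,0,0.25,0,0,-0.05,0,0,0,0.25,0,0,-0.05,0,0,0,0.25,0,0,0,0,0,0,0.25,0,0,0,0,0,0,0.25]}}

```text
clock: 24.95
tool_pos: [0.3801, 0.2885, 0.0784]
eef_rot: [0.678, 0.211, -0.673, 0.208]
contact_force: [0.4, 0.2, -0.6]
opening: 0.748
```

```bash
python3 st.py; python3 - <<'E'
from h import *
np.set_printoptions(precision=4,suppress=True)
w=cams.snapshot("wrist"); cv2.imwrite("pics/w25.png",w["image"])
E
```

```text
24.95 [0.3801 0.2885 0.0784] x [ 0.0053  0.0056 -1.    ] y [ 0.5666 -0.824  -0.0016] -55.48459177600173 0.7483255642017315 [ 0.3814  0.2237 -0.5703] q7 -1.9369259145170334
```

View pics/w25.png

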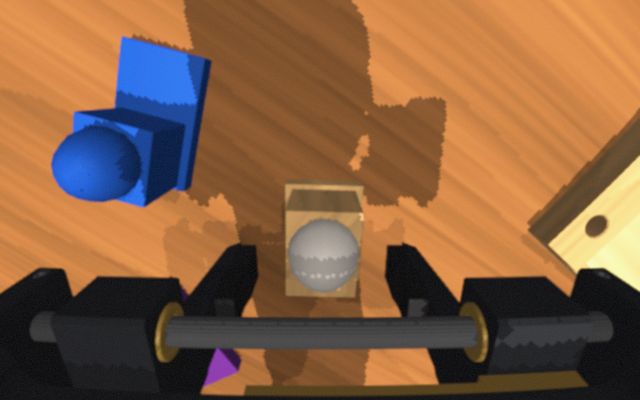

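Call:
{"api": "send_rows", "payload": {"commands": [0,-0.005,-0.03,-0.003,0.003,0,0.25,0,0,-0.05,0,0,0,0.25,0,0,-0.05,0,0,0,0.25,0,0,-0.03,0,0,0,0.25,0,0,0,0,0,0,0.25,0,0,0,0,0,0,0.25]}}

```text
clock: 25.6
tool_pos: [0.3818, 0.2879, 0.0382]
eef_rot: [0.677, 0.21, -0.674, 0.209]
contact_force: [0.1, -1.0, 0.3]
opening: 0.751
```

```bash
python3 st.py
```

```text
25.6 [0.3818 0.2879 0.0382] x [ 0.0034  0.0034 -1.    ] y [ 0.566  -0.8244 -0.0008] -55.5254324115678 0.7508643793360217 [ 0.0983 -1.0104  0.2847] q7 -1.943722497522973
```

Close and lift.

Call:
{"api": "send_rows", "payload": {"commands": [-0.004,-0.004,-0.012,0,0,0,1,0,0,0,0,0,0,1,0,0,0,0,0,0,1,0,0,0,0,0,0,1,0,0,0,0,0,0,1,0,0,0,0,0,0,1], "newtons": 25}}

```text
clock: 26.2
tool_pos: [0.3812, 0.2873, 0.0361]
eef_rot: [0.677, 0.211, -0.673, 0.208]
contact_force: [-0.2, 0.5, -0.9]
opening: 0.499
```

```bash
python3 st.py
```

```text
26.2 [0.3812 0.2873 0.0361] x [ 0.0048  0.0048 -1.    ] y [ 0.5659 -0.8244 -0.0013] -55.53225213869611 0.49920791572708545 [-0.2189  0.5455 -0.8797] q7 -1.9448466588009892
```

Call:
{"api": "send_rows", "payload": {"commands": [0,0,0.06,0,0,0,1,0,0,0.12,0,0,0,1,0,0,0.14,0,0,0,1,0,0,0.14,0,0,0,1,0,0,0.1,0,0,0,1,0,0,0.04,0,0,0,1,0,0,0,0,0,0,1]}}

```text
clock: 26.9
tool_pos: [0.3795, 0.2856, 0.1909]
eef_rot: [0.676, 0.21, -0.674, 0.209]
contact_force: [-1.0, -0.2, -2.1]
opening: 0.496
```

```bash
python3 st.py
```

```text
26.9 [0.3795 0.2856 0.1909] x [ 0.0026  0.0019 -1.    ] y [ 0.5662 -0.8243 -0.0001] -55.51545034189788 0.4957424637690958 [-0.9708 -0.1968 -2.1189] q7 -1.8958426651465639
```

Call:
{"api": "send_rows", "payload": {"commands": [0.06,-0.09,0,0,0,-0.07,1,0.08,-0.12,0,0,0,-0.08,1,0.08,-0.12,0,0,0,-0.08,1,0.08,-0.12,0,0,0,-0.08,1,0.08,-0.12,0,0,0,-0.07,1,0.08,-0.12,0,0,0,-0.04,1,0.06,-0.1,0,0,0,0,1,0.04,-0.06,0,0,0,0,1,0,0,0,0,0,0,1,0,0,0,0,0,0,1]}}

```text
clock: 27.9
tool_pos: [0.5174, 0.0635, 0.1823]
eef_rot: [-0.704, 0.03, 0.709, 0.027]
contact_force: [-0.1, 0.7, -3.0]
opening: 0.497
```

```bash
python3 st.py;  python3 - <<'E'
from h import *
np.set_printoptions(precision=4,suppress=True)
w=cams.snapshot("wrist"); cv2.imwrite("pics/w26.png",w["image"])
E
```

```text
27.9 [0.5174 0.0635 0.1823] x [-0.0079 -0.0037 -1.    ] y [-0.081  -0.9967  0.0044] -94.6467121805933 0.49720151843191107 [-0.0523  0.6794 -3.039 ] q7 -1.8944432833940383
```

View pics/w26.png

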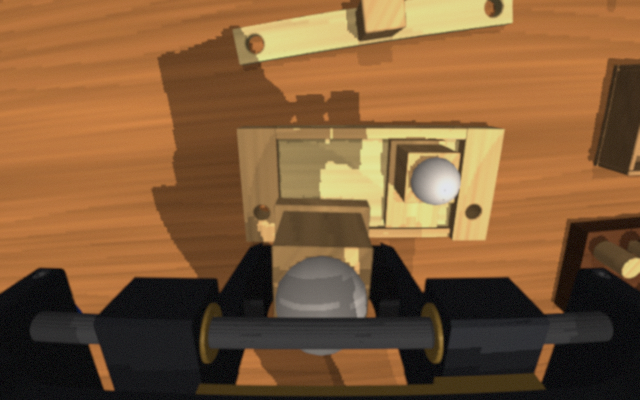

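```bash
python3 - <<'E'
from h import *
np.set_printoptions(precision=4,suppress=True)
w=cams.snapshot("wrist"); crop(w,250,180,400,370,4,"w27.png")
E
```

```text
(no output)
```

View pics/w27.png

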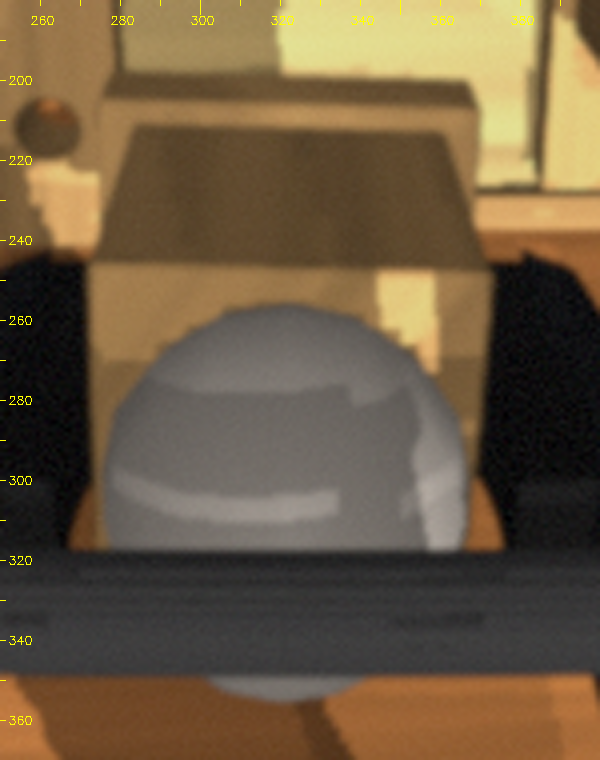

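```bash
python3 - <<'E'
from h import *
np.set_printoptions(precision=4,suppress=True)
w=cams.snapshot("wrist"); st,Rm=tool(); p=st["tool_pos"]
for px,dz in (([321,246],.0219),([321,206],-.0221),([321,200],-.0361)):
    q=onz(w,[px],p[2]+dz)[0]; print(q,(q-p)@-Rm[:,2])
E
```

```text
[0.5369 0.0623 0.2047] 0.019506209128630735
[0.5386 0.0619 0.1607] 0.021466008366880007
[0.5372 0.062  0.1467] 0.020139388077916653
```

Call:
{"api": "send_rows", "payload": {"commands": [0.057,-0.022,0,0.002,-0.005,0.01,1,0,0,0,0,0,0,1,0,0,0,0,0,0,1,0,0,-0.04,0,0,0,1,0,0,-0.08,0,0,0,1,0,0,-0.08,0,0,0,1,0,0,-0.06,0,0,0,1,0,0,-0.03,0,0,0,1,0,0,0,0,0,0,1,0,0,0,0,0,0,1]}}

```text
clock: 29.05
tool_pos: [0.5254, 0.0675, 0.1058]
eef_rot: [-0.705, 0.017, 0.709, 0.019]
contact_force: [0.2, -0.1, -1.6]
opening: 0.498
```

```bash
python3 st.py
```

```text
29.05 [0.5254 0.0675 0.1058] x [-0.0051  0.0033 -1.    ] y [-0.0512 -0.9987 -0.003 ] -92.93472664456039 0.4978251790453527 [ 0.24   -0.0543 -1.5746] q7 -1.880425790601514
```

Call:
{"api": "send_rows", "payload": {"commands": [0.025,-0.038,0,-0.002,-0.003,-0.009,1,0,0,0,0,0,0,1,0,0,0,0,0,0,1,0,0,-0.03,0,0,0,1,0,0,-0.04,0,0,0,1,0,0,-0.04,0,0,0,1,0,0,-0.03,0,0,0,1,0,0,0,0,0,0,1,0,0,0,0,0,0,1]}}

```text
clock: 29.95
tool_pos: [0.5332, 0.0573, 0.069]
eef_rot: [0.708, -0.024, -0.706, -0.024]
contact_force: [-0.1, -0.6, -2.9]
opening: 0.496
```

```bash
python3 st.py
```

```text
29.95 [0.5332 0.0573 0.069 ] x [ 0.003   0.0005 -1.    ] y [-0.0671 -0.9977 -0.0007] -93.84573109743043 0.4960385760985953 [-0.0725 -0.6022 -2.9099] q7 -1.88100256173931
```

Call:
{"api": "send_rows", "payload": {"commands": [-0.006,0.002,-0.02,0,0.002,0,1,0,0,-0.02,0,0,0,1,0,0,0,0,0,0,1,0,0,0,0,0,0,1]}}

```text
clock: 30.35
tool_pos: [0.5318, 0.058, 0.0584]
eef_rot: [0.707, -0.023, -0.707, -0.024]
contact_force: [0.3, -0.5, -1.7]
opening: 0.499
```

```bash
python3 st.py; python3 - <<'E'
from h import *
np.set_printoptions(precision=4,suppress=True)
w=cams.snapshot("wrist"); crop(w,150,130,510,350,2,"w28.png")
np.save("w28.npy",w,allow_pickle=True)
E
```

```text
30.35 [0.5318 0.058  0.0584] x [ 0.0004  0.0007 -1.    ] y [-0.067  -0.9978 -0.0007] -93.83950570112958 0.4991173130302804 [ 0.325  -0.5267 -1.7289] q7 -1.8825603604991457
```

View pics/w28.png

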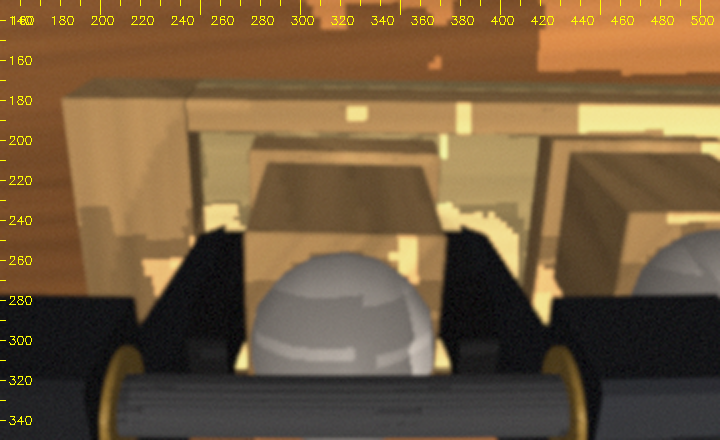

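```bash
python3 - <<'E'
from tray import *
w=np.load("w28.npy",allow_pickle=True).item()
P=[onz(w,[[325,196]],.026)[0],onz(w,[[322,205.3]],.0363)[0],onz(w,[[322,199.2]],.0223)[0],onz(w,[[320,179]],.026)[0]]
c=np.array([.5046,.0152]);X=np.array([.9966,-.082])
for p in P: print(p,(p[:2]-c)@X)
E
```

```text
[0.5554 0.0537 0.026 ] 0.047501288441636605
[0.5535 0.0556 0.0363] 0.04546959744525167
[0.5523 0.0556 0.0223] 0.04425997101246458
[0.5658 0.0559 0.026 ] 0.057652967954106495
```

Call:
{"api": "send_rows", "payload": {"commands": [0,0,-0.03,0,0,0,1,0,0,-0.02,0,0,0,1,0,0,0,0,0,0,1,0,0,0,0,0,0,1]}}

```text
clock: 30.8
tool_pos: [0.5326, 0.0581, 0.0458]
eef_rot: [0.708, -0.023, -0.706, -0.024]
contact_force: [-1.6, -0.7, 3.5]
opening: 0.497
```

```bash
python3 st.py
```

```text
30.8 [0.5326 0.0581 0.0458] x [ 0.0023  0.001  -1.    ] y [-0.0672 -0.9977 -0.0012] -93.8528772939607 0.49678427722343593 [-1.5629 -0.6902  3.5433] q7 -1.8837143528345914
```

On the floor (contact force appears). Release and raise.

Call:
{"api": "send_rows", "payload": {"commands": [0,0,0,0,0,0,0.3,0,0,0,0,0,0,0.3,0,0,0,0,0,0,0.3,0,0,0,0,0,0,0.3,0,0,0.06,0,0,0,0.3,0,0,0.12,0,0,0,0.3,0,0,0.16,0,0,0,0.3,0,0,0.16,0,0,0,0.3,0,0,0.08,0,0,0,0.3,0,0,0,0,0,0,0.3]}}

```text
clock: 31.8
tool_pos: [0.5312, 0.0578, 0.1947]
eef_rot: [-0.707, 0.024, 0.707, 0.024]
contact_force: [0.4, -0.0, -0.7]
opening: 0.698
```

```bash
python3 st.py; python3 - <<'E'
from h import *
np.set_printoptions(precision=4,suppress=True)
w=cams.snapshot("wrist"); cv2.imwrite("pics/w29.png",w["image"])
np.save("w29.npy",w,allow_pickle=True)
E
```

```text
31.8 [0.5312 0.0578 0.1947] x [-0.      0.0005 -1.    ] y [-0.067  -0.9978 -0.0005] -93.84273852969652 0.6976951856867236 [ 0.3807 -0.0133 -0.6815] q7 -1.8677568359788423
```

View pics/w29.png

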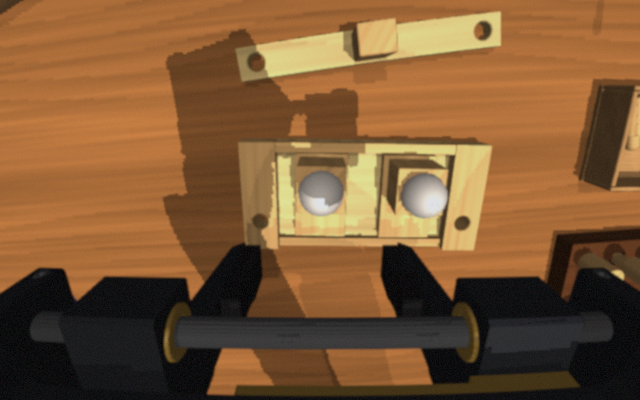

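```bash
python3 - <<'E'
from tray import *
w=np.load("w29.npy",allow_pickle=True).item()
a=dark(w,256,62,.014); b=dark(w,482,30,.014); print(a,b)
h0,h1=a[3],b[3]; d=h0-h1; print(np.linalg.norm(d),np.degrees(np.arctan2(d[0],d[1])),(h0+h1)/2)
a=dark(w,261,222,.026); b=dark(w,462,223,.026); 
h0,h1=a[3],b[3]; d=h0-h1; print(h0,h1,np.linalg.norm(d),np.degrees(np.arctan2(d[0],d[1])),(h0+h1)/2)
E
```

```text
(array([255.1098,  61.7659]), array([255.25,  61.5 ]), array([  10,    6,   66,   76, 3860], dtype=int32), array([0.644, 0.112, 0.014])) (array([482.7424,  30.2114]), array([482.75,  30.25]), array([  16,    9,   66,   76, 3888], dtype=int32), array([ 0.6589, -0.103 ,  0.014 ]))
0.21547420530908382 -3.946156219033696 [0.6514 0.0045 0.014 ]
[0.4842 0.1262 0.026 ] [ 0.4701 -0.0892  0.026 ] 0.21591284571345915 3.7494912979847963 [0.4771 0.0185 0.026 ]
```

Call:
{"api": "send_rows", "payload": {"commands": [0.08,-0.036,0,0,0,0.04,0.3,0.12,-0.05,0,0,0,0.047,0.3,0.12,-0.054,0,0,0,0,0.3,0.1,-0.05,0,0,0,0,0.3,0.06,-0.026,0,0,0,0,0.3,0,0,0,0,0,0,0.3,0,0,0,0,0,0,0.3]}}

```text
clock: 32.55
tool_pos: [0.6463, 0.002, 0.1804]
eef_rot: [-0.698, -0.028, 0.715, -0.028]
contact_force: [-0.4, -0.0, 0.3]
opening: 0.699
```

```bash
python3 st.py; python3 - <<'E'
from h import *
np.set_printoptions(precision=4,suppress=True)
w=cams.snapshot("wrist"); cv2.imwrite("pics/w30.png",w["image"])
np.save("w30.npy",w,allow_pickle=True)
print(proj(w,[[.651,.004,.062]]))
t=cams.snapshot("top"); print("cup",onz(t,[[290,82]],.09),"pot",onz(t,[[420,92]],.1))
E
```

```text
32.55 [0.6463 0.002  0.1804] x [-0.0237 -0.0013 -0.9997] y [ 0.0787 -0.9969 -0.0006] -85.48628012561834 0.6994353232489925 [-0.4083 -0.0135  0.2795] q7 -1.638149576025245
[[318.846 182.37 ]]
cup [[0.7746 0.0967 0.09  ]] pot [[ 0.7492 -0.2313  0.1   ]]
```

View pics/w30.png

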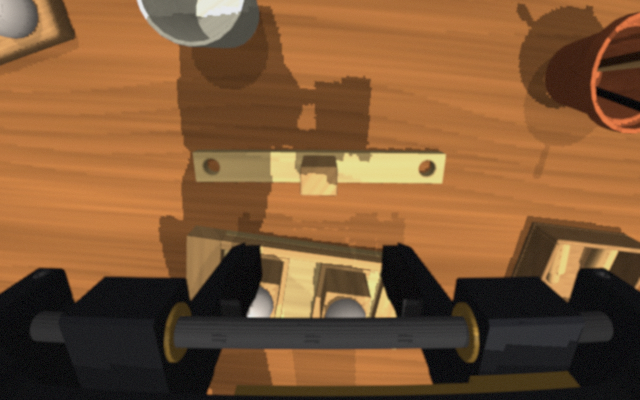

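Call:
{"api": "send_rows", "payload": {"commands": [0.02,0.004,0,0.001,-0.015,-0.004,0.3,0,0,0,0,0,0,0.3,0,0,-0.06,0,0,0,0.3,0,0,-0.1,0,0,0,0.3,0,0,-0.1,0,0,0,0.3,0,0,-0.08,0,0,0,0.3,0,0,-0.04,0,0,0,0.3,0,0,0,0,0,0,0.3,0,0,0,0,0,0,0.3]}}

```text
clock: 33.55
tool_pos: [0.6496, 0.0085, 0.0869]
eef_rot: [0.709, 0.029, -0.704, 0.027]
contact_force: [-0.7, 0.2, 0.7]
opening: 0.699
```

```bash
python3 st.py; python3 - <<'E'
from h import *
np.set_printoptions(precision=4,suppress=True)
w=cams.snapshot("wrist"); cv2.imwrite("pics/w31.png",w["image"])
np.save("w30.npy",w,allow_pickle=True)
print(proj(w,[[.651,.004,.062]]))
E
```

```text
33.55 [0.6496 0.0085 0.0869] x [ 0.0069  0.0029 -1.    ] y [ 0.0787 -0.9969 -0.0023] -85.48336308567832 0.699458824154075 [-0.6784  0.1748  0.7246] q7 -1.6631375027148658
[[328.5971 237.4916]]
```

View pics/w31.png

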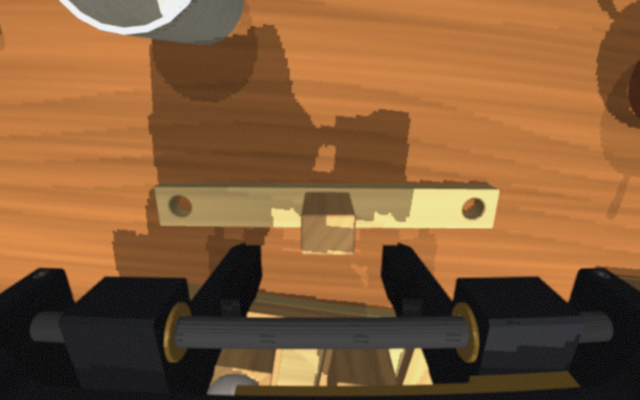

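Call:
{"api": "send_rows", "payload": {"commands": [0.01,-0.019,0,-0.002,0.004,-0.004,0.3,0,0,0,0,0,0,0.3,0,0,-0.04,0,0,0,0.3,0,0,-0.06,0,0,0,0.3,0,0,-0.06,0,0,0,0.3,0,0,-0.05,0,0,0,0.3,0,0,0,0,0,0,0.3,0,0,0,0,0,0,0.3]}}

```text
clock: 34.4
tool_pos: [0.6532, 0.0032, 0.0314]
eef_rot: [0.708, 0.025, -0.706, 0.025]
contact_force: [0.5, -0.1, -0.3]
opening: 0.703
```

```bash
python3 st.py; python3 - <<'E'
from h import *
np.set_printoptions(precision=4,suppress=True)
w=cams.snapshot("wrist"); cv2.imwrite("pics/w32.png",w["image"])
E
```

```text
34.4 [0.6532 0.0032 0.0314] x [ 0.0031 -0.0004 -1.    ] y [ 0.0715 -0.9974  0.0006] -85.89926796972607 0.7025426796290769 [ 0.5195 -0.0937 -0.3388] q7 -1.6695961108803408
```

View pics/w32.png

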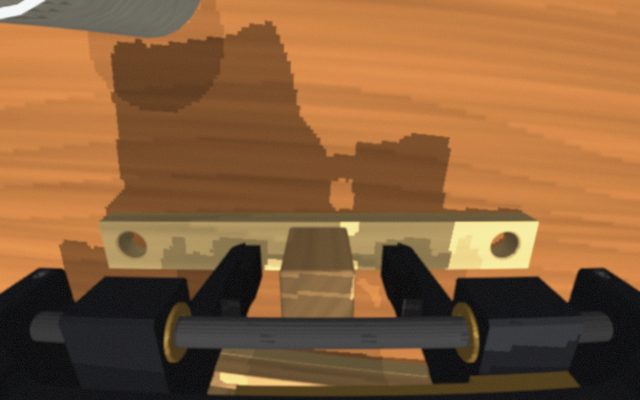

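Call:
{"api": "send_rows", "payload": {"commands": [0,0,0,0,0,0,1,0,0,0,0,0,0,1,0,0,0,0,0,0,1,0,0,0,0,0,0,1,0,0,0,0,0,0,1,0,0,0,0,0,0,1,0,0,0,0,0,0,1,0,0,0,0,0,0,1], "newtons": 35}}

```text
clock: 35.25
tool_pos: [0.6539, 0.0035, 0.033]
eef_rot: [0.709, 0.025, -0.705, 0.025]
contact_force: [0.5, -0.1, -1.9]
opening: 0.361
```

```bash
python3 st.py
```

```text
35.25 [0.6539 0.0035 0.033 ] x [ 0.0053  0.0001 -1.    ] y [ 0.0717 -0.9974  0.0003] -85.88740513673797 0.3607762132269769 [ 0.5303 -0.092  -1.9448] q7 -1.6695606290759044
```

Call:
{"api": "send_rows", "payload": {"commands": [0,0,0.05,0,0,0,1,0,0,0.1,0,0,0,1,0,0,0.14,0,0,0,1,0,0,0.16,0,0,0,1,0,0,0.14,0,0,0,1,0,0,0.08,0,0,0,1,0,0,0,0,0,0,1,0,0,0,0,0,0,1]}}

```text
clock: 36.05
tool_pos: [0.6505, 0.0028, 0.2099]
eef_rot: [0.708, 0.025, -0.706, 0.026]
contact_force: [-0.5, -0.4, -2.5]
opening: 0.36
```

```bash
python3 st.py; python3 - <<'E'
from h import *
np.set_printoptions(precision=4,suppress=True)
w=cams.snapshot("wrist"); cv2.imwrite("pics/w33.png",w["image"])
np.save("w33.npy",w,allow_pickle=True)
E
```

```text
36.05 [0.6505 0.0028 0.2099] x [ 0.0028 -0.0007 -1.    ] y [ 0.0714 -0.9974  0.0008] -85.90470029401608 0.3603453576555043 [-0.4967 -0.3933 -2.5248] q7 -1.6433576850279066
```

View pics/w33.png

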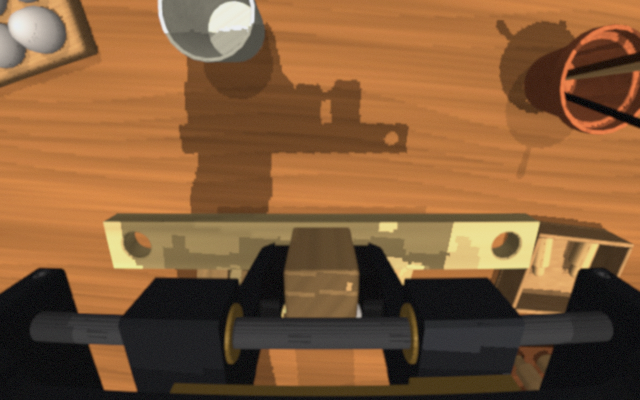

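Call:
{"api": "send_rows", "payload": {"commands": [-0.08,0.01,0,0,0,-0.03,1,-0.12,0.01,0,0,0,-0.035,1,-0.14,0.01,0,0,0,-0.03,1,-0.14,0.01,0,0,0,0,1,-0.12,0.01,0,0,0,0,1,-0.08,0.01,0,0,0,0,1,0,0,0,0,0,0,1,0,0,0,0,0,0,1]}}

```text
clock: 36.9
tool_pos: [0.4666, 0.017, 0.1988]
eef_rot: [-0.7, 0.031, 0.713, 0.028]
contact_force: [0.2, 0.8, -1.6]
opening: 0.36
```

```bash
python3 st.py; python3 - <<'E'
from h import *
np.set_printoptions(precision=4,suppress=True)
w=cams.snapshot("wrist"); cv2.imwrite("pics/w34.png",w["image"])
np.save("w34.npy",w,allow_pickle=True)
E
```

```text
36.9 [0.4666 0.017  0.1988] x [-0.0189 -0.0036 -0.9998] y [-0.0838 -0.9965  0.0052] -94.80921116138146 0.3599197278751698 [ 0.2209  0.8294 -1.5711] q7 -1.8397489438729682
```

View pics/w34.png

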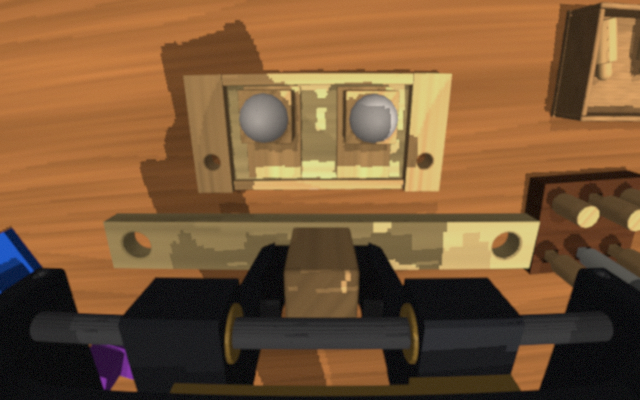

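```bash
cat > barm.py <<'E'
from tray import *
def bh(w,p,Rm,ys=((137,244),(506,244))):
    # bar holes: rim plane at bar top, 19 mm beyond TCP along tool x
    out=[]
    for (x,y) in ys:
        pb=dark(w,x,y,.0,16)[1]
        o,d=ray(w,[pb]); n=Rm[:,0]; P0=p+n*.019
        t=((P0-o)@n)/(d[0]@n); out.append(o+t*d[0]); print("px",pb)
    return np.array(out)
E
python3 - <<'E'
from barm import *
w=np.load("w34.npy",allow_pickle=True).item(); st,Rm=tool(); p=st["tool_pos"]
a=dark(w,212,161,.026); b=dark(w,425,161,.026); h0,h1=a[3],b[3]; d=h0-h1
print(h0,h1,np.linalg.norm(d),np.degrees(np.arctan2(d[0],d[1])),(h0+h1)/2,a[1],b[1])
B=bh(w,p,Rm); d=B[0]-B[1]; print(B,np.linalg.norm(d),np.degrees(np.arctan2(d[0],d[1])),B.mean(0), "rel tool", Rm.T@(B.mean(0)-p))
crop(w,90,205,560,280,1,"w35.png"); crop(w,100,200,180,280,8,"w36.png")
E
```

```text
[0.4869 0.1248 0.026 ] [ 0.4713 -0.0882  0.026 ] 0.21353879814126422 4.189234986710312 [0.4791 0.0183 0.026 ] [211.375 161.75 ] [423.125 159.   ]
px [136. 244.]
px [505.75 245.  ]
[[ 0.4744  0.123   0.1792]
 [ 0.4556 -0.0898  0.1803]] 0.21368350928109636 5.059288043213167 [0.465  0.0166 0.1798] rel tool [0.019  0.0004 0.0011]
```

View pics/w36.png

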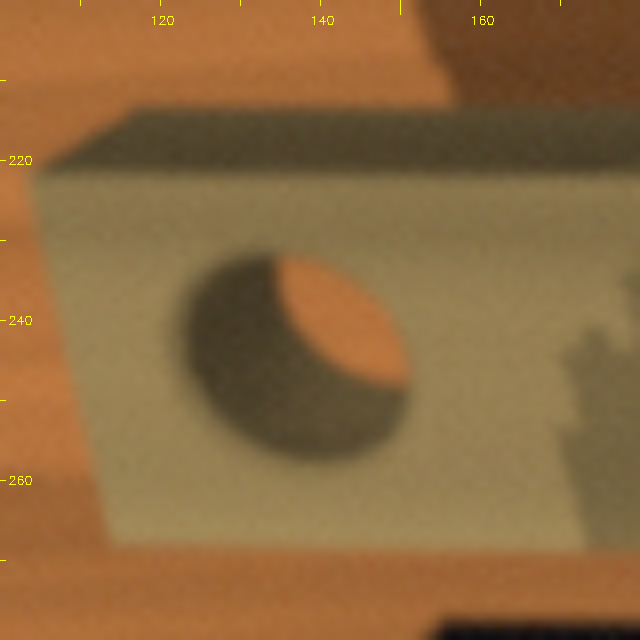

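Call:
{"api": "send_rows", "payload": {"commands": [0.05,0.004,0,0.002,-0.012,0.007,1,0,0,0,0,0,0,1,0,0,0,0,0,0,1,0,0,-0.05,0,0,0,1,0,0,-0.08,0,0,0,1,0,0,-0.08,0,0,0,1,0,0,-0.05,0,0,0,1,0,0,0,0,0,0,1,0,0,0,0,0,0,1]}}

```text
clock: 37.85
tool_pos: [0.4882, 0.0178, 0.1313]
eef_rot: [0.71, -0.026, -0.703, -0.027]
contact_force: [-0.2, 0.3, -1.5]
opening: 0.365
```

```bash
python3 st.py; python3 - <<'E'
from h import *
np.set_printoptions(precision=4,suppress=True)
w=cams.snapshot("wrist"); cv2.imwrite("pics/w37.png",w["image"])
np.save("w37.npy",w,allow_pickle=True)
E
```

```text
37.85 [0.4882 0.0178 0.1313] x [ 0.0103  0.0007 -0.9999] y [-0.0744 -0.9972 -0.0015] -94.2661055613263 0.36469828350454053 [-0.1723  0.2692 -1.4895] q7 -1.8423634514034586
```

View pics/w37.png

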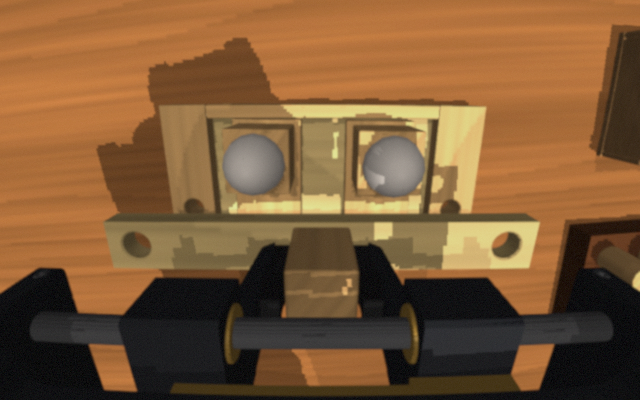

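Call:
{"api": "send_rows", "payload": {"commands": [-0.036,0.001,0,0,0.006,0,1,0,0,0,0,0,0,1,0,0,0,0,0,0,1]}}

```text
clock: 38.2
tool_pos: [0.4796, 0.0182, 0.1332]
eef_rot: [0.708, -0.026, -0.705, -0.027]
contact_force: [-0.1, 0.1, -2.1]
opening: 0.359
```

```bash
python3 st.py; python3 - <<'E'
from barm import *
w=cams.snapshot("wrist"); st,Rm=tool(); p=st["tool_pos"]
np.save("w38.npy",w,allow_pickle=True); print(proj(w,[[.4869,.1248,.026],[.4713,-.0882,.026]]))
cv2.imwrite("pics/w38.png",w["image"])
B=bh(w,p,Rm); d=B[0]-B[1]; print(B,np.linalg.norm(d),np.degrees(np.arctan2(d[0],d[1])),B.mean(0), "rel tool", Rm.T@(B.mean(0)-p))
E
```

```text
38.2 [0.4796 0.0182 0.1332] x [ 0.0037  0.0012 -1.    ] y [-0.0745 -0.9972 -0.0015] -94.27484088378488 0.35877719245722767 [-0.1354  0.1141 -2.0819] q7 -1.843864060589053
[[192.3108 196.4254]
 [448.7974 195.8663]]
px [136.125 244.125]
px [506.125 244.5  ]
[[ 0.4868  0.1243  0.1143]
 [ 0.4703 -0.0888  0.114 ]] 0.2137312707922285 4.421175899232267 [0.4785 0.0177 0.1142] rel tool [0.019  0.0005 0.0009]
```

View pics/w38.png

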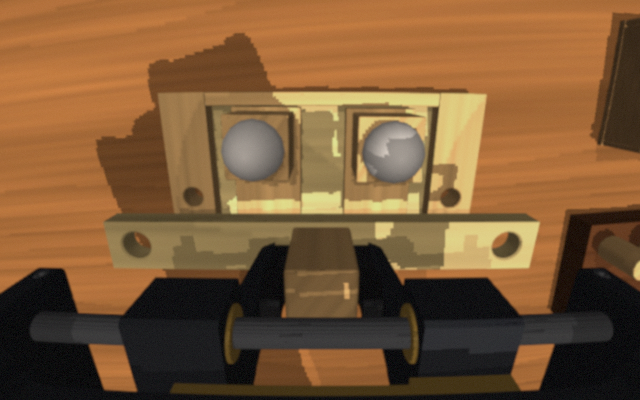

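```bash
python3 - <<'E'
from barm import *
w=np.load("w38.npy",allow_pickle=True).item()
a=dark(w,194,197,.026); b=dark(w,450,197,.026); h0,h1=a[3],b[3]; d=h0-h1
print(h0,h1,np.linalg.norm(d),np.degrees(np.arctan2(d[0],d[1])),(h0+h1)/2,a[1],b[1])
crop(w,150,170,520,270,2,"w39.png")
E
```

```text
[0.4873 0.1246 0.026 ] [ 0.4706 -0.089   0.026 ] 0.21425562360534645 4.4665279152140736 [0.4789 0.0178 0.026 ] [192.5 196. ] [449.75  196.625]
```

View pics/w39.png

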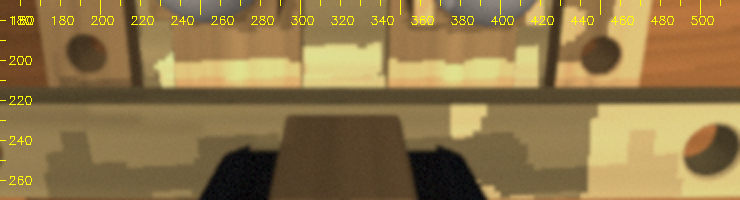

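Call:
{"api": "send_rows", "payload": {"commands": [0,0,-0.03,-0.001,0.002,-0.001,1,0,0,-0.05,0,0,0,1,0,0,-0.05,0,0,0,1,0,0,-0.05,0,0,0,1,0,0,-0.03,0,0,0,1,0,0,0,0,0,0,1,0,0,0,0,0,0,1]}}

```text
clock: 38.95
tool_pos: [0.4811, 0.0184, 0.078]
eef_rot: [0.708, -0.027, -0.706, -0.027]
contact_force: [-0.7, 0.1, -1.8]
opening: 0.357
```

```bash
python3 st.py
```

```text
38.95 [0.4811 0.0184 0.078 ] x [ 0.0029 -0.0003 -1.    ] y [-0.0764 -0.9971  0.0001] -94.37986967818046 0.3572345276033745 [-0.7029  0.112  -1.7628] q7 -1.853455516364961
```

Call:
{"api": "send_rows", "payload": {"commands": [-0.006,-0.001,-0.02,0,0.002,0,1,0,0,-0.03,0,0,0,1,0,0,0,0,0,0,1,0,0,0,0,0,0,1]}}

```text
clock: 39.35
tool_pos: [0.4803, 0.0182, 0.0654]
eef_rot: [0.707, -0.027, -0.706, -0.027]
contact_force: [-0.1, 0.5, -1.7]
opening: 0.359
```

```bash
python3 st.py;  python3 - <<'E'
from barm import *
w=cams.snapshot("wrist"); st,Rm=tool(); p=st["tool_pos"]
cv2.imwrite("pics/w40.png",w["image"])
B=bh(w,p,Rm); d=B[0]-B[1]; print(B,np.linalg.norm(d),np.degrees(np.arctan2(d[0],d[1])),B.mean(0), "rel tool", Rm.T@(B.mean(0)-p))
E
```

```text
39.35 [0.4803 0.0182 0.0654] x [ 0.0018 -0.     -1.    ] y [-0.0766 -0.9971 -0.0001] -94.39090891816468 0.35860718508428097 [-0.1014  0.5093 -1.6927] q7 -1.8543122356817912
px [136.125 244.125]
px [506.125 244.5  ]
[[ 0.4877  0.1243  0.0464]
 [ 0.4708 -0.0887  0.0464]] 0.2136798315725662 4.5366768719916415 [0.4792 0.0178 0.0464] rel tool [0.019  0.0006 0.001 ]
```

View pics/w40.png

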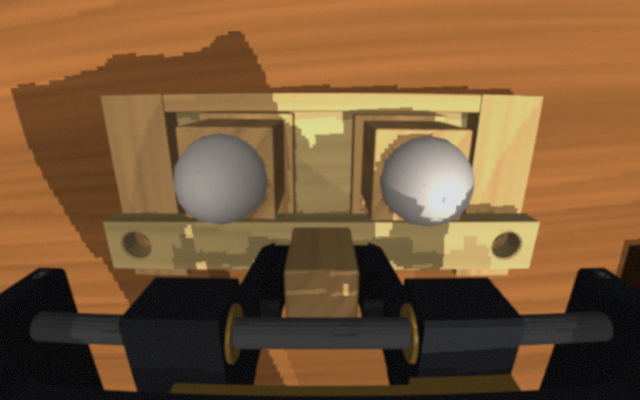

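Call:
{"api": "send_rows", "payload": {"commands": [0,0,-0.016,0,0.001,0,1,0,0,-0.01,0,0,0,1,0,0,0,0,0,0,1,0,0,0,0,0,0,1]}}

```text
clock: 39.8
tool_pos: [0.4807, 0.0183, 0.0589]
eef_rot: [0.707, -0.027, -0.706, -0.027]
contact_force: [-0.2, 1.0, -1.3]
opening: 0.354
```

```bash
python3 st.py
```

```text
39.8 [0.4807 0.0183 0.0589] x [ 0.0013  0.0001 -1.    ] y [-0.0766 -0.9971 -0.0002] -94.3943672326493 0.35425480192523284 [-0.2349  1.0125 -1.2802] q7 -1.8546580688932257
```

Call:
{"api": "send_rows", "payload": {"commands": [-0.002,0,-0.005,0,0,0,1,0,0,-0.003,0,0,0,1,0,0,0,0,0,0,1]}}

```text
clock: 40.1
tool_pos: [0.4808, 0.0183, 0.0591]
eef_rot: [0.708, -0.027, -0.705, -0.027]
contact_force: [1.0, -0.1, -1.3]
opening: 0.359
```

```bash
python3 st.py; python3 - <<'E'
from barm import *
w=cams.snapshot("wrist"); crop(w,90,190,290,290,4,"w41.png"); crop(w,360,190,560,290,4,"w42.png")
E
```

```text
40.1 [0.4808 0.0183 0.0591] x [ 0.004   0.0002 -1.    ] y [-0.0767 -0.9971 -0.0005] -94.40104331954333 0.3590947411781188 [ 0.9922 -0.0946 -1.2839] q7 -1.8550285644988946
```

View pics/w41.png

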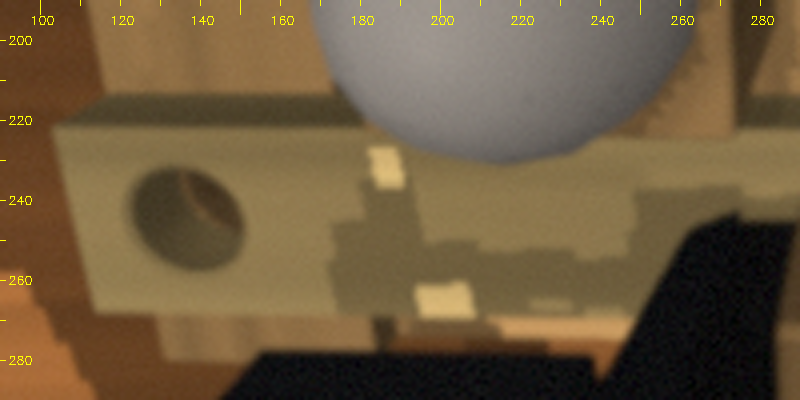

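View pics/w42.png

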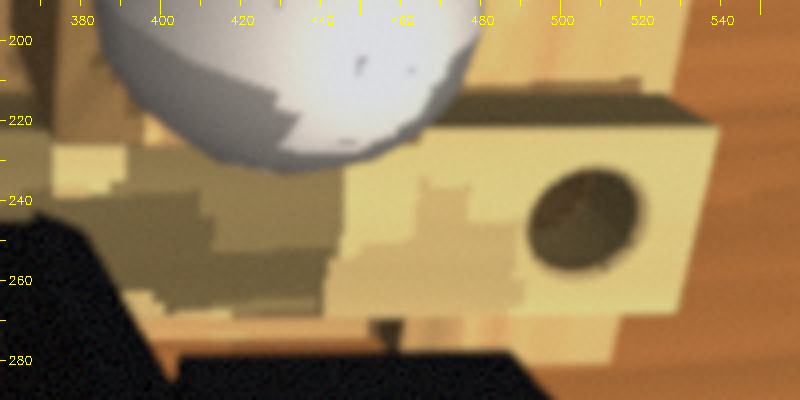

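Call:
{"api": "send_rows", "payload": {"commands": [0,0,0,0,-0.001,0,0.5,0,0,0,0,0,0,0.5,0,0,0,0,0,0,0.5,0,0,0,0,0,0,0.5,0,0,0.06,0,0,0,0.5,0,0,0.12,0,0,0,0.5,0,0,0.16,0,0,0,0.5,0,0,0.16,0,0,0,0.5,0,0,0.08,0,0,0,0.5,0,0,0,0,0,0,0.5,0,0,0,0,0,0,0.5]}}

```text
clock: 41.25
tool_pos: [0.4796, 0.0182, 0.208]
eef_rot: [0.708, -0.027, -0.705, -0.027]
contact_force: [-0.4, -0.3, -0.4]
opening: 0.5
```

```bash
python3 st.py; python3 - <<'E'
from barm import *
w=cams.snapshot("wrist"); cv2.imwrite("pics/w43.png",w["image"]); np.save("w43.npy",w,allow_pickle=True)
c=cams.snapshot("scene"); crop(c,230,120,430,280,4,"s43.png")
E
```

```text
41.25 [0.4796 0.0182 0.208 ] x [ 0.0037 -0.     -1.    ] y [-0.0765 -0.9971 -0.0003] -94.38529055770347 0.5002023327200966 [-0.4322 -0.2996 -0.4197] q7 -1.8342793112282094
```

View pics/w43.png

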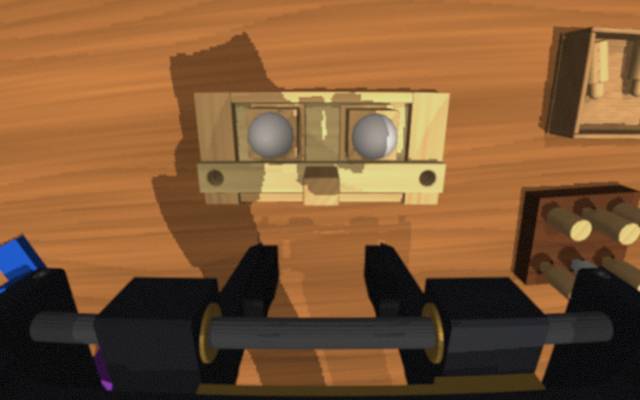

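View pics/s43.png

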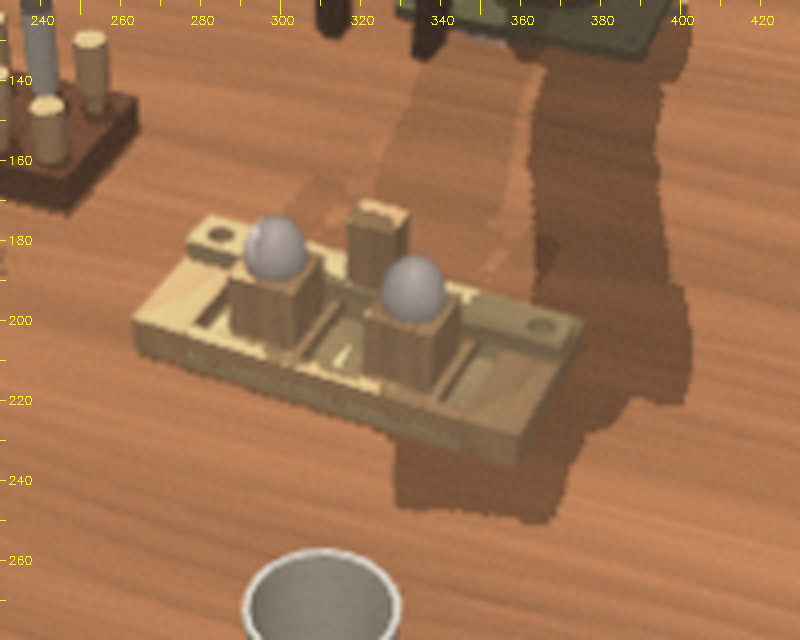

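```bash
python3 - <<'E'
from barm import *
w=np.load("w43.npy",allow_pickle=True).item()
a=dark(w,215,178,.040); b=dark(w,428,178,.040); h0,h1=a[3],b[3]; d=h0-h1
print(h0,h1,np.linalg.norm(d),np.degrees(np.arctan2(d[0],d[1])),(h0+h1)/2,a[1],b[1])
# tray outer rear corners
print(onz(w,[[194.5,93],[449,93.5]],.026))
crop(w,180,80,460,215,2,"w44.png"); crop(w,195,155,240,205,8,"w45.png"); crop(w,405,155,450,205,8,"w46.png")
E
```

```text
[0.4879 0.1247 0.04  ] [ 0.4706 -0.0892  0.04  ] 0.21467818743962006 4.624254988948464 [0.4793 0.0177 0.04  ] [214.75 177.  ] [427.125 177.625]
[[ 0.5705  0.1351  0.026 ]
 [ 0.5507 -0.1139  0.026 ]]
```

View pics/w45.png

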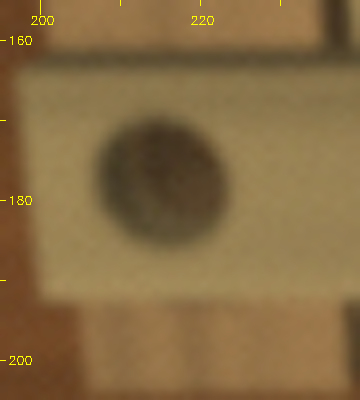

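View pics/w46.png

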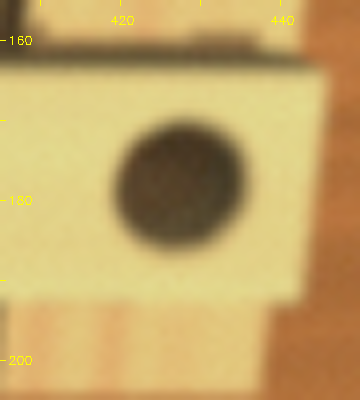

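Call:
{"api": "send_rows", "payload": {"commands": [-0.02,-0.08,0,0,0,0.07,0.5,-0.025,-0.11,0,0,0,0.09,0.5,-0.025,-0.11,0,0,0,0.09,0.5,-0.025,-0.11,0,0,0,0.09,0.5,-0.025,-0.11,0,0,0,0.09,0.5,-0.025,-0.11,0,0,0,0.09,0.5,-0.025,-0.11,0,0,0,0.09,0.5,-0.025,-0.11,0,0,0,0.09,0.5,-0.025,-0.11,0,0,0,0.09,0.5,-0.025,-0.11,0,0,0,0.09,0.5,-0.02,-0.07,0,0,0,0.09,0.5,0,0,0,0,0,0.07,0.5]}}

```text
clock: 42.55
tool_pos: [0.4001, -0.2728, 0.1892]
eef_rot: [0.477, 0.521, -0.493, 0.508]
contact_force: [0.2, 0.2, 0.1]
opening: 0.504
```

```bash
python3 st.py; python3 - <<'E'
from barm import *
w=cams.snapshot("wrist"); cv2.imwrite("pics/w50.png",w["image"]); np.save("w50.npy",w,allow_pickle=True)
t=cams.snapshot("top"); cv2.imwrite("pics/t50.png",t["image"])
E
```

```text
42.55 [ 0.4001 -0.2728  0.1892] x [-0.0291 -0.0047 -0.9996] y [ 0.9978  0.0596 -0.0293] 3.4155898967241693 0.5035169861280947 [0.1652 0.1777 0.149 ] q7 -0.0548683180698722
```

View pics/w50.png

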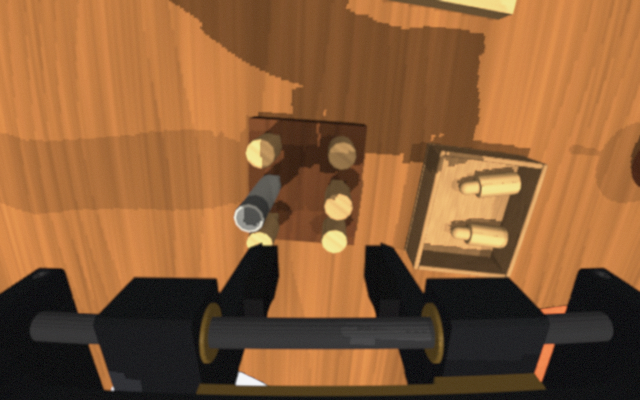

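View pics/t50.png

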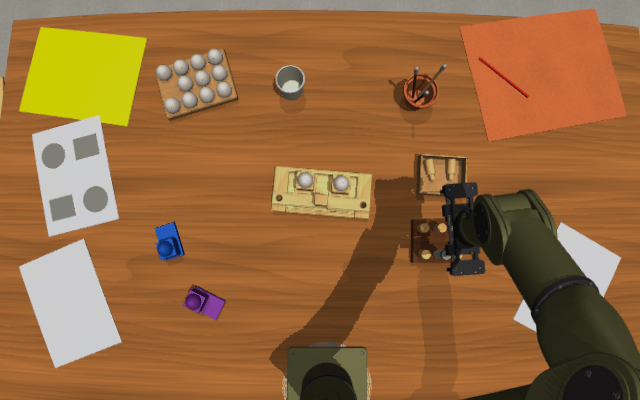

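```bash
python3 - <<'E'
from barm import *
w=np.load("w50.npy",allow_pickle=True).item(); crop(w,230,110,380,260,5,"w51.png")
for px in ([261,152],[339,206],[259,241]): print("long",onz(w,[px],.084)[0])
for px in ([342,153],[334,240]): print("short",onz(w,[px],.068)[0])
print("glue",onz(w,[[248,217]],.122)[0])
E
```

```text
long [ 0.3466 -0.2398  0.084 ]
long [ 0.4113 -0.2807  0.084 ]
long [ 0.3447 -0.3178  0.084 ]
short [ 0.411  -0.2395  0.068 ]
short [ 0.4101 -0.3199  0.068 ]
glue [ 0.345  -0.2797  0.122 ]
```

View pics/w51.png

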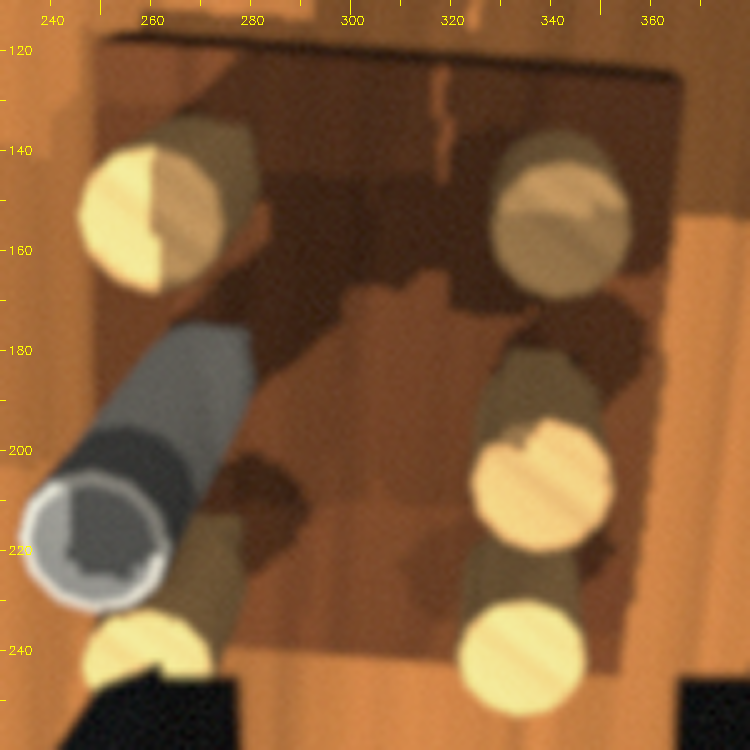

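Call:
{"api": "send_rows", "payload": {"commands": [0.042,-0.037,0,0.003,-0.018,-0.038,0.5,0,0,0,0,0,0,0.5,0,0,0,0,0,0,0.5,0,0,-0.04,0,0,0,0.5,0,0,-0.06,0,0,0,0.5,0,0,-0.06,0,0,0,0.5,0,0,-0.04,0,0,0,0.5,0,0,0,0,0,0,0.5,0,0,0,0,0,0,0.5]}}

```text
clock: 43.55
tool_pos: [0.4134, -0.2763, 0.1346]
eef_rot: [0.504, 0.499, -0.5, 0.496]
contact_force: [-0.5, 0.8, -0.1]
opening: 0.499
```

```bash
python3 st.py; python3 - <<'E'
from barm import *
w=cams.snapshot("wrist"); cv2.imwrite("pics/w52.png",w["image"]); np.save("w52.npy",w,allow_pickle=True)
E
```

```text
43.55 [ 0.4134 -0.2763  0.1346] x [ 0.0009  0.0064 -1.    ] y [ 1.     -0.0092  0.0008] -0.5253916320275362 0.4991443223487891 [-0.5004  0.7711 -0.0531] q7 -0.17722545001965975
```

View pics/w52.png

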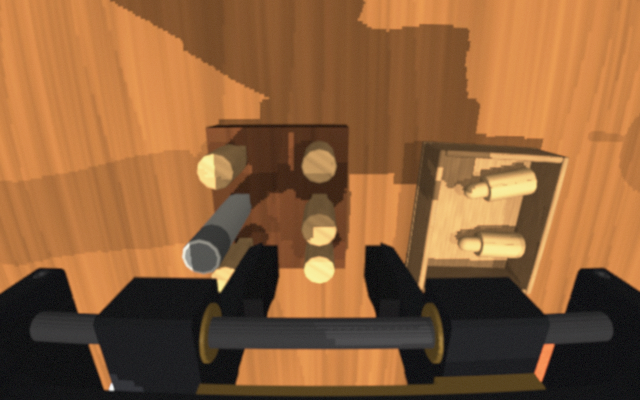

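```bash
python3 - <<'E'
from barm import *
w=np.load("w52.npy",allow_pickle=True).item(); crop(w,190,130,350,290,4,"w53.png")
print(onz(w,[[319.5,230]],.084)[0],onz(w,[[202,256]],.122)[0]); 
E
```

```text
[ 0.4114 -0.2814  0.084 ] [ 0.3463 -0.2798  0.122 ]
```

View pics/w53.png

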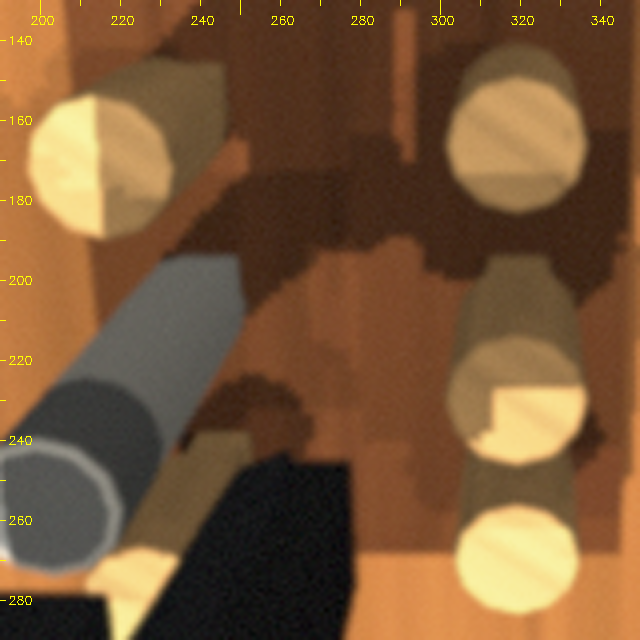

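Call:
{"api": "send_rows", "payload": {"commands": [-0.008,-0.022,0,-0.004,0.001,0.006,0.5,0,0,0,0,0,0,0.5,0,0,-0.04,0,0,0,0.5,0,0,-0.06,0,0,0,0.5,0,0,-0.04,0,0,0,0.5,0,0,0,0,0,0,0.5,0,0,0,0,0,0,0.5]}}

```text
clock: 44.3
tool_pos: [0.4123, -0.2834, 0.099]
eef_rot: [0.5, 0.499, -0.5, 0.501]
contact_force: [-0.1, -0.4, 0.1]
opening: 0.498
```

```bash
python3 st.py; python3 - <<'E'
from barm import *
w=cams.snapshot("wrist"); cv2.imwrite("pics/w54.png",w["image"]); np.save("w54.npy",w,allow_pickle=True)
st,Rm=tool(); print(proj(w,[st["tool_pos"],[.4112,-.2818,.084]]))
E
```

```text
44.3 [ 0.4123 -0.2834  0.099 ] x [ 0.0029 -0.0025 -1.    ] y [ 1.     -0.0003  0.0029] -0.01738752866201391 0.49791037195256493 [-0.0625 -0.3882  0.1396] q7 -0.22807070655762987
[[323.0557 261.3463]
 [320.9182 244.9552]]
```

View pics/w54.png

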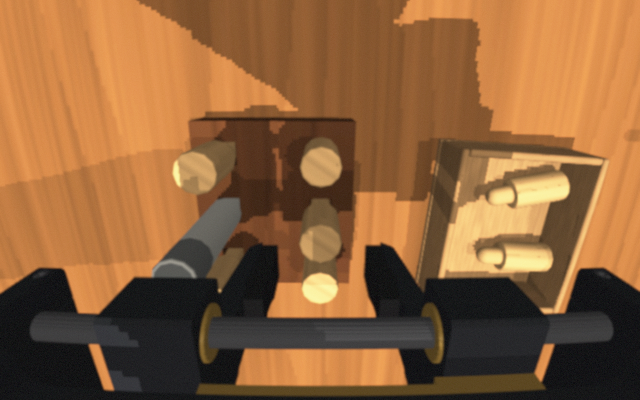

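Call:
{"api": "send_rows", "payload": {"commands": [-0.004,0.008,-0.03,0.002,0.002,0,0.5,0,0,-0.04,0,0,0,0.5,0,0,-0.04,0,0,0,0.5,0,0,-0.03,0,0,0,0.5,0,0,0,0,0,0,0.5,0,0,0,0,0,0,0.5]}}

```text
clock: 44.95
tool_pos: [0.4115, -0.2812, 0.0613]
eef_rot: [0.5, 0.5, -0.5, 0.5]
contact_force: [-0.0, -0.4, -0.1]
opening: 0.5
```

```bash
python3 st.py; python3 - <<'E'
from barm import *
w=cams.snapshot("wrist"); cv2.imwrite("pics/w55.png",w["image"])
st,Rm=tool(); print(proj(w,[st["tool_pos"]+[0,0,.019]]))
c=cams.snapshot("scene"); crop(c,150,60,300,190,5,"s55.png")
E
```

```text
44.95 [ 0.4115 -0.2812  0.0613] x [ 0.0004  0.0007 -1.    ] y [ 1.     -0.0002  0.0004] -0.011054365840743303 0.49979424944481476 [-0.0175 -0.4429 -0.0543] q7 -0.2920622143858377
[[323.2912 282.3347]]
```

View pics/w55.png

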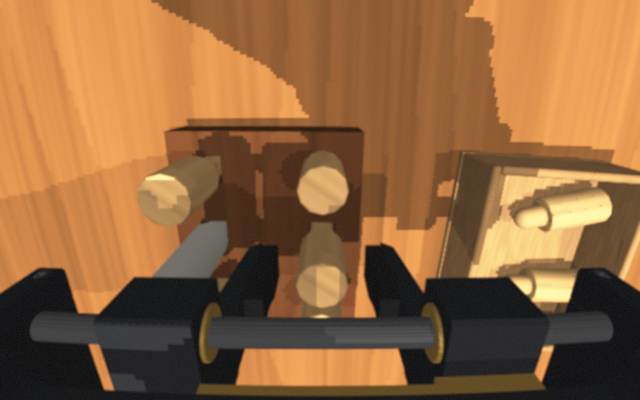

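View pics/s55.png

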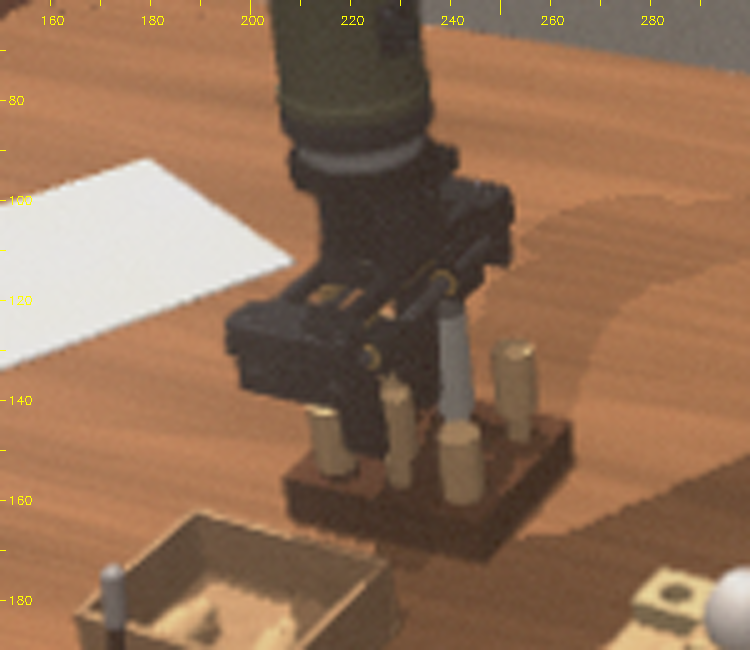

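Call:
{"api": "send_rows", "payload": {"commands": [0,0,0.004,0,0,0,1,0,0,0,0,0,0,1,0,0,0,0,0,0,1,0,0,0,0,0,0,1,0,0,0,0,0,0,1,0,0,0,0,0,0,1], "newtons": 35}}

```text
clock: 45.65
tool_pos: [0.4121, -0.2817, 0.0638]
eef_rot: [0.501, 0.499, -0.5, 0.501]
contact_force: [-0.3, 0.2, 0.2]
opening: 0.26
```

```bash
python3 st.py
```

```text
45.65 [ 0.4121 -0.2817  0.0638] x [ 0.0028 -0.0003 -1.    ] y [ 1.     -0.0009  0.0028] -0.05300130263829824 0.25972177159284804 [-0.2944  0.171   0.1628] q7 -0.2898151308697569
```

Call:
{"api": "send_rows", "payload": {"commands": [0,0,0.04,0,0,0,1,0,0,0.08,0,0,0,1,0,0,0.12,0,0,0,1,0,0,0.14,0,0,0,1,0,0,0.1,0,0,0,1,0,0,0.04,0,0,0,1,0,0,0,0,0,0,1,0,0,0,0,0,0,1]}}

```text
clock: 46.45
tool_pos: [0.4099, -0.2805, 0.2007]
eef_rot: [0.5, 0.5, -0.5, 0.5]
contact_force: [-0.3, -0.6, -1.8]
opening: 0.26
```

```bash
python3 st.py; python3 - <<'E'
from barm import *
w=cams.snapshot("wrist"); cv2.imwrite("pics/w56.png",w["image"])
c=cams.snapshot("scene"); crop(c,150,20,300,150,5,"s56.png")
E
```

```text
46.45 [ 0.4099 -0.2805  0.2007] x [-0.0002  0.0007 -1.    ] y [ 1.      0.0006 -0.0002] 0.03624466962823772 0.2600735046158776 [-0.2852 -0.5559 -1.79  ] q7 -0.06823942567064308
```

View pics/w56.png

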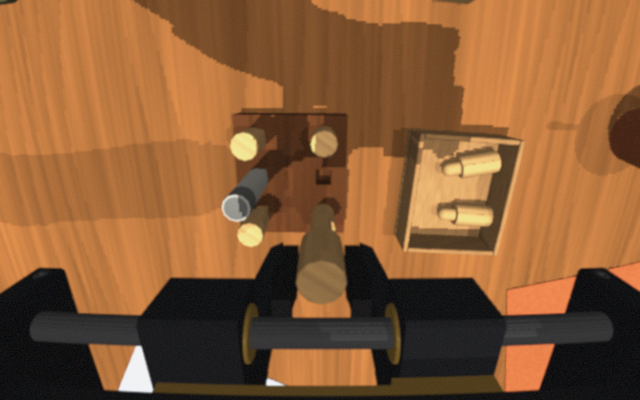

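View pics/s56.png

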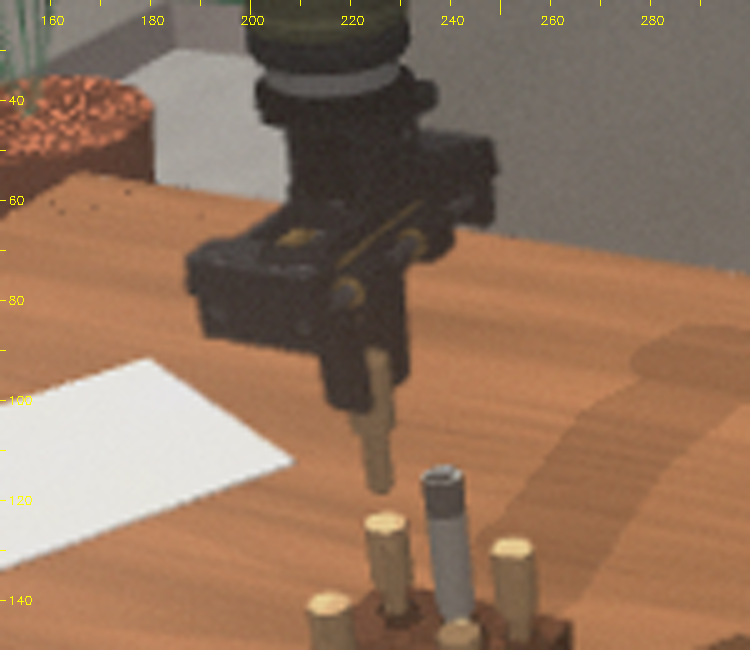

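```bash
python3 - <<'E'
from barm import *
w=cams.snapshot("wrist"); crop(w,270,190,370,320,6,"w57.png"); np.save("w57.npy",w,allow_pickle=True)
st,Rm=tool(); p=st["tool_pos"]; print(proj(w,[p+[0,0,.0202],p-[0,0,.0198],p-[0,0,.0578],p-[0,0,.051]]))
E
```

```text
[[323.2255 283.4617]
 [322.8799 243.4574]
 [322.66   218.1746]
 [322.694  222.0718]]
```

View pics/w57.png

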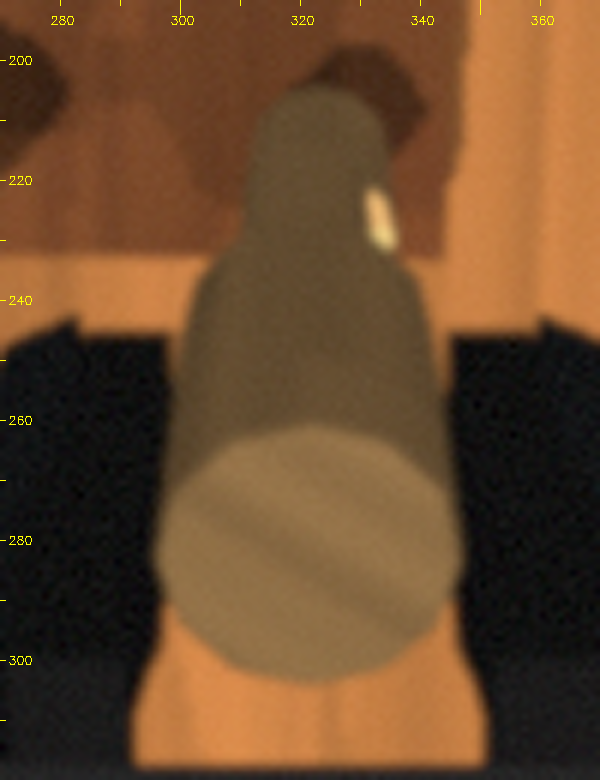

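```bash
python3 - <<'E'
from barm import *
c=cams.snapshot("scene"); st,Rm=tool(); p=st["tool_pos"]
print(proj(c,[p+[0,0,-.0198],p-[0,0,.0578],p-[0,0,.0578]+[0,.004,0],p-[0,0,.0578]+[.004,0,0]]))
crop(c,205,75,250,125,14,"s57.png")
E
```

```text
[[224.3631 105.1177]
 [225.8935 118.1208]
 [227.2347 118.3825]
 [225.1421 118.8163]]
```

View pics/s57.png

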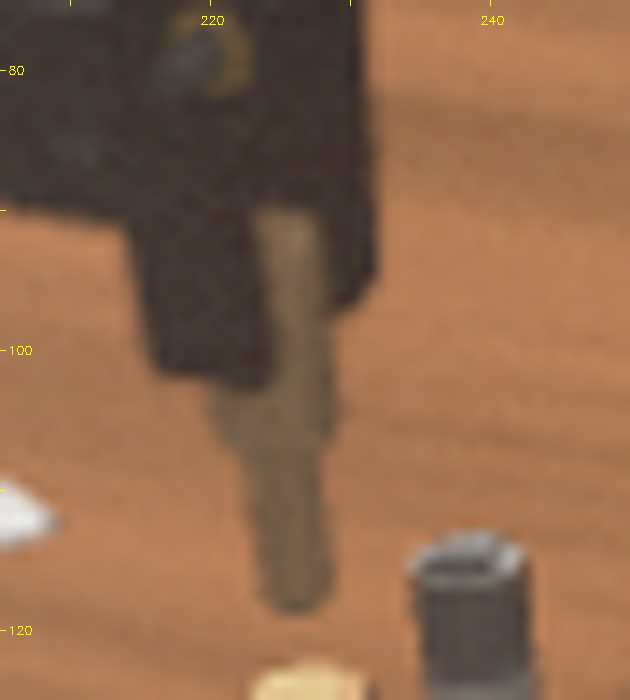

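Call:
{"api": "send_rows", "payload": {"commands": [0.03,0.09,0,0,0,0,1,0.045,0.14,0,0,0,0,1,0.045,0.15,0,0,0,0,1,0.045,0.15,0,0,0,0,1,0.045,0.12,0,0,0,0,1,0.02,0.06,0,0,0,0,1,0,0,0,0,0,0,1,0,0,0,0,0,0,1]}}

```text
clock: 47.45
tool_pos: [0.4652, -0.0963, 0.1935]
eef_rot: [0.499, 0.504, -0.502, 0.495]
contact_force: [0.5, -0.0, -1.3]
opening: 0.262
```

```bash
python3 st.py; python3 - <<'E'
from barm import *
w=cams.snapshot("wrist"); cv2.imwrite("pics/w58.png",w["image"]); np.save("w58.npy",w,allow_pickle=True)
E
```

```text
47.45 [ 0.4652 -0.0963  0.1935] x [-0.0127  0.0055 -0.9999] y [ 0.9999 -0.0014 -0.0127] -0.07928414194554577 0.2623675378291526 [ 0.5452 -0.0339 -1.3318] q7 -0.45962046277716256
```

View pics/w58.png

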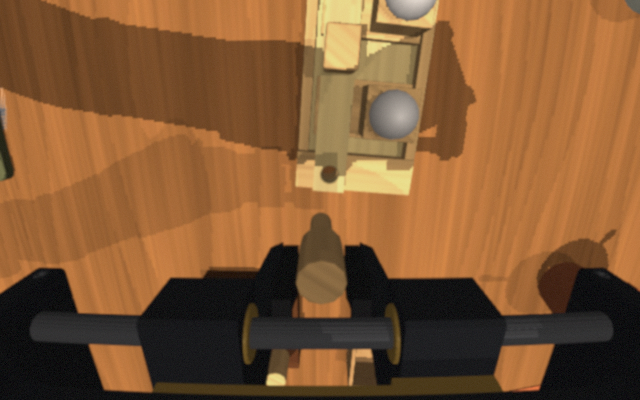

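```bash
python3 - <<'E'
from barm import *
w=np.load("w58.npy",allow_pickle=True).item()
a=dark(w,329,174,.040); print(a)
crop(w,290,140,370,310,4,"w59.png")
E
```

```text
(array([328.6596, 172.175 ]), array([327.375, 172.375]), array([   0,    0,   79,   79, 4171], dtype=int32), array([ 0.4683, -0.0875,  0.04  ]))
```

View pics/w59.png

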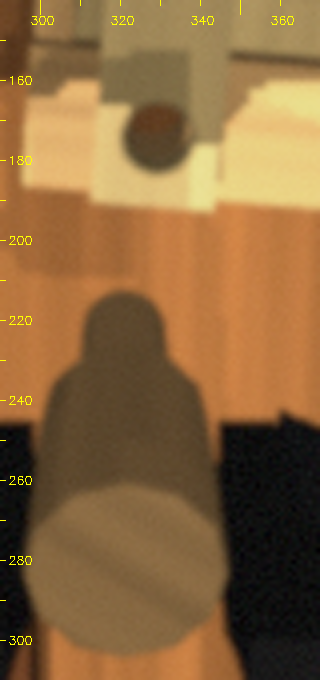

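```bash
python3 - <<'E'
from barm import *
w=np.load("w58.npy",allow_pickle=True).item()
print(onz(w,[[328.6,173.7]],.040))
E
```

```text
[[ 0.4695 -0.0888  0.04  ]]
```

Call:
{"api": "send_rows", "payload": {"commands": [0.012,0.01,0,-0.004,-0.008,0,1,0.01,0.012,0,0,0,0,1,0,0,0,0,0,0,1,0,0,0,0,0,0,1], "newtons": 55}}

```text
clock: 47.9
tool_pos: [0.4697, -0.0948, 0.1929]
eef_rot: [-0.501, -0.497, 0.503, -0.498]
contact_force: [-0.4, -1.0, -0.1]
opening: 0.258
```

```bash
python3 st.py
```

```text
47.9 [ 0.4697 -0.0948  0.1929] x [-0.001 -0.003 -1.   ] y [ 1.    -0.009 -0.001] -0.5155380679089022 0.2579561896445968 [-0.429  -1.     -0.1081] q7 -0.48353509876473466
```

Call:
{"api": "send_rows", "payload": {"commands": [0.003,0.021,0,0.002,0,0.005,1,0,0,0,0,0,0,1,0,0,-0.04,0,0,0,1,0,0,-0.06,0,0,0,1,0,0,-0.06,0,0,0,1,0,0,-0.05,0,0,0,1,0,0,0,0,0,0,1,0,0,0,0,0,0,1]}}

```text
clock: 48.7
tool_pos: [0.4701, -0.0897, 0.1365]
eef_rot: [-0.5, -0.5, 0.501, -0.499]
contact_force: [0.1, 0.3, 0.3]
opening: 0.254
```

```bash
python3 st.py; python3 - <<'E'
from barm import *
w=cams.snapshot("wrist"); crop(w,250,120,400,310,4,"w60.png"); np.save("w60.npy",w,allow_pickle=True)
c=cams.snapshot("scene"); crop(c,240,90,340,200,6,"s60.png")
st,Rm=tool(); p=st["tool_pos"]; print(proj(w,[p-[0,0,.0578],p-[0,0,.051]]))
E
```

```text
48.7 [ 0.4701 -0.0897  0.1365] x [-0.0014  0.0006 -1.    ] y [ 1.     -0.0015 -0.0014] -0.08439597112464794 0.25421377604401735 [0.1051 0.2508 0.3105] q7 -0.5806329537705459
[[323.0452 218.6281]
 [323.0898 222.5559]]
```

View pics/w60.png

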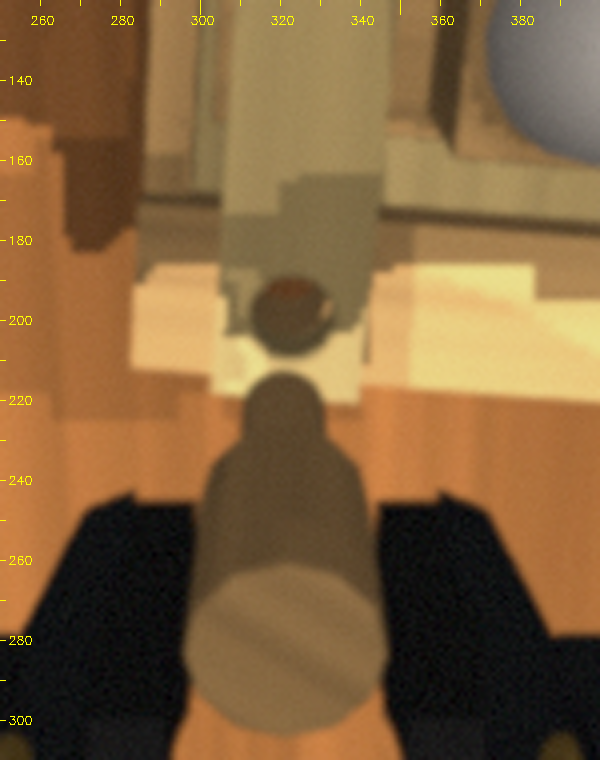

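View pics/s60.png

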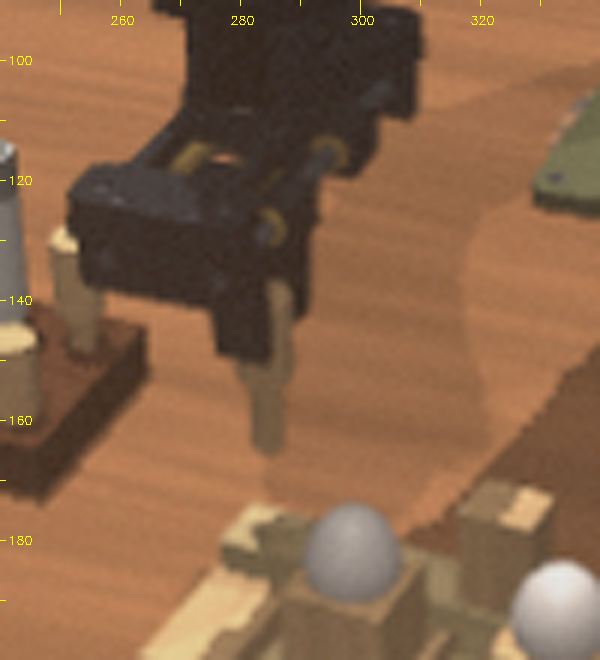

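```bash
python3 - <<'E'
from barm import *
w=np.load("w60.npy",allow_pickle=True).item(); st,Rm=tool(); p=st["tool_pos"]
print(onz(w,[[321.8,198.7]],.040), p)
# tip: sphere centre of nose (r=7mm) lies on ray through silhouette centre; silhouette x-centre 320.4 and top 212.6
for cy in (222.5,223.6): print(onz(w,[[320.6,cy]],p[2]-.0508))
print(onz(w,[[321.2,282.2]],p[2]+.0202))
E
```

```text
[[ 0.4695 -0.0888  0.04  ]] [ 0.4703 -0.0897  0.137 ]
[[ 0.4687 -0.0896  0.0862]]
[[ 0.4687 -0.0904  0.0862]]
[[ 0.4692 -0.0885  0.1572]]
```

Call:
{"api": "send_rows", "payload": {"commands": [0.003,0.005,-0.02,0,0,0,1,0,0,-0.04,0,0,0,1,0,0,-0.04,0,0,0,1,0,0,-0.02,0,0,0,1,0,0,0,0,0,0,1,0,0,0,0,0,0,1]}}

```text
clock: 49.4
tool_pos: [0.4718, -0.0884, 0.1051]
eef_rot: [0.501, 0.499, -0.5, 0.5]
contact_force: [-0.4, -0.2, -0.4]
opening: 0.261
```

```bash
python3 st.py; python3 - <<'E'
from barm import *
w=cams.snapshot("wrist"); crop(w,250,150,400,310,5,"w61.png"); np.save("w61.npy",w,allow_pickle=True)
E
```

```text
49.4 [ 0.4718 -0.0884  0.1051] x [ 0.0015  0.0006 -1.    ] y [ 1.     -0.0018  0.0015] -0.10573768635731076 0.2606760304673181 [-0.4262 -0.163  -0.4302] q7 -0.6397942294736779
```

View pics/w61.png

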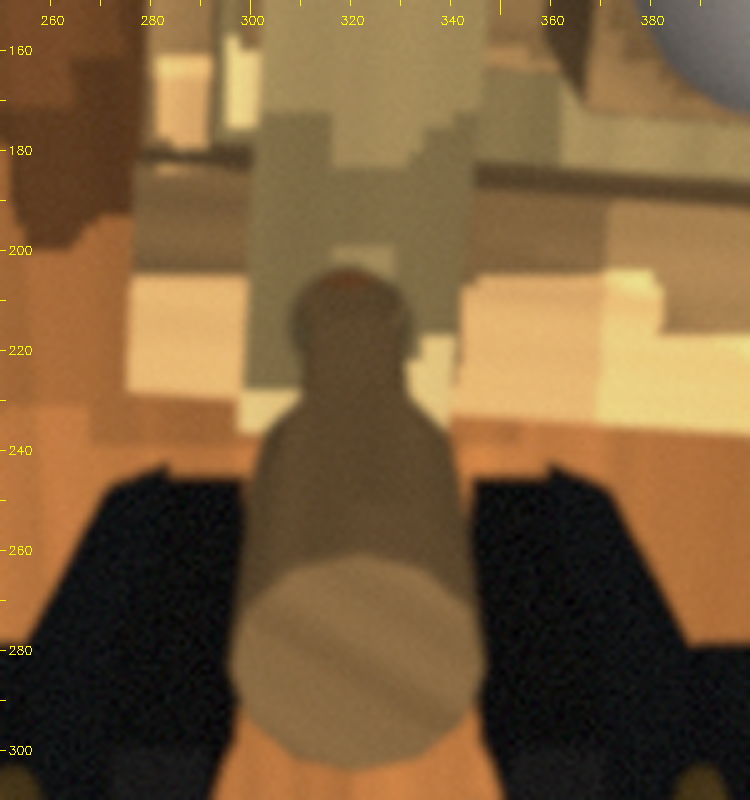

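Call:
{"api": "send_rows", "payload": {"commands": [-0.002,-0.001,-0.02,0,0.001,0,1,0,0,-0.03,0,0,0,1,0,0,-0.02,0,0,0,1,0,0,0,0,0,0,1]}}

```text
clock: 49.85
tool_pos: [0.4717, -0.0888, 0.0867]
eef_rot: [0.501, 0.499, -0.5, 0.5]
contact_force: [0.9, -0.7, -1.0]
opening: 0.259
```

```bash
python3 st.py; python3 - <<'E'
from barm import *
w=cams.snapshot("wrist"); crop(w,250,150,400,310,5,"w62.png")
E
```

```text
49.85 [ 0.4717 -0.0888  0.0867] x [ 0.0012  0.0007 -1.    ] y [ 1.     -0.0022  0.0012] -0.1284189236403616 0.2589026145608139 [ 0.9309 -0.6841 -0.9969] q7 -0.6713860896001485
```

View pics/w62.png

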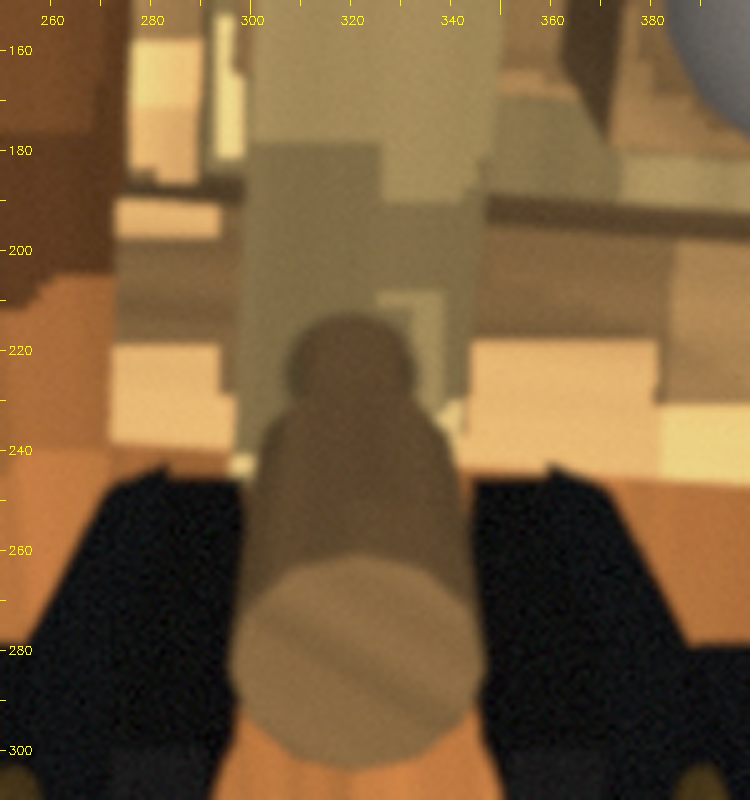

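Call:
{"api": "send_rows", "payload": {"commands": [0,0,-0.025,0,0,0,1,0,0,-0.025,0,0,0,1,0,0,-0.02,0,0,0,1,0,0,0,0,0,0,1]}}

```text
clock: 50.3
tool_pos: [0.4716, -0.0889, 0.0679]
eef_rot: [0.501, 0.499, -0.5, 0.5]
contact_force: [-0.4, 0.1, -0.2]
opening: 0.26
```

```bash
python3 st.py
```

```text
50.3 [ 0.4716 -0.0889  0.0679] x [ 0.0011  0.0005 -1.    ] y [ 1.     -0.0023  0.0011] -0.1344340451409075 0.26031555185886496 [-0.429   0.0881 -0.2232] q7 -0.703885155853612
```

Through the bar into the tray (tip ≈10 mm). Continue down.

Call:
{"api": "send_rows", "payload": {"commands": [0,0,-0.016,0,0,0,1,0,0,-0.016,0,0,0,1,0,0,0,0,0,0,1,0,0,0,0,0,0,1]}}

```text
clock: 50.7
tool_pos: [0.4719, -0.0889, 0.0596]
eef_rot: [0.501, 0.499, -0.5, 0.5]
contact_force: [-0.6, -0.3, 1.6]
opening: 0.257
```

```bash
python3 st.py
```

```text
50.7 [ 0.4719 -0.0889  0.0596] x [ 0.002 -0.    -1.   ] y [ 1.     -0.0022  0.002 ] -0.12459219319360426 0.2572614692605701 [-0.6234 -0.2946  1.6228] q7 -0.7188140410218544
```

Call:
{"api": "send_rows", "payload": {"commands": [0,0,-0.008,0,0,0,1,0,0,0,0,0,0,1]}}

```text
clock: 50.9
tool_pos: [0.4719, -0.0889, 0.0599]
eef_rot: [0.501, 0.498, -0.5, 0.501]
contact_force: [-0.1, -0.2, -0.9]
opening: 0.257
```

```bash
python3 st.py
```

```text
50.9 [ 0.4719 -0.0889  0.0599] x [ 0.004  -0.0017 -1.    ] y [ 1.     -0.0017  0.004 ] -0.09762837230117116 0.25662406489402295 [-0.058  -0.1727 -0.866 ] q7 -0.7222865700138995
```

Home. Release to half opening and go up.

Call:
{"api": "send_rows", "payload": {"commands": [0,0,0,0,0,0,0.5,0,0,0,0,0,0,0.5,0,0,0,0,0,0,0.5,0,0,0,0,0,0,0.5,0,0,0.06,0,0,0,0.5,0,0,0.12,0,0,0,0.5,0,0,0.16,0,0,0,0.5,0,0,0.14,0,0,0,0.5,0,0,0.06,0,0,0,0.5,0,0,0,0,0,0,0.5]}}

```text
clock: 51.9
tool_pos: [0.4711, -0.0882, 0.1976]
eef_rot: [0.5, 0.5, -0.5, 0.5]
contact_force: [1.2, -0.3, -0.7]
opening: 0.497
```

```bash
python3 st.py; python3 - <<'E'
from barm import *
w=cams.snapshot("wrist"); cv2.imwrite("pics/w63.png",w["image"]); 
c=cams.snapshot("scene"); crop(c,190,100,390,250,4,"s63.png")
E
```

```text
51.9 [ 0.4711 -0.0882  0.1976] x [ 0.0005  0.0001 -1.    ] y [ 1.     -0.0009  0.0005] -0.05104463422876968 0.4972338178418811 [ 1.217  -0.2637 -0.734 ] q7 -0.4898344822485423
```

View pics/w63.png

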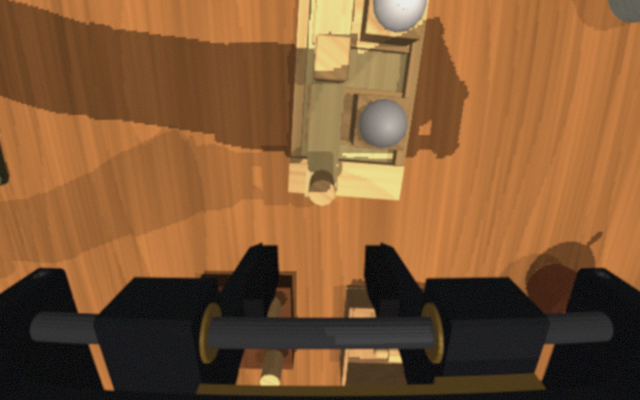

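View pics/s63.png

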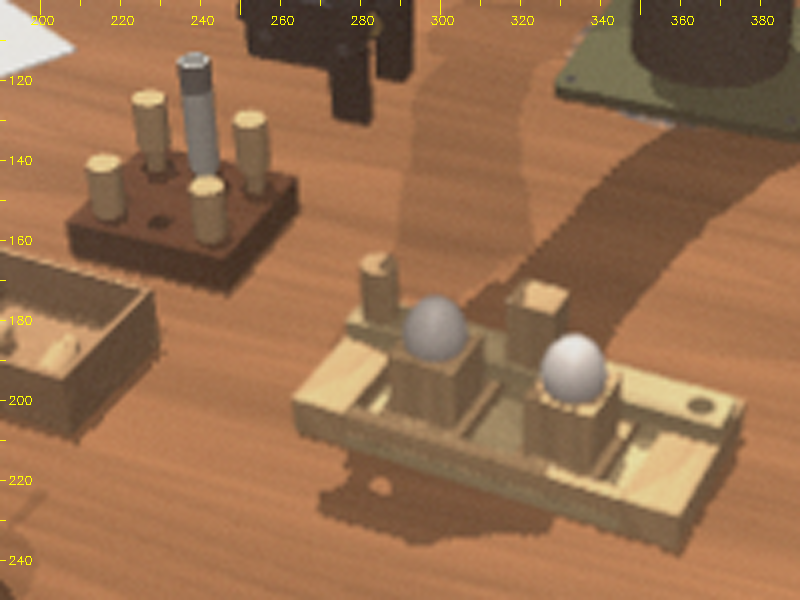

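Call:
{"api": "send_rows", "payload": {"commands": [-0.06,-0.07,0,0,0,0,0.5,-0.1,-0.12,0,0,0,0,0.5,-0.11,-0.14,0,0,0,0,0.5,-0.11,-0.13,0,0,0,0,0.5,-0.08,-0.1,0,0,0,0,0.5,-0.03,-0.04,0,0,0,0,0.5,0,0,0,0,0,0,0.5,0,0,0,0,0,0,0.5]}}

```text
clock: 52.8
tool_pos: [0.3377, -0.2386, 0.1855]
eef_rot: [0.497, 0.509, -0.501, 0.493]
contact_force: [0.4, 0.7, -0.4]
opening: 0.499
```

```bash
python3 st.py; python3 - <<'E'
from barm import *
w=cams.snapshot("wrist"); cv2.imwrite("pics/w64.png",w["image"]); np.save("w64.npy",w,allow_pickle=True)
print(proj(w,[[.346,-.2405,.084]]))
E
```

```text
52.8 [ 0.3377 -0.2386  0.1855] x [-0.0193  0.0122 -0.9997] y [ 0.9998  0.0034 -0.0193] 0.19217482712005884 0.4987765048011899 [ 0.3921  0.7134 -0.3874] q7 -0.1713125644502538
[[334.9317 201.4665]]
```

View pics/w64.png

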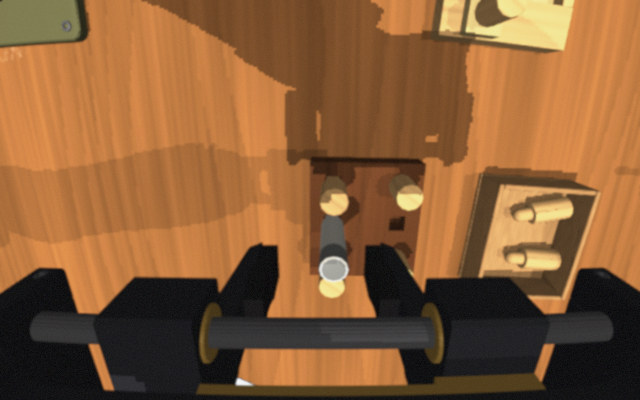

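Call:
{"api": "send_rows", "payload": {"commands": [0.032,-0.008,0,-0.008,-0.012,0,0.5,0,0,0,0,0,0,0.5,0,0,0,0,0,0,0.5,0,0,-0.04,0,0,0,0.5,0,0,-0.06,0,0,0,0.5,0,0,-0.06,0,0,0,0.5,0,0,-0.04,0,0,0,0.5,0,0,0,0,0,0,0.5,0,0,0,0,0,0,0.5]}}

```text
clock: 53.75
tool_pos: [0.3507, -0.236, 0.1318]
eef_rot: [0.498, 0.503, -0.495, 0.504]
contact_force: [-0.2, 1.1, 0.5]
opening: 0.5
```

```bash
python3 st.py; python3 - <<'E'
from barm import *
w=cams.snapshot("wrist"); crop(w,240,130,440,290,4,"w65.png"); np.save("w65.npy",w,allow_pickle=True)
print(proj(w,[[.346,-.2405,.084]]))
E
```

```text
53.75 [ 0.3507 -0.236   0.1318] x [ 0.0042  0.0009 -1.    ] y [0.9999 0.0141 0.0042] 0.8052823230282748 0.4995010371777095 [-0.2344  1.1325  0.4917] q7 -0.3368239448930879
[[315.0981 230.3771]]
```

View pics/w65.png

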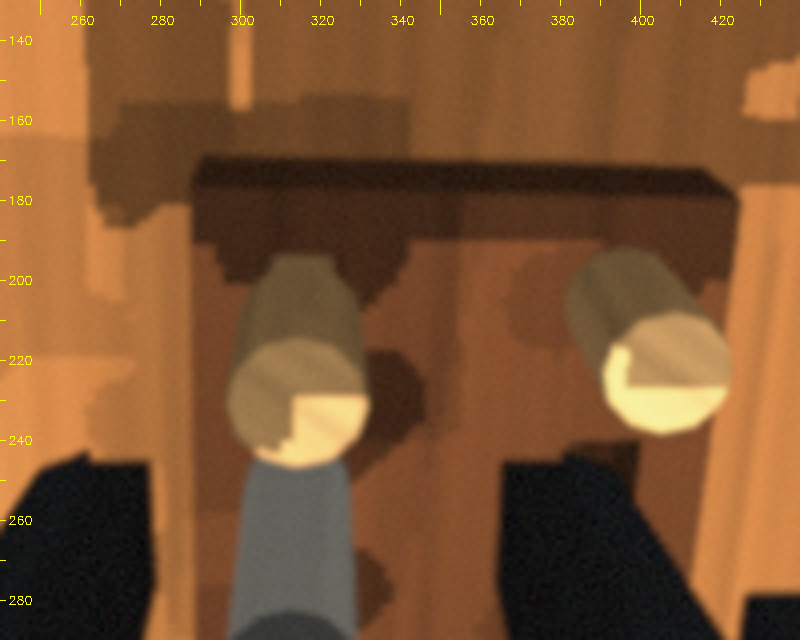

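Call:
{"api": "send_rows", "payload": {"commands": [-0.02,-0.017,0,-0.001,0.003,-0.009,0.5,0,0,0,0,0,0,0.5,0,0,-0.04,0,0,0,0.5,0,0,-0.05,0,0,0,0.5,0,0,-0.04,0,0,0,0.5,0,0,0,0,0,0,0.5,0,0,0,0,0,0,0.5]}}

```text
clock: 54.5
tool_pos: [0.3466, -0.2426, 0.1012]
eef_rot: [0.502, 0.496, -0.501, 0.501]
contact_force: [-0.2, 0.7, 0.5]
opening: 0.502
```

```bash
python3 st.py; python3 - <<'E'
from barm import *
w=cams.snapshot("wrist"); cv2.imwrite("pics/w66.png",w["image"]); np.save("w66.npy",w,allow_pickle=True)
print(proj(w,[[.346,-.2405,.084]]))
E
```

```text
54.5 [ 0.3466 -0.2426  0.1012] x [ 0.0055 -0.0038 -1.    ] y [ 1.     -0.0051  0.0055] -0.2917024716695587 0.5017736160406281 [-0.2216  0.6549  0.5192] q7 -0.43324639148963623
[[321.7269 242.2764]]
```

View pics/w66.png

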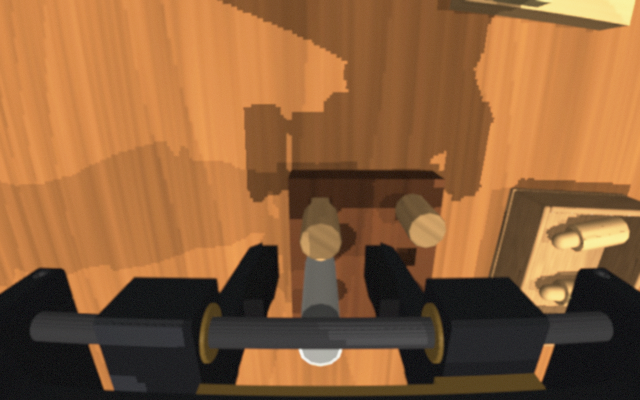

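Call:
{"api": "send_rows", "payload": {"commands": [-0.002,0.008,-0.03,0.002,0.003,0,0.5,0,0,-0.04,0,0,0,0.5,0,0,-0.04,0,0,0,0.5,0,0,-0.025,0,0,0,0.5,0,0,0,0,0,0,0.5,0,0,0,0,0,0,0.5]}}

```text
clock: 55.15
tool_pos: [0.3477, -0.2407, 0.0671]
eef_rot: [0.503, 0.497, -0.5, 0.5]
contact_force: [-0.8, 0.4, -0.0]
opening: 0.497
```

```bash
python3 st.py; python3 - <<'E'
from barm import *
w=cams.snapshot("wrist"); crop(w,220,180,420,340,4,"w67.png")
st,Rm=tool(); print(proj(w,[st["tool_pos"]+[0,0,.084-st["tool_pos"][2]]]))
c=cams.snapshot("scene"); crop(c,150,60,300,190,5,"s67.png")
E
```

```text
55.15 [ 0.3477 -0.2407  0.0671] x [ 0.0053 -0.0003 -1.    ] y [ 1.     -0.0065  0.0053] -0.3699707637644177 0.4971806825586944 [-0.7858  0.3658 -0.0294] q7 -0.5418830532829256
[[323.7377 279.7429]]
```

View pics/w67.png

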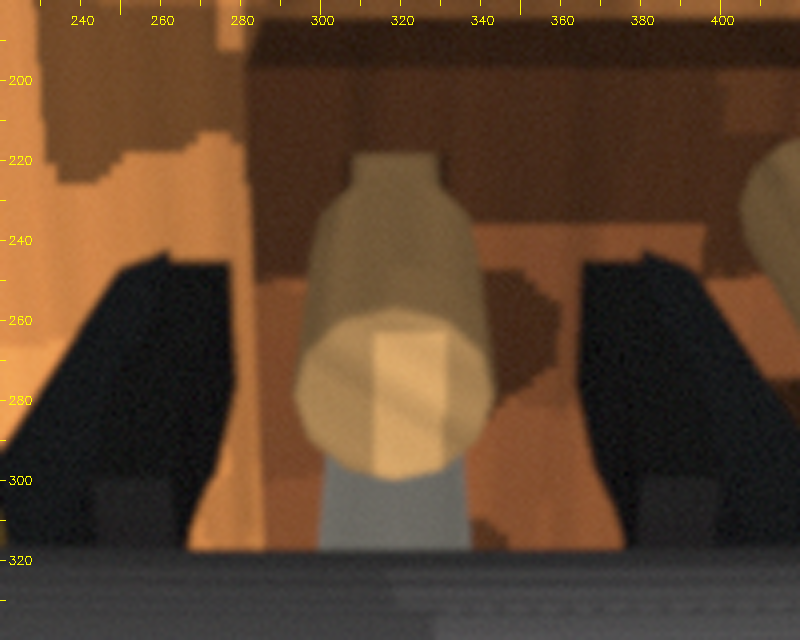

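View pics/s67.png

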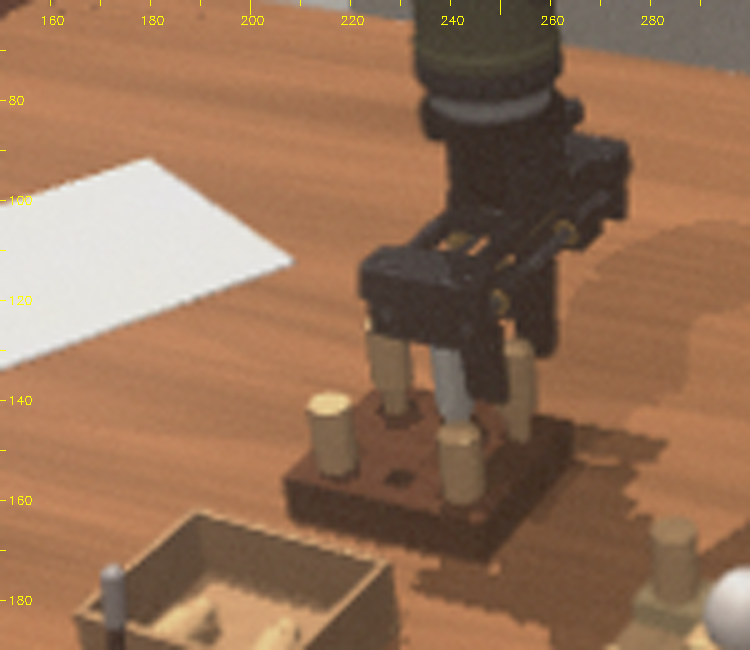

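Call:
{"api": "send_rows", "payload": {"commands": [-0.008,0,-0.012,0,0.003,0.004,0.5,0,0,0,0,0,0,0.5,0,0,0,0,0,0,1,0,0,0,0,0,0,1,0,0,0,0,0,0,1,0,0,0,0,0,0,1,0,0,0,0,0,0,1,0,0,0,0,0,0,1], "newtons": 55}}

```text
clock: 56.05
tool_pos: [0.3458, -0.2412, 0.0648]
eef_rot: [0.501, 0.499, -0.5, 0.5]
contact_force: [0.1, 0.5, -0.0]
opening: 0.259
```

```bash
python3 st.py
```

```text
56.05 [ 0.3458 -0.2412  0.0648] x [ 0.0026 -0.0002 -1.    ] y [ 1.     -0.0011  0.0026] -0.06149507331491072 0.25859104519725545 [ 0.1005  0.4983 -0.0024] q7 -0.5550086037179995
```

Call:
{"api": "send_rows", "payload": {"commands": [0,0,0.04,0,0,0,1,0,0,0.08,0,0,0,1,0,0,0.12,0,0,0,1,0,0,0.14,0,0,0,1,0,0,0.1,0,0,0,1,0,0,0.04,0,0,0,1,0,0,0,0,0,0,1,0,0,0,0,0,0,1]}}

```text
clock: 56.85
tool_pos: [0.3436, -0.2403, 0.1991]
eef_rot: [0.5, 0.501, -0.5, 0.499]
contact_force: [0.5, 0.3, -0.1]
opening: 0.262
```

```bash
python3 st.py; python3 - <<'E'
from barm import *
w=cams.snapshot("wrist"); cv2.imwrite("pics/w68.png",w["image"]); 
E
```

```text
56.85 [ 0.3436 -0.2403  0.1991] x [-0.0024  0.0007 -1.    ] y [ 1.      0.0002 -0.0024] 0.010871288377497122 0.2616709571291941 [ 0.5124  0.2785 -0.1335] q7 -0.19899632139093867
```

View pics/w68.png

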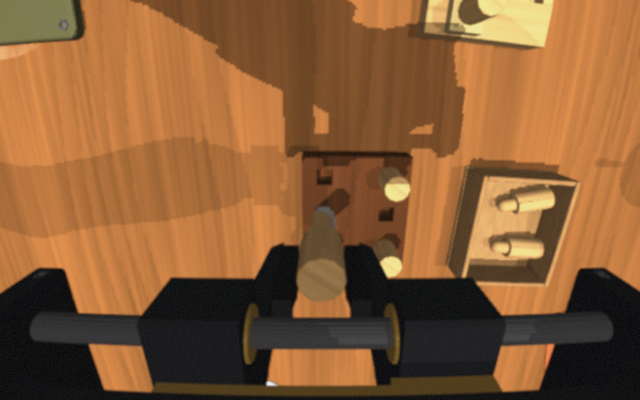

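Call:
{"api": "send_rows", "payload": {"commands": [0.025,0.06,0,0,0,0,1,0.045,0.12,0,0,0,0,1,0.055,0.14,0,0,0,0,1,0.055,0.14,0,0,0,0,1,0.055,0.14,0,0,0,0,1,0.055,0.14,0,0,0,0,1,0.055,0.14,0,0,0,0,1,0.055,0.14,0,0,0,0,1,0.055,0.14,0,0,0,0,1,0.055,0.14,0,0,0,0,1,0.045,0.1,0,0,0,0,1,0.02,0.05,0,0,0,0,1]}}

```text
clock: 58.1
tool_pos: [0.4822, 0.1356, 0.1859]
eef_rot: [-0.494, -0.506, 0.508, -0.492]
contact_force: [-0.0, -0.5, 0.1]
opening: 0.257
```

Call:
{"api": "send_rows", "payload": {"commands": [0,0,0,0,0,0,1,0,0,0,0,0,0,1]}}

```text
clock: 58.3
tool_pos: [0.4812, 0.136, 0.1842]
eef_rot: [-0.492, -0.507, 0.509, -0.493]
contact_force: [0.3, -0.3, -0.8]
opening: 0.257
```

```bash
python3 st.py; python3 - <<'E'
from barm import *
w=cams.snapshot("wrist"); cv2.imwrite("pics/w69.png",w["image"]); np.save("w69.npy",w,allow_pickle=True)
print(proj(w,[[.4876,.1254,.04]]))
E
```

```text
58.3 [0.4812 0.136  0.1842] x [-0.031  -0.0031 -0.9995] y [ 0.9995 -0.0013 -0.031 ] -0.0724052847340125 0.25699722468921155 [ 0.3135 -0.2596 -0.7702] q7 -0.9270234792766482
[[333.6564 193.5857]]
```

View pics/w69.png

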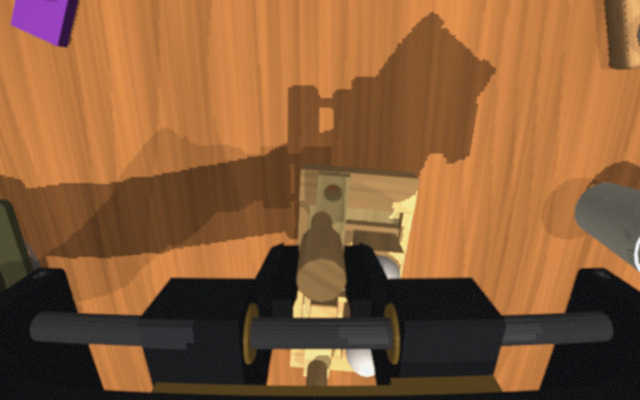

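Call:
{"api": "send_rows", "payload": {"commands": [0.028,-0.039,0,0.002,-0.02,0,1,0,0,0,0,0,0,1,0,0,0,0,0,0,1,0,0,-0.04,0,0,0,1,0,0,-0.06,0,0,0,1,0,0,-0.06,0,0,0,1,0,0,-0.02,0,0,0,1,0,0,0,0,0,0,1,0,0,0,0,0,0,1]}}

```text
clock: 59.25
tool_pos: [0.4858, 0.1195, 0.1357]
eef_rot: [-0.5, -0.498, 0.505, -0.498]
contact_force: [-0.7, 0.1, -0.2]
opening: 0.256
```

```bash
python3 st.py
```

```text
59.25 [0.4858 0.1195 0.1357] x [-0.0044 -0.0042 -1.    ] y [ 0.9999 -0.0097 -0.0044] -0.556371535956445 0.25576785387691997 [-0.699   0.1108 -0.2308] q7 -1.005631956423467
```

Call:
{"api": "send_rows", "payload": {"commands": [0.01,0.025,0,0.002,-0.003,0.006,1,0,0,0,0,0,0,1,0,0,0,0,0,0,1,0,0,0,0,0,0,1]}}

```text
clock: 59.65
tool_pos: [0.4895, 0.1272, 0.1372]
eef_rot: [0.501, 0.5, -0.499, 0.501]
contact_force: [-0.4, 0.4, -0.6]
opening: 0.255
```

```bash
python3 st.py; python3 - <<'E'
from barm import *
w=cams.snapshot("wrist"); crop(w,250,120,400,310,4,"w70.png"); np.save("w70.npy",w,allow_pickle=True)
st,Rm=tool(); p=st["tool_pos"]; print(proj(w,[p-[0,0,.0518],[.4876,.1254,.04]]))
E
```

```text
59.65 [0.4895 0.1272 0.1372] x [ 0.0035  0.0008 -1.    ] y [1.     0.0008 0.0035] 0.045397026957085515 0.2553369144945481 [-0.4182  0.4029 -0.5688] q7 -1.0055190000435659
[[322.2663 221.8148]
 [319.5836 201.6246]]
```

View pics/w70.png

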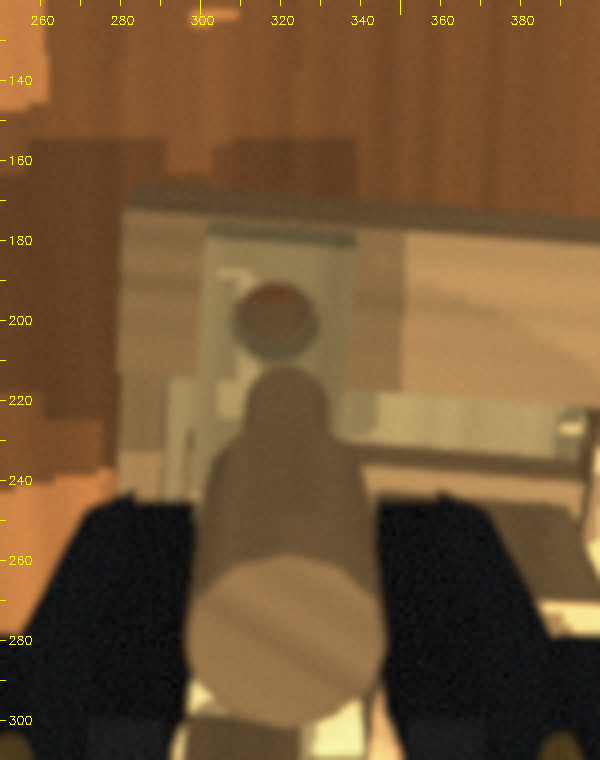

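```bash
python3 - <<'E'
from barm import *
w=np.load("w70.npy",allow_pickle=True).item(); st,Rm=tool(); p=st["tool_pos"]
print(onz(w,[[318.7,199.7]],.040), p)
print(onz(w,[[321,222.1]],p[2]-.0518))
print(onz(w,[[320.8,279.3]],p[2]+.0192))
E
```

```text
[[0.4869 0.127  0.04  ]] [0.4894 0.1271 0.1371]
[[0.4886 0.1269 0.0853]]
[[0.4883 0.1289 0.1563]]
```

Call:
{"api": "send_rows", "payload": {"commands": [-0.007,-0.001,-0.02,0,0.002,0,1,0,0,-0.04,0,0,0,1,0,0,-0.04,0,0,0,1,0,0,-0.02,0,0,0,1,0,0,0,0,0,0,1,0,0,0,0,0,0,1]}}

```text
clock: 60.3
tool_pos: [0.4869, 0.1262, 0.1037]
eef_rot: [0.499, 0.5, -0.5, 0.5]
contact_force: [-0.7, 0.8, -0.3]
opening: 0.257
```

```bash
python3 st.py; python3 - <<'E'
from barm import *
w=cams.snapshot("wrist"); crop(w,250,150,400,310,5,"w71.png"); np.save("w71.npy",w,allow_pickle=True)
E
```

```text
60.3 [0.4869 0.1262 0.1037] x [-0.0016 -0.0003 -1.    ] y [ 1.      0.0005 -0.0016] 0.02815769771936294 0.256623371650806 [-0.7458  0.8345 -0.2796] q7 -1.0575261139997754
```

View pics/w71.png

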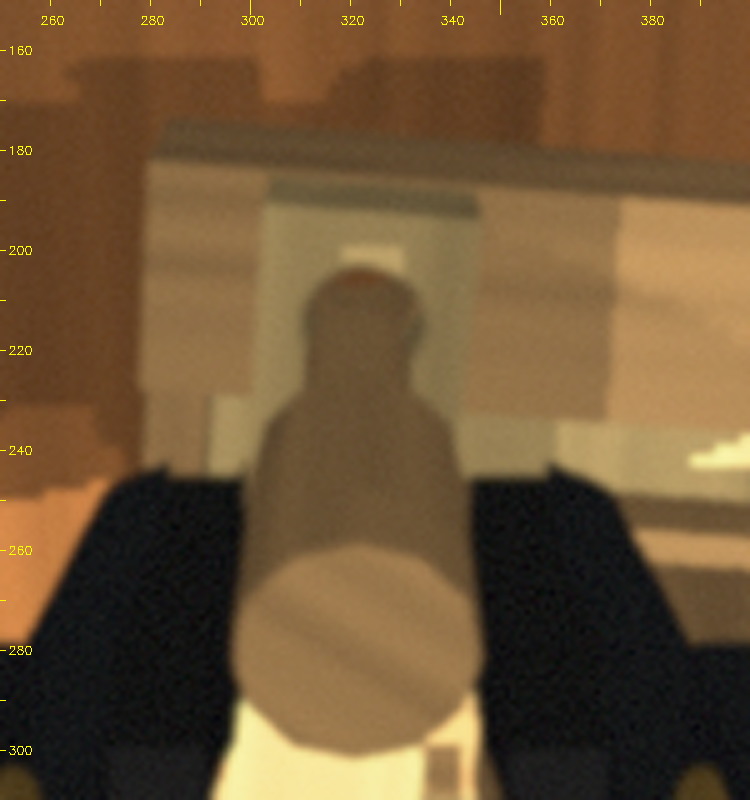

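Call:
{"api": "send_rows", "payload": {"commands": [0.003,0,-0.02,0,-0.001,0,1,0,0,-0.03,0,0,0,1,0,0,-0.02,0,0,0,1,0,0,0,0,0,0,1]}}

```text
clock: 60.75
tool_pos: [0.4883, 0.1264, 0.0853]
eef_rot: [0.5, 0.5, -0.499, 0.5]
contact_force: [-0.2, 0.2, -1.6]
opening: 0.255
```

```bash
python3 st.py
```

```text
60.75 [0.4883 0.1264 0.0853] x [ 0.0015  0.0004 -1.    ] y [1.     0.0001 0.0015] 0.007990935962414953 0.2545756903179955 [-0.1789  0.212  -1.5768] q7 -1.0890162530196574
```

Call:
{"api": "send_rows", "payload": {"commands": [0,0,-0.025,0,0,0,1,0,0,-0.02,0,0,0,1,0,0,0,0,0,0,1]}}

```text
clock: 61.05
tool_pos: [0.488, 0.1263, 0.073]
eef_rot: [0.5, 0.5, -0.5, 0.5]
contact_force: [-0.5, 0.2, -1.0]
opening: 0.259
```

```bash
python3 st.py
```

```text
61.05 [0.488  0.1263 0.073 ] x [ 0.001   0.0001 -1.    ] y [1.     0.0002 0.001 ] 0.010530162933942298 0.25931047509026767 [-0.492   0.1668 -0.9922] q7 -1.109183356374133
```

Call:
{"api": "send_rows", "payload": {"commands": [0,0,-0.02,0,0,0,1,0,0,-0.02,0,0,0,1,0,0,-0.012,0,0,0,1,0,0,0,0,0,0,1,0,0,0,0,0,0,1]}}

```text
clock: 61.55
tool_pos: [0.4883, 0.1265, 0.0611]
eef_rot: [0.501, 0.499, -0.499, 0.501]
contact_force: [0.1, -0.5, -0.7]
opening: 0.26
```

```bash
python3 st.py
```

```text
61.55 [0.4883 0.1265 0.0611] x [ 0.0036 -0.0006 -1.    ] y [1.     0.0006 0.0036] 0.034048633478593146 0.2601884531334706 [ 0.101  -0.4595 -0.7043] q7 -1.132471676934521
```

Call:
{"api": "send_rows", "payload": {"commands": [0,0,-0.008,0,0,0,1,0,0,0,0,0,0,1,0,0,0,0,0,0,0.5,0,0,0,0,0,0,0.5,0,0,0,0,0,0,0.5,0,0,0,0,0,0,0.5,0,0,0.06,0,0,0,0.5,0,0,0.12,0,0,0,0.5,0,0,0.16,0,0,0,0.5,0,0,0.16,0,0,0,0.5,0,0,0.1,0,0,0,0.5,0,0,0,0,0,0,0.5]}}

```text
clock: 62.75
tool_pos: [0.4871, 0.1267, 0.2137]
eef_rot: [0.499, 0.5, -0.5, 0.501]
contact_force: [0.2, 0.5, -0.5]
opening: 0.501
```

Call:
{"api": "send_rows", "payload": {"commands": [-0.05,-0.1,0.04,0,0,0,0.5,-0.1,-0.14,0.04,0,0,0,0.5,-0.1,-0.14,0,0,0,0,0.5,-0.06,-0.08,0,0,0,0,0.5,0,0,0,0,0,0,0.5,0,0,0,0,0,0,0.5]}}

```text
clock: 63.35
tool_pos: [0.4053, 0.0085, 0.2303]
eef_rot: [0.499, 0.501, -0.501, 0.499]
contact_force: [-0.3, 0.4, 0.2]
opening: 0.499
```

```bash
python3 st.py; python3 - <<'E'
from barm import *
w=cams.snapshot("wrist"); cv2.imwrite("pics/w72.png",w["image"]); np.save("w72.npy",w,allow_pickle=True)
c=cams.snapshot("scene"); crop(c,150,100,410,270,3,"s72.png"); np.save("s72.npy",c,allow_pickle=True)
t=cams.snapshot("top"); cv2.imwrite("pics/t72.png",t["image"]); np.save("t72.npy",t,allow_pickle=True)
E
```

```text
63.35 [0.4053 0.0085 0.2303] x [-0.0038  0.0005 -1.    ] y [ 1.      0.0012 -0.0038] 0.06593802433469166 0.498848001072563 [-0.264   0.3762  0.1909] q7 -0.7222875732934698
```

View pics/w72.png

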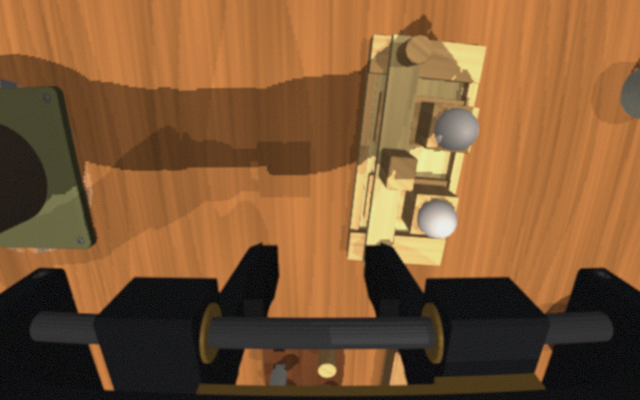

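View pics/s72.png

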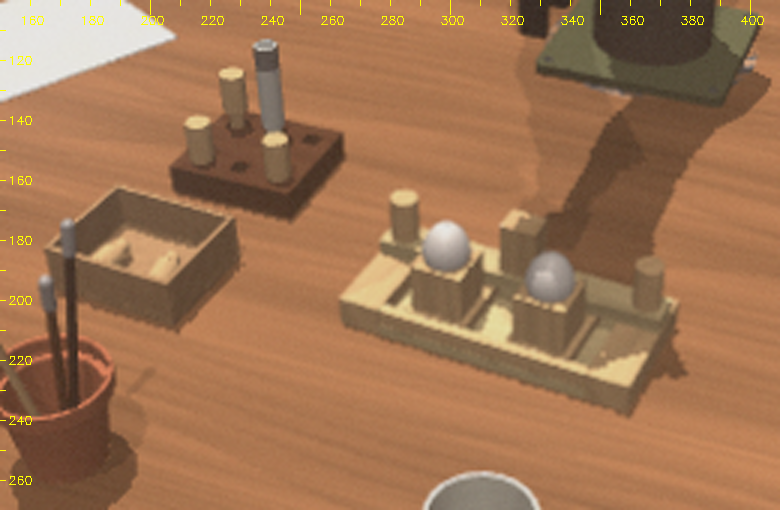

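View pics/t72.png

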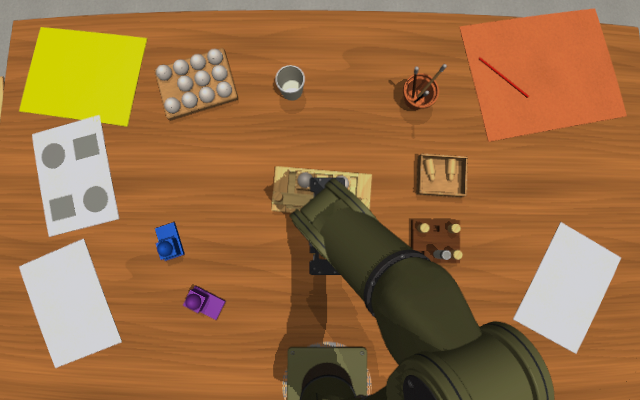

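Call:
{"api": "send_rows", "payload": {"commands": [-0.02,-0.1,0,0,0,0,0.5,-0.03,-0.16,0,0,0,0,0.5,-0.04,-0.18,0,0,0,0,0.5,-0.04,-0.18,0,0,0,0,0.5,-0.04,-0.18,0,0,0,0,0.5,-0.04,-0.18,0,0,0,0,0.5,-0.04,-0.18,0,0,0,0,0.5,-0.04,-0.18,0,0,0,0,0.5,-0.04,-0.18,0,0,0,0,0.5,-0.02,-0.1,0,0,0,0,0.5,0,0,0,0,0,0,0.5]}}

```text
clock: 64.6
tool_pos: [0.3308, -0.4019, 0.23]
eef_rot: [0.501, 0.504, -0.486, 0.509]
contact_force: [0.5, 0.8, -0.9]
opening: 0.499
```

```bash
python3 st.py; python3 - <<'E'
from barm import *
t=cams.snapshot("top"); crop(t,260,150,390,235,6,"t73.png"); np.save("t73.npy",t,allow_pickle=True)
c=cams.snapshot("scene"); crop(c,250,140,390,260,5,"s73.png")
E
```

```text
64.6 [ 0.3308 -0.4019  0.23  ] x [ 0.0189  0.0104 -0.9998] y [0.9995 0.0264 0.0192] 1.5157515818023002 0.49933296015320283 [ 0.4963  0.837  -0.8865] q7 0.26288139448497516
```

The picture limit is reached, so I'll do the remaining checks numerically on the last top view.

```bash
python3 - <<'E'
from barm import *
t=np.load("t73.npy",allow_pickle=True).item(); im=t["image"]
c=np.array([.5037,.0150]);a=np.radians(-4.45);X=np.array([np.cos(a),np.sin(a)]);Y=np.array([-X[1],X[0]])
big=cv2.resize(im,None,fx=4,fy=4,interpolation=cv2.INTER_CUBIC); hsv=cv2.cvtColor(big,cv2.COLOR_BGR2HSV)
egg=((hsv[...,1]<60)&(hsv[...,2]>70)).astype(np.uint8); sub=egg[160*4:222*4,268*4:378*4]
n,l,st,ce=cv2.connectedComponentsWithStats(sub)
for i in range(1,n):
    if st[i,4]>400:
        p=(ce[i]+.5)/4-.5+[268,160]; w=onz(t,[p],.078)[0,:2]; print("egg px",p,"area",st[i,4],"tray xy mm",((w-c)@X)*1000,((w-c)@Y)*1000)
# pin heads: hough circles in top crop
g=cv2.cvtColor(big,cv2.COLOR_BGR2GRAY)[185*4:215*4,268*4:378*4]
ci=cv2.HoughCircles(g,cv2.HOUGH_GRADIENT,1,60,param1=80,param2=14,minRadius=16,maxRadius=24)
if ci is not None:
    for x,y,r_ in ci[0]:
        p=(np.array([x,y])+.5)/4-.5+[268,185]; w=onz(t,[p],.080)[0,:2]; print("circle",p,r_/4,"tray",((w-c)@X)*1000,((w-c)@Y)*1000)
for nm,y in(("hole0",108),("hole1",-108)):
    w=c+X*-.026+Y*y/1000; print(nm,proj(t,[[*w,.080],[*w,.096]]))
# tray edge recheck
m,_=woodmask(im); mc=cv2.morphologyEx(m,cv2.MORPH_CLOSE,np.ones((9,9)))
cs,_=cv2.findContours(mc,cv2.RETR_EXTERNAL,cv2.CHAIN_APPROX_NONE)
for q in cs:
    if cv2.contourArea(q)>50000:
        c2=(q.reshape(-1,2)+.5)/4-.5
        if 250<c2[:,0].mean()<400:
            b=cv2.minAreaRect((onz(t,c2,.026)[:,:2]*1000).astype(np.float32)); print("tray+",b)
E
```

```text
egg px [304.9769 179.5222] area 2724 tray xy mm 20.247305748966173 43.368227887360426
egg px [340.7502 182.8874] area 2754 tray xy mm 19.335731421377265 -45.94212506623885
circle [277.5  196.25] 5.25 tray -27.280568450959905 107.45619557205642
circle [364.5 203. ] 4.75 tray -25.932885876070884 -108.42782468292529
hole0 [[277.3288 195.7184]
 [276.7972 195.0627]]
hole1 [[364.3261 203.0125]
 [365.0085 202.4586]]
tray+ ((501.68743896484375, 15.045814514160156), (255.3936309814453, 119.50568389892578), 85.52100372314453)
```

```bash
python3 - <<'E'
from barm import *
s=np.load("s72.npy",allow_pickle=True).item(); t=np.load("t73.npy",allow_pickle=True).item()
big=cv2.resize(s["image"],None,fx=4,fy=4,interpolation=cv2.INTER_CUBIC)
def tri(pa,pb):
    o1,d1=ray(s,[pa]);o2,d2=ray(t,[pb]);A=np.c_[d1[0],-d2[0]];k=np.linalg.lstsq(A,o2-o1,rcond=None)[0]
    return (o1+k[0]*d1[0]+o2+k[1]*d2[0])/2,np.linalg.norm(o1+k[0]*d1[0]-o2-k[1]*d2[0])
# view readings of head-top centres in s72 crop: hole1 pin (404,198)/3, hole0 pin (649,265)/3
for nm,a,b in(("pin1",(404/3+150-.33,198/3+100-.33),(364.5,203)),("pin0",(649/3+150-.33,265/3+100-.33),(277.5,196.2))): print(nm,tri(a,b))
import glob
w=np.load("w72.npy",allow_pickle=True).item()
print(proj(s,[[.4876,.1254,.08],[.471,-.09,.08],[.4876,.1254,.096]]))
print(proj(w,[[.4876,.1254,.08],[.4876,.1254,.096]]))
g=cv2.cvtColor(cv2.resize(w["image"],None,fx=4,fy=4,interpolation=cv2.INTER_CUBIC),cv2.COLOR_BGR2GRAY)[30*4:75*4,385*4:450*4]
ci=cv2.HoughCircles(g,cv2.HOUGH_GRADIENT,1,40,param1=60,param2=16,minRadius=36,maxRadius=70)
print(None if ci is None else [((x+.5)/4-.5+385,(y+.5)/4-.5+30,r_/4) for x,y,r_ in ci[0]])
E
```

```text
pin1 (array([ 0.4694, -0.0906,  0.076 ]), np.float64(0.0019006992115289275))
pin0 (array([0.4852, 0.1251, 0.076 ]), np.float64(0.0010223668725439143))
[[365.7758 187.2441]
 [283.8796 164.6907]
 [366.2848 181.7544]]
[[419.7041  49.4488]
 [425.4091  47.0985]]
[(np.float32(420.75), np.float32(49.75), np.float32(15.1)), (np.float32(408.0), np.float32(54.75), np.float32(12.075))]
```

```bash
python3 - <<'E'
from plant import job,telemetry
print(telemetry.get_state()["qd"].round(3)); print(job.finish_job())
E
```

```text
[-0.029 -0.021 -0.03   0.038 -0.008 -0.002 -0.001]
the job is handed in; nothing more can be done
None
```

The tray is ready and the job is handed in at about 65 s; no verdict was reported.

**What I did**
- I pulled both old pegs and dropped them in the cardboard box.
- I set the two pale stands upright on the tray floor, egg end at the back. The blue and purple look-alikes stayed where they were.
- I laid the bar across the ledges on the cheeks.
- I pushed two long pins from the tidy through bar and tray until their heads sat on the bar.
- I never touched the brush pot or the paper cup.

**Last checks, worked out from the final camera views**
- **Stands:** the blocks are at tray (20, 43) mm and (19, -46) mm, against an ideal x of 20 mm. In the last pictures I viewed they looked square to the tray.
- **Bar:** measured just after I laid it, the bar was within about 1 mm and 0.3° of the tray holes.
- **Pins:** the heads are within about 1.5 mm of the hole axes. The tool heights at release put both tips at about 2 mm, which is fully home.
- **Pegs:** both were still lying in the box in the last pictures.

**Where checks disagreed or fell short**
- A two-camera estimate put the pin head tops at 76 mm rather than 80 mm, within its own error of a few millimetres.
- Early readings from the scene camera were 4–6 mm off the other two cameras, so I relied on the wrist and top views.
- The picture limit ran out before I could look at the last two crops, so the final check is by numbers only.

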